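# Latch the insulated food box

## Robot

A 7-joint arm with a two-finger parallel gripper is mounted at the origin on a cart in front of the work surface, level with it; the furniture and walls round the work are solid. World frame = base frame: x ahead of the robot, y to its left, z up, the work surface at z = 0. Lengths are in m, angles in rad, forces in N, time in s.
With the tool pointing down it reaches from about 0.425 to 0.925 m from the base axis. Payload 6.8 kg.
Tool frame: the origin (TCP) lies midway between the tips of the shut fingers; the grasp point (between the pads) lies 19 mm behind it; z points along the fingers, y is the direction in which the jaws open and shut (so a half turn about z gives the same grasp; the last joint's range is limited). The gripper opens to 85 mm and grips with 20 to 120 N. Pads are 22 mm wide; open, the fingers measure 114 mm over their backs; the gripper's body (76 mm by 85 mm) begins 54 mm behind the grasp point. The pads swing forward as they close: fully open they stand 13 mm farther back than shut.
Start: joints at [-1.438, 0.477, 0.022, 1.555, -0.011, 1.109, -0.083], TCP at [0.161, 0.656, 0.231] pointing down, gripper open.
Joint ranges: [-2.96, 2.96], [-0.34, 2.1], [-1.41, 1.46], [0.24, 2.44], [-1.37, 4.51], [0.17, 1.92], [-2.96, 2.96]. Speed limits (rad/s): [2.39, 2.39, 3.14, 3.14, 3.14, 3.14, 3.14].

## Interface

Orientations are given as a rotation vector (axis times angle).
In Python, from bench import r, imaging gives the robot as it stands.
- The arm moves only by the tool jog_arm, never from a script. Its argument "rows" is a list of rows, each an object with "delta_rot": the turn, a rotation vector about the tool's x, y, z in degrees, a list of three; "xyz": the shift along the tool's x, y, z in cm, a list of three; "fingers": the closure, from 0 (fully open) to 1 (shut). A call has exactly 5 rows; each row is the pose to reach, as a shift and turn from the pose measured when the call began, along the tool's axes at that moment; what a row does not reach only later rows make up. A row lasts 1/12 s, in which the tool goes at most 41.7 mm and 7.16 degrees, less where a joint would pass 70% of its speed; a pose out of reach is approached as far as the arm can. A call with a gripper value outside its range is refused whole. The fingers move at their own pace and stop on an object; "grip_force" is the grip in N (left out, the last holds). Time passes only in rows, so rows that repeat a pose let the fingers close, or fill a call up. It gives the time, the measured TCP pose, the force and the opening at its end, in the units of the state.
- r.get_obs(): the state, without advancing time (a new reading comes with each control period).
- imaging.grab_frame(name): name is "scene" or "top"; returns the picture (420x560x3 uint8, blue, green, red); there is no depth.
- imaging.camera_info(name): a dict with "camera_matrix" (3x3 intrinsics, pixels), "k1" (the pictures are not rectified: a ray, as slopes to the right and down, at radius r is drawn at 1 + k1 r^2 times it, then the intrinsics apply), "xyz" and "attitude" of the camera in the world. Camera axes: x right, y down, z forward; pixel columns grow to the right and rows downward; lengths in m; the calibration is good to about 2 mm. A picture is of the moment at which its call begins. camera_info takes no time and is no camera call.
- r.hand_in(): hands the job in, once; it reports no verdict.
Trained networks look in the newest picture that a camera, given by its name, has taken for a name from the list of things; names that differ only in an ending like _2 or _b are one class to them, and where a whole thing is asked for, a point or a joint stands for the part that bears it (a point fixed in the world has none). Each returns a list of dicts, best first, with "conf" (0 to 1); they miss things now and then, are a little off and sometimes report something else, mostly with a low value. They report only what shows in the picture. A call takes as long as a camera call.
- imaging.find_in(camera, query): "position" ([column, row] in pixels, amid what is visible of it).
- imaging.cut_out(camera, query): "region" (420x560 bool, what is visible of it) and "position" ([column, row] in pixels, amid what is visible of it).
- imaging.tip_of(camera, query): "position" ([column, row] in pixels: a listed point, or the origin of a listed thing).
The state is a dict: "clock": time; "joints": joint angles; "qvel": joint speeds; "tau": joint torques, N m; "tcp_pos": TCP position; "orientation": TCP orientation; "contact_force": force on the tool from outside, world axes, zero at the start; "moment": the same for the moment, N m; "grip_width": finger opening in m.
Only numpy, scipy, OpenCV 4.12 (cv2) and the standard library are available. Lean on these libraries where they do the work, as an engineer would, in place of code of your own. Each camera call takes 0.05 s, during which the arm holds its last target.

## Task

The lid of the insulated food box stands slightly ajar on its seal. Hook the latch's wire loop over the keeper on the lid, then swing the latch lever down over centre until it lies flat against the box and holds the lid shut. Do not knock over or push away the things standing round the box.

Things in the scene. Friction and masses are not known exactly. Their poses are not given: they have to be found in the camera images.
- food_box: Fixed box 220 deep, 180 wide, 252 mm high, dark below, pale lid from 127 mm up. Origin at worktop, mid-width, 90 mm behind the front foot edge; x to its back, z up. Front leans back 25 deg, latch mid-width. A ledge juts 42 mm square from the lid front, its underside 104 mm up the slope from the keeper: it bars a gripper going straight down to the loop; tilt the tool 30-50 deg, fingers forward.
- lid (a joint): Lid hinge at the back of the box, rad: 0 fully down. Its seal springs it up to about 0.05 (front edge 7 mm up) while the latch is open; about 0.015 when latched. Latching pulls on the keeper with some 14 N.
- keeper (a point): Steel hook mid-width on the lid's front face, 22 mm wide, 14 mm proud. Origin: on the face in the hook's mouth, at the upper side of the stem; x up the slope, y across, z square out of the face. Stem at x -5 to 0 mm; lip at z 10 to 14 mm rises to x = 4 mm. A hooked crossbar has its centre at about x = 2.5 mm, z = 2.5 to 7.5 mm.
- lever (a joint): Latch lever, rad: 0 = flat down the front face below its pivot; grows as it swings out and up, stop at 2.36. Light friction holds it anywhere. With the loop hooked its end needs a few newtons, is over centre at about 0.48 and then snaps home.
- lever_pivot (a point): Lever axis (across the box), 12 mm out of the front face, about 47 mm down the slope from the keeper's origin with the lid ajar. The lever is a steel plate 26 mm wide, 4 mm thick, reaching 67 mm from the axis.
- lever_end (a point): Point on the pressing face of the lever, 50 mm from its axis: the face turned to the lid while the lever is up, and outward when it is shut. Push it here away from the lid, down, then in against the box.
- loop (a joint): Angle of the wire loop to the lever, rad: 0 when latched (loop straight up, lever straight down); grows as the loop swings outward from the lid. Light friction holds it anywhere.
- crossbar (a point): Centre of the loop's crossbar, 5 mm steel wire, 38 mm long. Side wires run 60 mm to pins on the lever, 15 mm from its axis towards its end and 5.5 mm under it (to the box when shut). At the start the lever is too low for the bar to pass the keeper's lip: pull the loop up, which lifts the lever (to about 2 rad), lead the bar in over the lip, lower it into the mouth.
- pull_bead (a point): Centre of the red bead to hold the loop by, 14 mm thick, 18 mm wide across the box, turning freely on a cross pin: on a 6 mm stem from mid-crossbar, 22 mm beyond the bar along the loop and 22 mm out from the loop's plane, away from the lid. Pinch it by its two flat ends (along the box's y); the loop then swings freely about it. Pulling the loop takes 2 to 4 N.
- salt_shaker: Bystander: steel shaker, 68 mm across, 103 mm high; origin under its centre, z up.
- bench_timer: Bystander: white kitchen timer lying flat, 79 x 81 x 19 mm; origin under its centre, z up.
- squeeze_mustard: Bystander: yellow squeeze bottle, 58 mm across, 200 mm high; origin under its centre, z up.
- squeeze_chilli: Bystander: red squeeze bottle, 59 mm across, 200 mm high; origin under its centre, z up.

How it is judged:
By the outcome, as a careful person would: the job done as asked, in the order asked, and still so for the second after the job is handed in, with the robot touching nothing.
It also fails if it takes over 50 s, if anything falls off the work surface, if the arm or the gripper's body presses on something with over 40 N, if the wrist force passes 120 N, or if a joint passes its speed limit or range.

## Working session

There is one attempt and no reset: what is moved stays moved. The work goes in short steps, Python scripts to look and compute and a tool call to move; the robot and the scene stay as the last step left them, time stands still between calls to the robot, and variables do not carry over. Pictures are saved under pics/ and viewed, and the job is handed in when it is done.

Besides the shell and the picture viewer there is one more tool, called after "Request:" by a JSON object that holds its "op" and its "data". jog_arm: Moves the arm, as the interface text tells. Its arguments: {"type":"object","properties":{"rows":{"type":"array","items":{"type":"object","properties":{"delta_rot":{"type":"array","items":{"type":"number"}},"xyz":{"type":"array","items":{"type":"number"}},"fingers":{"type":"number"}}}},"grip_force":{"type":"number"}},"required":["rows"]}

```bash
ls; mkdir -p pics
python3 - <<'E'
from bench import r, imaging
import cv2
print(r.get_obs())
for c in("scene","top"):
    print(imaging.camera_info(c)); cv2.imwrite(f"pics/{c}0.png",imaging.grab_frame(c))
E
```

```text
pics
{'clock': 0.0, 'joints': array([-1.43811737,  0.47781672,  0.02234027,  1.55647894, -0.01151314,
        1.10932236, -0.08308749]), 'qvel': array([ 1.75856328e-03, -9.16218997e-04, -1.86055168e-04, -2.90257236e-04,
        1.74452575e-04, -8.93710307e-05, -1.54279550e-03]), 'tau': array([ 3.91505546e-04, -5.96460915e+01,  1.60828907e+00, -2.81184393e+01,
        1.24962162e-02,  9.56849341e-03, -1.29400439e-05]), 'tcp_pos': array([0.16082626, 0.65492628, 0.230303  ]), 'orientation': array([-3.77247003e-01, -3.11876065e+00,  2.97622207e-03]), 'contact_force': array([-0.29223187,  0.48982428, -0.73921584]), 'moment': array([-0.00036213, -0.0612561 , -0.01640563]), 'grip_width': 0.08534969419736442}
{'camera_matrix': array([[506.25023041,   0.        , 268.83925985],
       [  0.        , 506.25023041, 215.89629418],
       [  0.        ,   0.        ,   1.        ]]), 'k1': -0.10894990747737382, 'xyz': array([-0.34504041,  0.80606254,  0.6510434 ]), 'attitude': array([-1.18950209,  2.01594754, -1.16197738])}
{'camera_matrix': array([[410.47809393,   0.        , 273.34443336],
       [  0.        , 410.47809393, 210.37878782],
       [  0.        ,   0.        ,   1.        ]]), 'k1': -0.05848801644861074, 'xyz': array([0.4470093 , 0.34948058, 0.9880098 ]), 'attitude': array([-2.19321001,  2.16612284, -0.03347054])}
```

```bash
cat > h.py <<'E'
import numpy as np, cv2
from scipy.spatial.transform import Rotation as R
from scipy.optimize import least_squares
from bench import r, imaging
CI={c:imaging.camera_info(c) for c in("scene","top")}
def proj(c,P):
    i=CI[c]; P=np.atleast_2d(P); K=i["camera_matrix"]
    Rw=R.from_rotvec(i["attitude"]).as_matrix()
    d=np.array([i["k1"],0,0,0,0.])
    rv=cv2.Rodrigues(Rw.T)[0]; t=-Rw.T@i["xyz"]
    return cv2.projectPoints(P.astype(float),rv,t,K,d)[0].reshape(-1,2)
def ray(c,px):
    i=CI[c]; u=cv2.undistortPoints(np.array([[px]],float),i["camera_matrix"],np.array([i["k1"],0,0,0,0.]))[0,0]
    d=R.from_rotvec(i["attitude"]).apply([u[0],u[1],1.]); return i["xyz"],d/np.linalg.norm(d)
def tri(p):  # dict cam->px
    f=lambda X:np.concatenate([proj(c,X)[0]-p[c] for c in p])
    s=least_squares(f,[0.6,0.3,0.1]); return s.x,np.abs(s.fun).max()
def onz(c,px,z):
    o,d=ray(c,px); return o+d*(z-o[2])/d[2]
E
python3 - <<'E'
from h import *
for n in ["food_box","keeper","lever_pivot","lever_end","crossbar","pull_bead","salt_shaker","bench_timer","squeeze_mustard","squeeze_chilli"]:
    p={}
    for c in("scene","top"):
        t=imaging.tip_of(c,n)
        print(n,c,[(np.round(q["position"],1),round(q["conf"],2)) for q in t[:2]])
        if t:p[c]=t[0]["position"]
    if len(p)==2:print("   ",*tri(p))
print(r.get_obs()["clock"])
for c in("scene","top"):
    im=imaging.grab_frame(c)
    x,y=(250,200) if c=="scene" else(270,230)
    cv2.imwrite(f"pics/{c}1.png",cv2.resize(im[y-60:y+60,x-75:x+75],None,fx=5,fy=5,interpolation=cv2.INTER_CUBIC))
E
```

```text
food_box scene [(array([244. , 263.2]), 0.86), (array([377.3, 259.4]), 0.29)]
food_box top [(array([258.6, 206. ]), 0.61)]
    [ 0.51395899  0.41209525 -0.00915968] 0.021927729145488684
keeper scene [(array([246.7, 205.1]), 0.77)]
keeper top []
lever_pivot scene [(array([258.8, 221.9]), 0.77), (array([248.5, 204.1]), 0.59)]
lever_pivot top [(array([266.8, 219.8]), 0.86)]
    [0.47744283 0.3882316  0.11096671] 0.8653508760545492
lever_end scene [(array([283.2, 218.1]), 0.78), (array([201.4, 304.8]), 0.59)]
lever_end top [(array([282.8, 237.6]), 0.67)]
    [0.43940706 0.35230226 0.12909104] 0.23857327363987224
crossbar scene [(array([267.5, 205.1]), 0.49)]
crossbar top [(array([270.2, 223.3]), 0.55)]
    [0.46725457 0.37629779 0.15303133] 0.8453805591913124
pull_bead scene [(array([377.1, 261.8]), 0.59), (array([279.8, 188.6]), 0.58)]
pull_bead top [(array([279.4, 230.9]), 0.56)]
    [0.39112747 0.25999111 0.00833478] 46.30632772874668
salt_shaker scene [(array([316.7, 218.7]), 0.84)]
salt_shaker top [(array([358.3, 180.1]), 0.56)]
    [0.57832469 0.1733194  0.00680985] 0.321043003162913
bench_timer scene [(array([374. , 262.5]), 0.69)]
bench_timer top [(array([363.5, 271. ]), 0.95)]
    [ 0.36172666  0.1599336  -0.00163542] 0.8056750062531819
squeeze_mustard scene [(array([199.8, 300.2]), 0.63)]
squeeze_mustard top [(array([201.1, 242.4]), 0.87)]
    [0.42509335 0.55199291 0.00187088] 1.1827861582864614
squeeze_chilli scene [(array([166.7, 292.8]), 0.62)]
squeeze_chilli top [(array([175.8, 219.3]), 0.61), (array([281.5, 240.8]), 0.59)]
    [0.47724512 0.60826728 0.00690555] 1.0844658654212367
1.1
```

```bash
cat >> h.py <<'E'
c25,s25=np.cos(np.radians(25)),np.sin(np.radians(25))
def frame(x,y,yaw):
    X=np.array([np.cos(yaw),np.sin(yaw),0]);Y=np.array([-np.sin(yaw),np.cos(yaw),0]);Z=np.array([0,0,1.])
    return np.array([x,y,0.]),X,Y,s25*X+c25*Z,-c25*X+s25*Z   # o,X,Y,u,n
PB=.012
def mech(a,phi):
    "u,n coords rel. to pivot foot (u from pivot, n from face)"
    d=np.array([-np.cos(a),np.sin(a)]);f=np.array([np.sin(a),np.cos(a)])
    piv=np.array([0,PB]);pin=piv+.015*d-.0055*f
    l=np.array([np.cos(phi),np.sin(phi)]);m=np.array([-np.sin(phi),np.cos(phi)])
    bar=pin+.06*l
    return dict(lever_pivot=piv,lever_end=piv+.05*d+.002*f,crossbar=bar,pull_bead=bar+.022*l+.022*m,keeper=np.array([.047,0]),pin=pin)
def world(x,y,yaw,s,un,lat=0):
    o,X,Y,u,n=frame(x,y,yaw); return o-.09*X+(s+un[0])*u+un[1]*n+lat*Y
E
python3 - <<'E'
from h import *
obs=[("food_box","scene",244,263.2,3),("food_box","top",258.6,206,3),("keeper","scene",246.7,205.1,1.5),("lever_pivot","scene",258.8,221.9,1.5),("lever_pivot","top",266.8,219.8,1.5),
("lever_end","scene",283.2,218.1,1.5),("lever_end","top",282.8,237.6,1.5),("crossbar","scene",267.5,205.1,2),("crossbar","top",270.2,225.3,4),("pull_bead","scene",278,190.5,1),("pull_bead","top",279.4,234,1)]
def F(p,v=False):
    x,y,yaw,s,a,ph=p;m=mech(a,ph);out=[]
    for n,c,U,V,sg in obs:
        P=np.array([x,y,0]) if n=="food_box" else world(x,y,yaw,s,m[n])
        e=(proj(c,P)[0]-[U,V])
        if v:print(n,c,e.round(1))
        out+=list(e/sg)
    return np.array(out+[(yaw-.757)/.02])
s=least_squares(F,[.514,.412,.757,.117,1.3,.2],loss="soft_l1");F(s.x,True);print(s.x)
x,y,yaw,S,a,ph=s.x
for k,v in mech(a,ph).items():print(k,v.round(4),world(x,y,yaw,S,v).round(4))
np.save("fit.npy",s.x)
# box outline overlay
o,X,Y,u,n=frame(x,y,yaw)
for c in("scene","top"):
    im=imaging.grab_frame(c)
    pts=[o-.09*X+b*Y+t*u for b,t in((-.09,0),(.09,0),(.09,.14),(-.09,.14))]+[o+.13*X+b*Y for b in(.09,-.09)]
    sc=3;q=proj(c,np.array(pts))*sc
    im=cv2.resize(im,None,fx=sc,fy=sc,interpolation=cv2.INTER_CUBIC)
    cv2.polylines(im,[np.round(q).astype(int)],True,(0,255,0),1)
    for k,v in mech(a,ph).items():
        cv2.circle(im,tuple(np.round(proj(c,world(x,y,yaw,S,v))[0]*sc).astype(int)),4,(255,0,255),1)
    cx,cy=(proj(c,o)[0]*sc).astype(int)
    cv2.imwrite(f"pics/{c}2.png",im[max(cy-280,0):cy+220,cx-300:cx+300])
E
```

```text
food_box scene [-3.6 -1.9]
food_box top [-4.1  0.3]
keeper scene [ 0.2 -0.5]
lever_pivot scene [2.3 0.3]
lever_pivot top [0.3 0.7]
lever_end scene [-0.5  1. ]
lever_end top [-0.7 -0.7]
crossbar scene [ 0.7 -6.5]
crossbar top [1.2 0.2]
pull_bead scene [ 0.5 -0. ]
pull_bead top [-0.6 -0.3]
[0.51262696 0.42140245 0.75745408 0.11661676 1.41107978 0.44434811]
lever_pivot [0.    0.012] [0.4751 0.386  0.1108]
lever_end [-0.006   0.0617] [0.4406 0.3533 0.1263]
crossbar [0.0464 0.0517] [0.4632 0.3747 0.1696]
pull_bead [0.0568 0.081 ] [0.4471 0.3594 0.1914]
keeper [0.047 0.   ] [0.4975 0.4071 0.1483]
pin [-0.0078  0.0259] [0.4636 0.375  0.1096]
```

```bash
cat >> h.py <<'E'
FIT=np.load("fit.npy")
def toolR(t,sgn):
    o,X,Y,u,n=frame(*FIT[:3]); z=np.sin(np.radians(t))*X-np.cos(np.radians(t))*np.array([0,0,1]);y=sgn*Y
    return np.stack([np.cross(y,z),y,z],1)
def delta(P,Rt):
    ob=r.get_obs();R0=R.from_rotvec(ob["orientation"])
    d=R0.inv().apply(P-ob["tcp_pos"])*100;rv=np.degrees((R0.inv()*R.from_matrix(Rt)).as_rotvec())
    return d.round(2),rv.round(1)
def un_of(P):
    o,X,Y,u,n=frame(*FIT[:3]);q=P-(o-.09*X+FIT[3]*u);return np.round([q@u*1000,q@n*1000,q@Y*1000],1)
def tip(unp,t,sgn,depth,lat=0):
    return world(*FIT[:4],unp,lat)+depth*toolR(t,sgn)[:,2]
E
python3 - <<'E'
from h import *
R0=R.from_rotvec(r.get_obs()["orientation"]).as_matrix();print(R0.round(2), r.get_obs()["clock"])
b=mech(*FIT[4:])["pull_bead"]
for sg in(1,-1):
    print(sg,delta(tip(b,42,sg,-.08),toolR(42,sg)))
    print(tip(b,42,sg,-.08))
E
```

```text
[[-0.97  0.24  0.  ]
 [ 0.24  0.97 -0.  ]
 [-0.   -0.   -1.  ]] 1.3
1 (array([-31.95, -26.43,  -1.95]), array([-20.9, -38.4, -54.5]))
[0.40820892 0.32266295 0.25084031]
-1 (array([-31.95, -26.43,  -1.95]), array([-44.6,  24.3, 116.3]))
[0.40820892 0.32266295 0.25084031]
```

Request:
{"op": "jog_arm", "data": {"rows": [{"xyz": [-3.2,-2.6,-0.6],"delta_rot": [-2,-3.8,-5.4],"fingers": 0},{"xyz": [-6.4,-5.2,-1.2],"delta_rot": [-4,-7.6,-10.8],"fingers": 0},{"xyz": [-9.6,-7.9,-1.8],"delta_rot": [-6,-11.4,-16.2],"fingers": 0},{"xyz": [-12.8,-10.5,-2.4],"delta_rot": [-8,-15.2,-21.6],"fingers": 0},{"xyz": [-16,-13.2,-3],"delta_rot": [-10,-19,-27],"fingers": 0}]}}

```text
clock: 1.72
tcp_pos: [0.2847, 0.4893, 0.2617]
orientation: [-0.336, 2.765, 0.189]
contact_force: [2.1, 0.6, 1.2]
grip_width: 0.0856
```

Run:
```python
from h import *
ob=r.get_obs();print(ob)
b=mech(*FIT[4:])["pull_bead"]
print(delta(tip(b,42,1,-.08),toolR(42,1)))
```

```text
{'clock': 1.7167, 'joints': array([-1.37111211,  0.12546306,  0.06408003,  2.02564904,  0.38500758,
        0.76706131,  0.25506527]), 'qvel': array([ 0.28347291, -0.86210985,  0.16513208,  1.09989005,  0.97105614,
       -0.94272663,  0.80217162]), 'tau': array([ -3.65800962, -28.96517158,  -1.26250103, -28.70001912,
        -0.58294656,   0.63773235,  -1.0931839 ]), 'tcp_pos': array([0.28474312, 0.4893037 , 0.26172636]), 'orientation': array([-0.33593747,  2.76482217,  0.18895865]), 'contact_force': array([2.10472281, 0.60534117, 1.16800106]), 'moment': array([-0.24099217,  0.24082043,  0.00280784]), 'grip_width': 0.0855999775889489}
(array([ -7.4 , -19.29,   2.16]), array([-10.7, -19.4, -27.1]))
```

Request:
{"op": "jog_arm", "data": {"rows": [{"xyz": [-1.5,-4,0.4],"delta_rot": [-2.1,-3.9,-5.4],"fingers": 0},{"xyz": [-3,-7.8,0.8],"delta_rot": [-4.3,-7.8,-10.8],"fingers": 0},{"xyz": [-4.5,-11.6,1.2],"delta_rot": [-6.4,-11.6,-16.3],"fingers": 0},{"xyz": [-6,-15.5,1.6],"delta_rot": [-8.6,-15.5,-21.7],"fingers": 0},{"xyz": [-7.4,-19.3,2.2],"delta_rot": [-10.7,-19.4,-27.1],"fingers": 0}]}}

```text
clock: 2.13
tcp_pos: [0.4036, 0.3294, 0.256]
orientation: [-0.825, 2.331, 0.314]
contact_force: [0.2, -2.6, -0.4]
grip_width: 0.0858
```

Run:
```python
from h import *
ob=r.get_obs();print(ob["joints"],ob["contact_force"])
b=mech(*FIT[4:])["pull_bead"]
print(delta(tip(b,42,1,-.08),toolR(42,1)))
print(delta(tip(b,42,1,.011),toolR(42,1)))
for c in("scene","top"):
    im=imaging.grab_frame(c);cv2.imwrite(f"pics/{c}3.png",im)
    for q in("pull_bead","crossbar","lever_end","keeper","lever_pivot"):
        print(c,q,[(np.round(t["position"],1),round(t["conf"],2)) for t in imaging.tip_of(c,q)[:2]])
```

```text
[-1.29687782 -0.11753969  0.39782547  2.41463781  0.85015617  0.22037621
  0.58659374] [ 0.19230476 -2.6376614  -0.40157981]
(array([ 0.37, -0.82,  0.35]), array([-2.3, -2.2, -3.6]))
(array([ 0.03, -0.45,  9.43]), array([-2.3, -2.2, -3.6]))
scene pull_bead [(array([277.2, 189.8]), 0.45)]
scene crossbar [(array([265.6, 202.6]), 0.72)]
scene lever_end [(array([283.5, 221.2]), 0.69)]
scene keeper [(array([248.1, 204.7]), 0.93)]
scene lever_pivot []
top pull_bead [(array([279.3, 232.2]), 0.41)]
top crossbar [(array([270.9, 224.8]), 0.68)]
top lever_end [(array([282.2, 237.7]), 0.7)]
top keeper [(array([259.3, 211.2]), 0.71)]
top lever_pivot [(array([271.3, 221.9]), 0.93)]
```

```bash
python3 - <<'E'
from h import *
obs=[("keeper","scene",247.4,204.9,1.5),("keeper","top",259.3,211.2,1.5),("lever_pivot","scene",258.8,221.9,2),("lever_pivot","top",269,220.8,2),
("lever_end","scene",283.3,219.6,1.5),("lever_end","top",282.5,237.7,1.5),("crossbar","scene",266.5,203.8,1.5),("crossbar","top",270.6,224.5,1.5),("pull_bead","scene",277.7,190.3,1),("pull_bead","top",279.4,233.7,1)]
pri=FIT.copy()
def F(p,v=False):
    x,y,yaw,s,a,ph=p;m=mech(a,ph);out=[]
    for n,c,U,V,sg in obs:
        e=(proj(c,world(x,y,yaw,s,m[n]))[0]-[U,V])
        if v:print(n,c,e.round(1))
        out+=list(e/sg)
    return np.array(out+list((p[:3]-pri[:3])/[.002,.002,.01]))
s=least_squares(F,pri,loss="soft_l1");F(s.x,True);print(s.x)
np.save("fit.npy",s.x)
E
python3 - <<'E'
from h import *
print(mech(*FIT[4:]))
b=mech(*FIT[4:])["pull_bead"]; print(world(*FIT[:4],b))
for t in (38,42):
  print(delta(tip(b,t,1,.011),toolR(t,1)))
E
```

```text
keeper scene [0.2 0.4]
keeper top [-2.5 -1.8]
lever_pivot scene [3. 1.]
lever_pivot top [-1.4  0.1]
lever_end scene [0.1 0.2]
lever_end top [ 0.1 -0.4]
crossbar scene [ 1.4 -4.6]
crossbar top [0.7 0.8]
pull_bead scene [0.2 0.4]
pull_bead top [-1.  -0.6]
[0.51226334 0.42082795 0.75742121 0.11483547 1.41357725 0.40999094]
{'lever_pivot': array([0.   , 0.012]), 'lever_end': array([-0.00585328,  0.06169647]), 'crossbar': array([0.04724672, 0.04986991]), 'pull_bead': array([0.05865423, 0.07881587]), 'keeper': array([0.047, 0.   ]), 'pin': array([-0.00778075,  0.02595385])}
[0.44824061 0.36029093 0.19054409]
(array([ 0.64, -2.16,  9.47]), array([-1.3,  2. , -2.9]))
(array([ 0.56, -2.15,  9.47]), array([-1.4, -2. , -2.8]))
```

Run:
```python
from h import *
ob=r.get_obs();print(ob["clock"],ob["tcp_pos"],ob["joints"],ob["qvel"])
R0=R.from_rotvec(ob["orientation"]);print(R0.as_matrix().round(3))
```

```text
2.7333 [0.39729052 0.34437384 0.2588861 ] [-1.32249077 -0.11181175  0.3933055   2.40378741  0.8447988   0.22523924
  0.58170999] [ 0.00236748 -0.00429552  0.01504354  0.00297965  0.00093251 -0.00023409
  0.00205149]
[[-0.59  -0.647  0.482]
 [-0.489  0.762  0.424]
 [-0.642  0.014 -0.767]]
```

Request:
{"op": "jog_arm", "data": {"rows": [{"xyz": [0.6,-2.1,1],"delta_rot": [-1.4,0,-2.8],"fingers": 0},{"xyz": [0.6,-2.1,3],"delta_rot": [-1.4,0,-2.8],"fingers": 0},{"xyz": [0.6,-2.1,4],"delta_rot": [-1.4,0,-2.8],"fingers": 0.2},{"xyz": [0.6,-2.1,5],"delta_rot": [-1.4,0,-2.8],"fingers": 0.3},{"xyz": [0.6,-2.1,5],"delta_rot": [-1.4,0,-2.8],"fingers": 0.3}]}}

```text
clock: 3.15
tcp_pos: [0.4265, 0.3419, 0.2353]
orientation: [-0.895, 2.294, 0.338]
contact_force: [0.5, 0.0, -0.4]
grip_width: 0.0597
```

Run:
```python
from h import *
for c in("scene","top"): imaging.grab_frame(c)
ob=r.get_obs();print(ob["joints"],ob["contact_force"],un_of(ob["tcp_pos"]))
b=mech(*FIT[4:])["pull_bead"];print(b)
print(delta(tip(b,40,1,.011),toolR(40,1)))
```

```text
[-2.03153163 -0.15412113  1.18973684  2.42639858  1.24222233  0.17690594
  0.34992549] [-0.90492906  0.30253925  0.02529284] [ 86.5 123.5   3.4]
[0.05865423 0.07881587]
(array([ 0.69, -0.33,  6.32]), array([-0.1,  0.5, -0.6]))
```

Request:
{"op": "jog_arm", "data": {"rows": [{"xyz": [0.4,-0.3,1.3],"delta_rot": [0,2,-0.6],"fingers": 0.3},{"xyz": [0.3,-0.3,2.6],"delta_rot": [0,4,-0.6],"fingers": 0.3},{"xyz": [0.2,-0.3,3.6],"delta_rot": [0,5,-0.6],"fingers": 0.3},{"xyz": [0.1,-0.3,4.4],"delta_rot": [0,6,-0.6],"fingers": 0.3},{"xyz": [0.1,-0.3,4.4],"delta_rot": [0,6,-0.6],"fingers": 0.3}]}}

```text
clock: 3.67
tcp_pos: [0.4337, 0.3518, 0.2197]
orientation: [-0.949, 2.379, 0.296]
contact_force: [-0.3, 0.2, -0.2]
grip_width: 0.0599
```

Run:
```python
from h import *
for c in("scene","top"):
    im=imaging.grab_frame(c);x,y=(275,190) if c=="scene" else(280,230)
    cv2.imwrite(f"pics/{c}4.png",cv2.resize(im[y-60:y+60,x-75:x+75],None,fx=4,fy=4,interpolation=cv2.INTER_CUBIC))
ob=r.get_obs();print(ob["joints"],ob["contact_force"],un_of(ob["tcp_pos"]))
b=mech(*FIT[4:])["pull_bead"]
print(delta(tip(b,34,1,.011),toolR(34,1)))
```

```text
[-2.37346479 -0.33611054  1.4486522   2.35379872  1.13447811  0.41325754
  0.52698921] [ 0.51430177 -0.13415614 -0.25793749] [ 76.8 106.4   2.5]
(array([ 0.19, -0.24,  4.4 ]), array([-0.1,  0.8,  0. ]))
```

```bash
cat > kin.py <<'E'
from h import *
def Rz(a):return R.from_euler('z',a).as_matrix()
def Ry(a):return R.from_euler('y',a).as_matrix()
# params: c1,h,L1,e1,L2,e2,L3,e3,c7,c5,c3, sign via dims
def fk(p,q,full=False):
    c1,h,L1,e1,L2,e2,L3,e3,c7,bx,by,e4,e0=p
    M=Rz(q[0]+c1);P=np.array([bx,by,h])+M@[e0,0,0];pts=[P]
    M=M@Ry(q[1])@Rz(q[2]);P=P+M@[e1,0,L1];pts.append(P)
    M=M@Ry(q[3]);P=P+M@[e2,0,L2];pts.append(P)
    M=M@Rz(q[4])@Ry(q[5]);P=P+M@[e3,0,0]
    M=M@Rz(q[6]);P=P+M@[0,0,L3];pts.append(P);M=M@Rz(c7)
    return (P,M,pts) if full else (P,M)
E
cat > kfit.py <<'E'
from kin import *
ob=r.get_obs()
D=[([-1.43811737,.47781672,.02234027,1.55647894,-.01151314,1.10932236,-.08308749],[.16082626,.65492628,.230303],[-.377247,-3.11876,.002976]),
([-1.37111211,.12546306,.06408003,2.02564904,.38500758,.76706131,.25506527],[.28474312,.4893037,.26172636],[-.33593747,2.76482217,.18895865]),
([-1.29687782,-.11753969,.39782547,2.41463781,.85015617,.22037621,.58659374],[.4036,.3294,.256],[-.825,2.331,.314]),
([-1.32249077,-.11181175,.3933055,2.40378741,.8447988,.22523924,.58170999],[.39729052,.34437384,.2588861],R.from_matrix([[-.59,-.647,.482],[-.489,.762,.424],[-.642,.014,-.767]]).as_rotvec()),
(ob["joints"],ob["tcp_pos"],ob["orientation"])]
def F(p):
    o=[]
    for q,P,rv in D:
        X,M=fk(p,q);o+=list((X-P));o+=list(.3*(R.from_matrix(M).inv()*R.from_rotvec(rv)).as_rotvec())
    o+=list(1e-3*np.array(p)[[3,5,7,9,10,11,12]]);return np.array(o)
best=None
rng=np.random.default_rng(0)
for k in range(40):
    p0=[rng.uniform(-3,3),.3,.4,0,.4,0,.3,0,rng.uniform(-3,3),0,0,0,0]
    s=least_squares(F,p0)
    if best is None or s.cost<best.cost:best=s
print(best.cost,best.x.round(4));print((best.fun[:30].reshape(5,6)*1000).round(1))
np.save("kin.npy",best.x)
E
python3 kfit.py
```

```text
0.127147687890605 [ 1.1446  0.1442 -0.5022 -0.1751 -0.2948 -0.3256 -0.047  -0.4303  5.0389
  0.3232  0.6053  0.     -0.0984]
[[-2.900e+00  5.000e-01  1.770e+01  9.000e-01 -1.000e-01  3.899e+02]
 [ 1.110e+01 -4.200e+00 -4.070e+01  1.870e+01 -3.100e+00  9.680e+01]
 [ 2.000e+00  7.400e+00  2.000e+00 -4.810e+01  7.900e+00 -1.449e+02]
 [-3.600e+00 -9.700e+00 -1.000e-01 -5.690e+01  9.300e+00 -1.528e+02]
 [-6.600e+00  6.000e+00  2.100e+01 -6.240e+01  1.030e+01 -1.889e+02]]
```

```bash
cat > kfit2.py <<'E'
from kfit import D,R,np,least_squares,Rz,Ry
import itertools
res=[]
for s in itertools.product([1,-1],repeat=6):
    S=np.array([s[0],s[1],s[2],s[3],s[4],s[5],1.])
    for flip in (0,1):
        def O(p):
            o=[]
            for q,P,rv in D:
                q=S*np.array(q)
                M=Rz(q[0]+p[0])@Ry(q[1])@Rz(q[2]+p[2])@Ry(q[3])@Rz(q[4]+p[3])@Ry(q[5])@Rz((1-2*flip)*q[6]+p[1])
                o+=list((R.from_matrix(M).inv()*R.from_rotvec(rv)).as_rotvec())
            return np.array(o)
        for c in [(a,b,0,d) for a in(0,2,4) for b in(0,2,4) for d in (0,3.14)]:
            z=least_squares(O,c);res.append((z.cost,s,1-2*flip,z.x.round(3)))
res.sort(key=lambda t:t[0])
for t in res[:8]:print(t)
E
python3 kfit2.py|tail -8
```

```text
Still running in the background as job /tmp/bash_jobs.1000/050b7f8c51e3 (pid 825). You'll get a notice when it ends.
```

```bash
kill -- -$(cat /tmp/bash_jobs.1000/050b7f8c51e3/pid)
cat > kfit2.py <<'E'
from kin import *
src=open("kfit.py").read().split("def F")[0].split("\n",1)[1]
exec(src)
import itertools
res=[]
for s in itertools.product([1,-1],repeat=4):
  for m in itertools.product([1,-1],repeat=2):
    S=np.array([s[0],1,s[1],m[0],s[2],m[1],s[3]])
    def O(p):
        o=[]
        for q,P,rv in D:
            q=S*np.array(q)
            M=Rz(q[0]+p[0])@Ry(q[1])@Rz(q[2])@Ry(q[3])@Rz(q[4])@Ry(q[5])@Rz(q[6]+p[1])
            o+=list((R.from_matrix(M).inv()*R.from_rotvec(rv)).as_rotvec())
        return np.array(o)
    for c in [(a,b) for a in(0,3) for b in(0,3)]:
        z=least_squares(O,c,max_nfev=30);res.append((z.cost,S,z.x.round(3)))
res.sort(key=lambda t:t[0])
for t in res[:6]:print(t)
E
timeout 300 python3 kfit2.py
```

```text
(np.float64(1.4329717787108789e-07), array([-1,  1, -1,  1, -1,  1, -1]), array([0.   , 1.571]))
(np.float64(1.4329717787129768e-07), array([-1,  1, -1,  1, -1,  1, -1]), array([0.   , 1.571]))
(np.float64(1.4329717787134215e-07), array([-1,  1, -1,  1, -1,  1, -1]), array([0.   , 1.571]))
(np.float64(1.4329717788034458e-07), array([-1,  1, -1,  1, -1,  1, -1]), array([6.284, 1.571]))
(np.float64(0.17086297307965917), array([ 1,  1,  1,  1,  1,  1, -1]), array([ 1.322, -0.346]))
(np.float64(0.17086297307965947), array([ 1,  1,  1,  1,  1,  1, -1]), array([ 1.322, -0.346]))
```

Perfect orientation model. Now link lengths, then look for good configurations.

```bash
cat > kin.py <<'E'
from h import *
def Rz(a):return R.from_euler('z',a).as_matrix()
def Ry(a):return R.from_euler('y',a).as_matrix()
Sg=np.array([-1,1,-1,1,-1,1,-1])
LO=np.array([-2.96,-.34,-1.41,.24,-1.37,.17,-2.96]);HI=np.array([2.96,2.1,1.46,2.44,4.51,1.92,2.96])
def fk(p,q):
    h,L1,e1,L2,e2,L3,e3,e0=p;q=Sg*np.array(q)
    M=Rz(q[0]);P=np.array([0,0,h])+M@[e0,0,0]
    M=M@Ry(q[1])@Rz(q[2]);P=P+M@[e1,0,L1]
    M=M@Ry(q[3]);P=P+M@[e2,0,L2]
    M=M@Rz(q[4])@Ry(q[5]);P=P+M@[e3,0,L3]
    return P,M@Rz(q[6]+np.pi/2)
try: KP=np.load("kin.npy")
except: pass
def ik(P,Rt,q0,w=.01,free=True):
    def f(q):
        X,M=fk(KP,q);return np.r_[(X-P)*10,(R.from_matrix(M).inv()*R.from_matrix(Rt)).as_rotvec()*3,w*(q-q0)]
    s=least_squares(f,np.clip(q0,LO+.01,HI-.01),bounds=(LO,HI));X,M=fk(KP,s.x)
    return s.x,np.linalg.norm(X-P)*1000,np.degrees((R.from_matrix(M).inv()*R.from_matrix(Rt)).magnitude())
E
python3 - <<'E'
from kin import *
src=open("kfit.py").read().split("def F")[0].split("\n",1)[1];exec(src)
F=lambda p:np.concatenate([fk(p,q)[0]-P for q,P,_ in D])
s=least_squares(F,[.3,.4,0,.4,0,.3,0,0]);print(s.x.round(4),(s.fun*1000).round(1));np.save("kin.npy",s.x)
E
python3 - <<'E'
from kin import *
b=mech(*FIT[4:])["pull_bead"]
rng=np.random.default_rng(1)
def solve(P,Rt,n=25):
    out=[]
    for i in range(n):
        q0=rng.uniform(LO,HI) if i else np.array([-1,.1,.2,2.2,.5,.5,.5]);
        q,e,a=ik(P,Rt,q0,0.003)
        m=np.min(np.minimum(q-LO,HI-q));out.append((e<3 and a<1.5,round(m,2),round(e,1),round(a,1),q.round(2)))
    out.sort(key=lambda t:(t[0],t[1]),reverse=True);return out
for t in(25,30,35,42):
    print("t",t)
    for nm,un in(("pre",None),("start",b),("hook",np.array([.079,.016]))):
        P=tip(b,t,1,-.03) if un is None else tip(un,t,1,.011)
        for sg in(1,-1):
            for o in solve(P,toolR(t,sg))[:2]:print(nm,sg,*o)
E
```

```text
[ 0.5784  0.6196 -0.0327  0.6438  0.1632  0.4782  0.0488 -0.032 ] [-58.9  14.4   1.4  -7.9  -9.6  -7.4   0.3   0.8  -3.4   2.1   1.7  -2.9
   1.1   3.4  12.4]
t 25
pre 1 True 0.31 0.0 0.0 [-0.81  0.11  0.19  2.13 -0.17  0.48  1.83]
pre 1 True 0.31 0.0 0.0 [-0.92  0.11  0.29  2.13 -0.18  0.48  1.84]
pre -1 True 0.31 0.0 0.0 [-0.92  0.11  0.3   2.13 -0.18  0.48 -1.3 ]
pre -1 True 0.3 0.0 0.0 [-0.29  0.11 -0.31  2.13 -0.08  0.47 -1.34]
start 1 True 0.28 0.0 0.0 [-1.69  0.4   1.14  2.16 -0.91  0.52  2.41]
start 1 True 0.27 0.0 0.0 [-1.41  0.27  0.82  2.14 -0.6   0.44  2.18]
start -1 True 0.24 0.0 0.0 [ 0.17  0.27 -0.82  2.13  0.33  0.41 -1.68]
start -1 True 0.23 0.0 0.0 [-1.    0.22  0.39  2.12 -0.35  0.4  -1.16]
hook 1 True 0.24 0.0 0.0 [-0.87  0.31  0.25  2.01 -0.3   0.41  1.93]
hook 1 True 0.23 0.0 0.0 [-0.41  0.31 -0.25  2.01  0.06  0.4   1.65]
hook -1 True 0.3 0.0 0.0 [-1.36  0.4   0.78  2.03 -0.72  0.47 -0.9 ]
hook -1 True 0.29 0.0 0.0 [ 0.15  0.43 -0.88  2.03  0.63  0.46 -1.94]
t 30
pre 1 True 0.19 0.0 0.0 [-1.61  0.1   0.99  2.23 -0.41  0.36  2.03]
pre 1 True 0.18 0.0 0.0 [-0.86 
[... 1702 characters left out ...]
.26]
pre -1 True 0.0 2.4 0.8 [-0.71  0.22  0.29  2.44  4.07  0.34  0.88]
pre -1 True 0.0 2.4 0.8 [-0.72  0.22  0.29  2.44  4.07  0.34  0.88]
start 1 True 0.03 0.0 0.0 [-0.73  0.38  0.21  2.41  3.66  0.42 -1.94]
start 1 True 0.03 0.0 0.0 [-0.8   0.38  0.28  2.41  3.69  0.43 -1.99]
start -1 True 0.04 0.0 0.0 [-1.91  1.25  1.38  2.4   4.    1.05 -0.02]
start -1 True 0.03 0.0 0.0 [-0.65  0.38  0.14  2.41  3.63  0.42  1.25]
hook 1 True 0.13 0.0 0.0 [ 0.52  0.9  -1.22  2.31  2.22  0.59  0.01]
hook 1 True 0.13 0.0 0.0 [-0.91  0.45  0.36  2.31  3.75  0.4  -2.12]
hook -1 True 0.15 0.0 0.0 [-1.81  1.06  1.28  2.29  4.06  0.88  0.07]
hook -1 True 0.13 0.0 0.0 [-0.74  0.44  0.18  2.31  3.65  0.37  1.17]
```

```bash
sed -i 's/h,L1,e1,L2,e2,L3,e3,e0=p;/h,L1,e1,L2,e2,L3,e3,e0,y0,y1,y2,y3=p;/; s/\[e0,0,0\]/[e0,y0,0]/; s/\[e1,0,L1\]/[e1,y1,L1]/; s/\[e2,0,L2\]/[e2,y2,L2]/; s/\[e3,0,L3\]/[e3,y3,L3]/' kin.py
python3 - <<'E'
from kin import *
src=open("kfit.py").read().split("def F")[0].split("\n",1)[1];exec(src)
D.append(([-2.03153163,-.15412113,1.18973684,2.42639858,1.24222233,.17690594,.34992549],world(*FIT[:4],[.0865,.1235],.0034),0))
F0=lambda p:np.concatenate([fk(p,q)[0]-P for q,P,_ in D])
F=lambda p:np.r_[F0(p),1e-3*p[[2,4,6,7,8,9,10,11]]]
s=least_squares(F,[.3,.4,0,.4,0,.3,0,0,0,0,0,0]);print(s.x.round(4),(F0(s.x)*1000).round(1));np.save("kin.npy",s.x)
E
```

```text
[ 2.870e-01  5.418e-01  0.000e+00  4.724e-01 -1.000e-04  3.271e-01
 -1.000e-04  1.000e-04 -3.050e-02 -1.570e-02 -1.570e-02 -3.000e-04] [ 0. -0. -0.  0.  0.  0. -0. -0. -0.  0.  0.  0. -0. -0. -0.  0.  0.  0.]
```

```bash
cat > srch.py <<'E'
from kin import *
rng=np.random.default_rng(1)
def solve(P,Rt,n=25):
    out=[]
    for i in range(n):
        q0=rng.uniform(LO,HI) if i else np.array([-1.4,.1,.2,2.2,.5,.5,.5]);
        q,e,a=ik(P,Rt,q0,0.003)
        m=np.min(np.minimum(q-LO,HI-q));out.append((e<3 and a<1.5,round(m,2),round(e,1),round(a,1),q.round(2)))
    out.sort(key=lambda t:(t[0],t[1]),reverse=True);return out
E
python3 - <<'E'
from srch import *
ob=r.get_obs();print(ob["joints"].round(3))
b=mech(*FIT[4:])["pull_bead"]
for t in(25,30,35,42):
    print("t",t)
    for nm,un in(("pre",None),("start",b),("hook",np.array([.079,.016]))):
        P=tip(b,t,1,-.03) if un is None else tip(un,t,1,.011)
        for sg in(1,-1):
            for o in solve(P,toolR(t,sg))[:3]:print(nm,sg,*o)
E
```

```text
[-2.373 -0.336  1.449  2.354  1.134  0.413  0.527]
t 25
pre 1 True 0.32 0.0 0.0 [ 0.1   0.24 -1.    2.12  0.51  0.5   1.09]
pre 1 True 0.3 0.0 0.0 [-0.04  0.2  -0.82  2.13  0.4   0.47  1.19]
pre 1 True 0.27 0.0 0.0 [-0.23  0.17 -0.61  2.14  0.28  0.44  1.29]
pre -1 True 0.29 0.0 0.0 [-0.07  0.2  -0.79  2.13  0.38  0.46 -1.94]
pre -1 True 0.28 0.0 0.0 [ 0.21  0.29 -1.13  2.12  0.62  0.53 -2.14]
pre -1 True 0.28 0.0 0.0 [-0.17  0.18 -0.68  2.13  0.32  0.45 -1.89]
start 1 True 0.25 0.0 0.0 [-0.12  0.29 -0.77  2.13  0.59  0.42  1.01]
start 1 True 0.24 0.0 0.0 [-0.15  0.28 -0.73  2.13  0.56  0.41  1.03]
start 1 True 0.23 0.0 0.0 [-0.17  0.28 -0.71  2.13  0.54  0.4   1.05]
start -1 True 0.29 0.0 0.0 [ 0.    0.33 -0.91  2.12  0.7   0.46 -2.23]
start -1 True 0.24 0.0 0.0 [-0.13  0.29 -0.76  2.13  0.58  0.41 -2.12]
start -1 True 0.2 0.0 0.0 [-0.33  0.25 -0.52  2.14  0.4   0.37 -1.97]
hook 1 True 0.25 0.0 0.0 [ 0.1   0.59 -1.16  1.98  1.04  0.68  0.69]
hook 1 True 0.22 0.0 0.0 [-0.5   0.34 -0.35  2.02  0.36  0.39  1.22]
hook 1 True 0.2 0.0 0.0 [-0.59  0.33 -0.24  2.02  0.26  0.37  1.31]
hook -
[... 3250 characters left out ...]
.17]
start 1 True 0.08 0.0 0.0 [-0.07  0.27 -0.81  2.33  2.12  0.25 -0.5 ]
start -1 True 0.0 0.0 0.0 [-1.85  0.71  1.46  2.42  4.32  0.78  0.19]
start -1 True 0.0 0.0 0.0 [-1.85  0.71  1.46  2.42  4.32  0.78  0.19]
start -1 True 0.0 0.0 0.0 [-0.47  0.2  -0.36  2.35  2.53  0.17  2.17]
hook 1 True 0.22 0.0 0.0 [ 0.18  0.58 -1.19  2.19  1.81  0.53 -0.02]
hook 1 True 0.08 0.0 0.0 [-0.22  0.36 -0.66  2.21  2.02  0.25 -0.38]
hook 1 True 0.03 0.0 0.0 [-0.38  0.33 -0.48  2.22  2.18  0.2  -0.57]
hook -1 True 0.07 0.0 0.0 [-1.34  0.35  0.65  2.28  3.99  0.24  0.63]
hook -1 True 0.02 0.0 0.0 [-0.4   0.33 -0.46  2.22  2.2   0.19  2.55]
hook -1 True 0.0 0.0 0.0 [-1.13  0.31  0.39  2.26  3.69  0.17  0.95]
```

```bash
cat > sim.py <<'E'
from kin import *
from scipy.optimize import lsq_linear
VM=np.array([2.39,2.39,3.14,3.14,3.14,3.14,3.14])*.7
def step(q,Pt,Rt,vmax=.0417,wmax=np.radians(7.16),lam=.01,sub=4,rest=None,k=0.):
    for _ in range(sub):
        P,M=fk(KP,q);v=Pt-P;w=(R.from_matrix(Rt)*R.from_matrix(M).inv()).as_rotvec()
        nv,nw=np.linalg.norm(v),np.linalg.norm(w)
        f=min(1,vmax/sub/max(nv,1e-9));v=v*f;g=min(1,wmax/sub/max(nw,1e-9));w=w*g
        J=np.zeros((6,7));h=1e-5
        for i in range(7):
            qq=q.copy();qq[i]+=h;P2,M2=fk(KP,qq);J[:3,i]=(P2-P)/h;J[3:,i]=(R.from_matrix(M2)*R.from_matrix(M).inv()).as_rotvec()/h
        A=np.r_[J,lam*np.eye(7)];bb=np.r_[v,w,lam*(k*(rest-q) if rest is not None else np.zeros(7))]
        m=VM/12/sub
        lo=np.maximum(-m,LO-q);hi=np.minimum(m,HI-q);hi=np.maximum(hi,lo+1e-9)
        q=q+lsq_linear(A,bb,(lo,hi)).x
    return q
def run(q,poses,**kw):
    for Pt,Rt in poses:q=step(q,Pt,Rt,**kw)
    return q
E
python3 - <<'E'
from sim import *
src=open("kfit.py").read().split("def F")[0].split("\n",1)[1];exec(src)
qA=np.array(D[0][0])
def rows(P0,R0,L):
    return [(P0+R0@np.array(x)/100,R0@R.from_rotvec(np.radians(d)).as_matrix()) for x,d in L]
def tst(**kw):
    P,M=fk(KP,qA);q=run(qA,rows(P,M,[([-3.2,-2.6,-.6],[-2,-3.8,-5.4]),([-6.4,-5.2,-1.2],[-4,-7.6,-10.8]),([-9.6,-7.9,-1.8],[-6,-11.4,-16.2]),([-12.8,-10.5,-2.4],[-8,-15.2,-21.6]),([-16,-13.2,-3],[-10,-19,-27])]),**kw)
    print("B",q.round(2))
    qB=np.array(D[1][0]);P,M=fk(KP,qB)
    L=[([-1.5,-4,.4],[-2.1,-3.9,-5.4]),([-3,-7.8,.8],[-4.3,-7.8,-10.8]),([-4.5,-11.6,1.2],[-6.4,-11.6,-16.3]),([-6,-15.5,1.6],[-8.6,-15.5,-21.7]),([-7.4,-19.3,2.2],[-10.7,-19.4,-27.1])]
    q=run(qB,rows(P,M,L),**kw);print("D",q.round(2))
    qD=np.array(D[3][0]);P,M=fk(KP,qD)
    L=[([.6,-2.1,z],[-1.4,0,-2.8]) for z in(1,3,4,5,5)]
    q=run(qD,rows(P,M,L),**kw);print("E",q.round(2))
    qE=np.array(D[5][0]);P,M=fk(KP,qE)
    q=run(qE,rows(P,M,[([.4,-.3,1.3],[0,2,-.6]),([.3,-.3,2.6],[0,4,-.6]),([.2,-.3,3.6],[0,5,-.6])]+[([.1,-.3,4.4],[0,6,-.6])]*2),**kw);print("F",q.round(2))
D.append((np.array([-2.03153163,-.15412113,1.18973684,2.42639858,1.24222233,.17690594,.34992549]),0,0))
for d in (D[1],D[3],D[5],D[4]):print("true",np.round(d[0],2))
tst();tst(lam=.05);tst(lam=.05,rest=(LO+HI)/2,k=.2)
tst(lam=.05,rest=qA,k=.2)
E
```

```text
true [-1.37  0.13  0.06  2.03  0.39  0.77  0.26]
true [-1.32 -0.11  0.39  2.4   0.84  0.23  0.58]
true [-2.03 -0.15  1.19  2.43  1.24  0.18  0.35]
true [-2.37 -0.34  1.45  2.35  1.13  0.41  0.53]
B [-1.37  0.13  0.06  2.02  0.38  0.77  0.25]
D [-1.22 -0.14  0.33  2.44  0.86  0.17  0.65]
E [-1.99 -0.14  1.15  2.43  1.18  0.17  0.42]
F [-2.38 -0.34  1.46  2.35  1.13  0.42  0.53]
B [-1.38  0.13  0.06  2.02  0.38  0.77  0.24]
D [-1.21 -0.14  0.31  2.44  0.89  0.17  0.61]
E [-1.99 -0.14  1.16  2.42  1.12  0.17  0.48]
F [-2.38 -0.34  1.46  2.35  1.13  0.42  0.53]
B [-0.74  0.23 -0.68  1.96  0.59  0.86  0.05]
D [-0.71 -0.04 -0.27  2.39  1.07  0.17  0.33]
E [-0.66  0.06 -0.32  2.34  1.23  0.17  0.18]
F [-1.4   0.02  0.45  2.4   0.7   0.17  0.71]
B [-1.38  0.14  0.05  2.01  0.39  0.78  0.23]
D [-1.15 -0.11  0.22  2.42  0.91  0.17  0.55]
E [-1.38 -0.07  0.48  2.39  0.74  0.17  0.75]
F [-1.66 -0.02  0.8   2.37  0.39  0.2   1.11]
```

```bash
nproc
cat > plan.py <<'E'
from sim import *
import sys,multiprocessing as mp
q0=r.get_obs()["joints"]
b=mech(*FIT[4:])["pull_bead"]
def Rw(t,yawoff,sg=1):return Rz(yawoff)@toolR(t,sg)
pre=(tip(b,30,1,-.04),toolR(30,1)); gr=(tip(b,30,1,.011),toolR(30,1))
def margin(q):return np.min(np.minimum(q-LO,HI-q))
def one(seed):
    rg=np.random.default_rng(seed)
    W=[(np.array([rg.uniform(.33,.55),rg.uniform(.17,.6),rg.uniform(.32,.5)]),rg.uniform(-25,35),np.radians(rg.uniform(-150,150))) for _ in range(2)]
    n=[14,14]
    q=q0.copy();wp=[]
    for w,k in zip(W,n):
        T=(w[0],Rw(w[1],w[2]))
        for i in range(k):
            q=step(q,*T,sub=2)
            if fk(KP,q)[0][2]<.24 and i>4:return None
    T=(pre[0]+[0,0,.06],pre[1])
    for i in range(14):q=step(q,*T,sub=2)
    for i in range(6):q=step(q,*pre,sub=2)
    qp=q
    for i in range(6):q=step(q,*gr,sub=2)
    P,M=fk(KP,q);e=np.linalg.norm(P-gr[0])*1000
    return (margin(q)-e/20,W,q,qp,e)
if __name__=="__main__":
    with mp.Pool() as p:res=[x for x in p.map(one,range(int(sys.argv[1]))) if x]
    res.sort(key=lambda t:-t[0])
    for t in res[:6]:print(round(t[0],3),[(w[0].round(2),round(w[1]),round(np.degrees(w[2]))) for w in t[1]],t[2].round(2),round(t[4],1))
E
OMP_NUM_THREADS=1 timeout 560 python3 plan.py 300
```

```text
4
0.159 [(array([0.43, 0.42, 0.46]), 32, 108), (array([0.36, 0.22, 0.5 ]), 35, 137)] [-1.75  0.38  1.18  2.28 -1.21  0.4   2.7 ] 0.0
0.141 [(array([0.44, 0.38, 0.35]), -3, 106), (array([0.41, 0.19, 0.49]), -17, -96)] [-1.65  0.3   1.01  2.28 -1.03  0.31  2.54] 0.0
0.135 [(array([0.38, 0.47, 0.44]), 16, 49), (array([0.36, 0.24, 0.38]), -13, -132)] [-1.64  0.29  1.    2.28 -1.02  0.31  2.53] 0.0
0.121 [(array([0.51, 0.33, 0.4 ]), -5, 121), (array([0.36, 0.22, 0.45]), -20, -128)] [-1.61  0.28  0.96  2.28 -0.98  0.29  2.49] 0.0
0.114 [(array([0.54, 0.4 , 0.33]), -6, 108), (array([0.35, 0.59, 0.43]), -16, -140)] [-1.6   0.27  0.94  2.28 -0.96  0.28  2.47] 0.0
0.099 [(array([0.53, 0.19, 0.5 ]), 26, 7), (array([0.35, 0.37, 0.42]), 28, -50)] [-0.24  0.24 -0.62  2.2   0.66  0.27  0.92] 0.0
```

```bash
cat > plan2.py <<'E'
from plan import *
hk=(tip(np.array([.079,.016]),35,1,.011),toolR(35,1))
def two(seed):
    rg=np.random.default_rng(seed)
    W=[(np.array([rg.uniform(.40,.5),rg.uniform(.2,.32),rg.uniform(.38,.5)]),rg.uniform(5,32),np.radians(rg.uniform(-30,40))),
       (np.array([rg.uniform(.33,.42),rg.uniform(.25,.45),rg.uniform(.36,.48)]),rg.uniform(5,32),np.radians(rg.uniform(-80,-20)))]
    q=q0.copy()
    for w in W:
        T=(w[0],Rw(w[1],w[2]))
        for i in range(15):q=step(q,*T,sub=2)
    for T,k in(((pre[0]+[0,0,.06],pre[1]),12),(pre,6),(gr,5)):
        for i in range(k):q=step(q,*T,sub=2)
    qg=q;e=np.linalg.norm(fk(KP,q)[0]-gr[0])*1000
    for i in range(12):q=step(q,*hk,sub=2)
    e2=np.linalg.norm(fk(KP,q)[0]-hk[0])*1000
    return (min(margin(qg),margin(q)) -(e+e2)/20,W,qg,q,e,e2)
if __name__=="__main__":
    print(onz("scene",(345,205),0),onz("scene",(392,238),0))
    with mp.Pool() as p:res=[x for x in p.map(two,range(int(sys.argv[1]))) if x]
    res.sort(key=lambda t:-t[0])
    for t in res[:8]:print(round(t[0],3),[(w[0].round(2),round(w[1]),round(np.degrees(w[2]))) for w in t[1]],t[2].round(2),t[3].round(2),round(t[4],1),round(t[5],1))
E
OMP_NUM_THREADS=1 timeout 570 python3 plan2.py 240
```

```text
[0.61248543 0.06053736 0.        ] [0.42006655 0.06036277 0.        ]
0.137 [(array([0.49, 0.21, 0.5 ]), 28, 7), (array([0.34, 0.34, 0.43]), 29, -60)] [ 0.09  0.34 -1.01  2.18  0.97  0.39  0.66] [-0.13  0.4  -0.79  2.12  1.26  0.31  0.4 ] 0.0 0.0
0.045 [(array([0.44, 0.23, 0.49]), 29, 24), (array([0.4 , 0.43, 0.4 ]), 30, -63)] [-0.08  0.28 -0.8   2.19  0.81  0.31  0.79] [-0.32  0.34 -0.55  2.13  1.12  0.21  0.49] 0.0 0.0
0.043 [(array([0.47, 0.2 , 0.5 ]), 25, 8), (array([0.35, 0.37, 0.4 ]), 21, -64)] [-0.09  0.28 -0.8   2.19  0.81  0.31  0.8 ] [-0.33  0.34 -0.54  2.13  1.12  0.21  0.49] 0.0 0.0
0.016 [(array([0.43, 0.2 , 0.39]), 32, 30), (array([0.38, 0.44, 0.48]), 16, -61)] [-0.15  0.26 -0.72  2.19  0.75  0.29  0.85] [-0.4   0.33 -0.46  2.14  1.06  0.19  0.54] 0.0 0.0
0.004 [(array([0.49, 0.28, 0.39]), 14, -13), (array([0.34, 0.35, 0.47]), 17, -43)] [-1.56  0.26  0.89  2.27 -0.9   0.27  2.41] [-1.28  0.33  0.58  2.19 -1.27  0.17  2.77] 0.0 0.0
0.004 [(array([0.49, 0.31, 0.38]), 13, 13), (array([0.37, 0.39, 0.4 ]), 16, -33)] [-1.56  0.26  0.89  2.27 -0.9   0.27  2.41] [-1.28  0.33  0.58  2.19 -1.27  0.17  2.76] 0.0 0.0
0.003 [(array([0.49, 0.26, 0.39]), 14, 30), (array([0.34, 0.45, 0.44]), 9, -78)] [-1.56  0.26  0.89  2.27 -0.9   0.27  2.41] [-1.28  0.33  0.58  2.19 -1.27  0.17  2.76] 0.0 0.0
0.002 [(array([0.47, 0.3 , 0.42]), 6, 10), (array([0.34, 0.39, 0.4 ]), 17, -21)] [-1.56  0.26  0.89  2.27 -0.89  0.27  2.41] [-1.27  0.33  0.58  2.19 -1.27  0.17  2.76] 0.0 0.0
```

```bash
cat > nx.py <<'E'
from plan import *
ob=r.get_obs();print(ob["clock"],ob["joints"].round(2),ob["contact_force"].round(1),ob["tcp_pos"].round(3))
W=[(np.array([.49,.21,.5]),Rw(28,np.radians(7))),(np.array([.34,.34,.43]),Rw(29,np.radians(-60))),(pre[0]+[0,0,.06],pre[1]),pre,gr]
i=int(sys.argv[1]);print(*delta(*W[i]))
E
python3 nx.py 0
python3 - <<'E'
from plan import *
from nx import W
q=q0.copy()
for T,k in zip(W,(15,15,12,6,5)):
    for i in range(k):
        q=step(q,*T,sub=4)
    P,M=fk(KP,q);print(q.round(2),np.linalg.norm(P-T[0]).round(4))
E
```

```text
3.7667 [-2.37 -0.34  1.45  2.35  1.13  0.41  0.53] [ 0.5 -0.1 -0.3] [0.434 0.35  0.219]
[-11.48 -14.08 -26.25] [-3.7  6.8 -6. ]
3.7667 [-2.37 -0.34  1.45  2.35  1.13  0.41  0.53] [ 0.5 -0.1 -0.3] [0.434 0.35  0.219]Traceback (most recent call last):
  File "<stdin>", line 2, in <module>
  File "nx.py", line 4, in <module>
    i=int(sys.argv[1]);print(*delta(*W[i]))
          ~~~~~~~~^^^
IndexError: list index out of range
```

Request:
{"op": "jog_arm", "data": {"rows": [{"xyz": [-11.5,-14.1,-26.2],"delta_rot": [-3.7,6.8,-6],"fingers": 0.3},{"xyz": [-11.5,-14.1,-26.2],"delta_rot": [-3.7,6.8,-6],"fingers": 0.3},{"xyz": [-11.5,-14.1,-26.2],"delta_rot": [-3.7,6.8,-6],"fingers": 0.3},{"xyz": [-11.5,-14.1,-26.2],"delta_rot": [-3.7,6.8,-6],"fingers": 0.3},{"xyz": [-11.5,-14.1,-26.2],"delta_rot": [-3.7,6.8,-6],"fingers": 0.3}]}}

```text
clock: 4.18
tcp_pos: [0.4601, 0.2977, 0.3001]
orientation: [-1.137, 2.432, 0.277]
contact_force: [0.9, -0.8, -1.1]
grip_width: 0.0599
```

```bash
python3 nx.py 0
```

```text
4.1833 [-1.95 -0.32  1.16  2.17  0.39  0.64  1.45] [ 0.9 -0.8 -1.1] [0.46  0.298 0.3  ]
[ -5.1   -8.01 -19.88] [-0.4 -0.1 -0.2]
```

Request:
{"op": "jog_arm", "data": {"rows": [{"xyz": [-5.1,-8,-19.9],"delta_rot": [-0.4,0,0],"fingers": 0.3},{"xyz": [-5.1,-8,-19.9],"delta_rot": [-0.4,0,0],"fingers": 0.3},{"xyz": [-5.1,-8,-19.9],"delta_rot": [-0.4,0,0],"fingers": 0.3},{"xyz": [-5.1,-8,-19.9],"delta_rot": [-0.4,0,0],"fingers": 0.3},{"xyz": [-5.1,-8,-19.9],"delta_rot": [-0.4,0,0],"fingers": 0.3}]}}

```text
clock: 4.6
tcp_pos: [0.4874, 0.2145, 0.4868]
orientation: [-1.138, 2.434, 0.284]
contact_force: [1.2, 0.3, -0.5]
grip_width: 0.0598
```

```bash
python3 nx.py 0; python3 nx.py 1;cat > simw.py <<'E'
import sys
a=sys.argv;sys.argv=[a[0],"0"]
from nx import *
q=ob["joints"].copy()
s=int(a[1])
for T,k in list(zip(W,(15,15,12,6,5)))[s:]:
    for i in range(k): q=step(q,*T,sub=4)
    P,M=fk(KP,q);print(q.round(2),np.linalg.norm(P-T[0]).round(4))
E
python3 simw.py 0; python3 simw.py 1
```

```text
4.6 [-1.4  -0.32  0.76  1.85  0.11  1.05  1.8 ] [ 1.2  0.3 -0.5] [0.487 0.214 0.487]
[-0.46 -0.49 -1.26] [-0.1 -0.1 -0.3]
4.6 [-1.4  -0.32  0.76  1.85  0.11  1.05  1.8 ] [ 1.2  0.3 -0.5] [0.487 0.214 0.487]
[ 2.5  19.36  5.11] [31.8 -1.  58.6]
4.6 [-1.4  -0.32  0.76  1.85  0.11  1.05  1.8 ] [ 1.2  0.3 -0.5] [0.487 0.214 0.487]
[-0.46 -0.49 -1.26] [-0.1 -0.1 -0.3]
[-1.4  -0.32  0.77  1.82  0.11  1.08  1.82] 0.0
[-0.13 -0.02 -1.08  1.82  0.5   1.32 -0.05] 0.0
[ 0.56  0.16 -1.41  2.11  0.38  0.51  1.23] 0.0
[ 0.31  0.25 -1.21  2.18  0.69  0.42  0.93] 0.0
[ 0.09  0.34 -1.02  2.18  0.98  0.39  0.66] 0.0
4.6 [-1.4  -0.32  0.76  1.85  0.11  1.05  1.8 ] [ 1.2  0.3 -0.5] [0.487 0.214 0.487]
[-0.46 -0.49 -1.26] [-0.1 -0.1 -0.3]
[-0.13 -0.02 -1.08  1.82  0.51  1.32 -0.05] 0.0
[ 0.56  0.16 -1.41  2.11  0.38  0.51  1.23] 0.0
[ 0.31  0.25 -1.21  2.18  0.69  0.42  0.93] 0.0
[ 0.09  0.34 -1.02  2.18  0.98  0.39  0.66] 0.0
```

Request:
{"op": "jog_arm", "data": {"rows": [{"xyz": [2.5,19.4,5.1],"delta_rot": [31.8,-1,58.6],"fingers": 0.3},{"xyz": [2.5,19.4,5.1],"delta_rot": [31.8,-1,58.6],"fingers": 0.3},{"xyz": [2.5,19.4,5.1],"delta_rot": [31.8,-1,58.6],"fingers": 0.3},{"xyz": [2.5,19.4,5.1],"delta_rot": [31.8,-1,58.6],"fingers": 0.3},{"xyz": [2.5,19.4,5.1],"delta_rot": [31.8,-1,58.6],"fingers": 0.3}]}}

```text
clock: 5.02
tcp_pos: [0.3818, 0.3048, 0.4457]
orientation: [-0.587, 2.598, 0.141]
contact_force: [-0.1, -0.1, -0.1]
grip_width: 0.06
```

```bash
python3 nx.py 1; python3 simw.py 1
```

```text
5.0167 [-1.2  -0.27  0.18  1.99  0.36  1.02  0.87] [-0.1 -0.1 -0.1] [0.382 0.305 0.446]
[2.73 4.98 0.31] [19.8 -1.  37. ]
5.0167 [-1.2  -0.27  0.18  1.99  0.36  1.02  0.87] [-0.1 -0.1 -0.1] [0.382 0.305 0.446]
[ -7.56 -13.22  -2.1 ] [-11.9  -0.2 -22. ]
[-0.91 -0.05 -0.33  1.86  0.51  1.34 -0.08] 0.0
[-0.05  0.03 -0.74  2.13  0.09  0.47  1.47] 0.0
[-0.14  0.13 -0.69  2.2   0.32  0.33  1.24] 0.0
[-0.33  0.23 -0.51  2.2   0.57  0.25  1.  ] 0.0
```

```bash
cat > plan3.py <<'E'
import plan
from plan import *
hk=(tip(np.array([.079,.016]),35,1,.011),toolR(35,1))
G=[(p,t,y) for p in([.34,.34,.43],[.34,.42,.43],[.36,.5,.40]) for t in(29,15) for y in(-60,-80,-100,-120)]
def f(g):
    q=q0.copy()
    for T,k in(((np.array(g[0]),Rw(g[1],np.radians(g[2]))),14),((pre[0]+[0,0,.06],pre[1]),16),(pre,6),(gr,5)):
        for i in range(k):q=step(q,*T,sub=3)
    qg=q;e=np.linalg.norm(fk(KP,q)[0]-gr[0])*1000
    for i in range(12):q=step(q,*hk,sub=3)
    return (min(margin(qg),margin(q))-e/20,g,qg.round(2),q.round(2),np.linalg.norm(fk(KP,q)[0]-hk[0]).round(4))
if __name__=="__main__":
    with mp.Pool() as p:res=p.map(f,G)
    res.sort(key=lambda t:-t[0])
    for t in res[:6]:print(*t)
E
OMP_NUM_THREADS=1 timeout 500 python3 plan3.py
```

```text
0.00013495596028145448 ([0.36, 0.5, 0.4], 15, -60) [-1.08  0.19  0.32  2.25 -0.24  0.19  1.77] [-1.27  0.33  0.57  2.19 -1.26  0.17  2.75] 0.0
0.00010587072236156103 ([0.34, 0.42, 0.43], 15, -60) [-1.06  0.19  0.3   2.25 -0.22  0.19  1.75] [-1.27  0.33  0.57  2.19 -1.26  0.17  2.75] 0.0
9.395863541675209e-05 ([0.34, 0.34, 0.43], 15, -60) [-0.96  0.19  0.18  2.24 -0.09  0.19  1.62] [-0.44  0.32 -0.41  2.14  1.01  0.17  0.58] 0.0
9.071686666748682e-05 ([0.34, 0.42, 0.43], 29, -120) [-0.23  0.24 -0.63  2.2   0.67  0.27  0.91] [-0.44  0.32 -0.41  2.14  1.01  0.17  0.58] 0.0
8.95309765649029e-05 ([0.34, 0.34, 0.43], 29, -120) [-0.29  0.23 -0.56  2.2   0.62  0.26  0.96] [-0.44  0.32 -0.41  2.14  1.01  0.17  0.58] 0.0
8.70089238012172e-05 ([0.34, 0.42, 0.43], 29, -80) [-0.23  0.24 -0.63  2.2   0.67  0.27  0.91] [-0.44  0.32 -0.41  2.14  1.01  0.17  0.58] 0.0
```

```bash
sed -i 's/np.array(\[.34,.34,.43\]),Rw(29,np.radians(-60))/np.array([.34,.40,.43]),Rw(29,np.radians(-80))/' nx.py; python3 nx.py 1; python3 simw.py 1
```

```text
5.0167 [-1.2  -0.27  0.18  1.99  0.36  1.02  0.87] [-0.1 -0.1 -0.1] [0.382 0.305 0.446]
[ 0.44 10.4   1.5 ] [29.4 -0.9 54.6]
5.0167 [-1.2  -0.27  0.18  1.99  0.36  1.02  0.87] [-0.1 -0.1 -0.1] [0.382 0.305 0.446]
[ -7.56 -13.22  -2.1 ] [-11.9  -0.2 -22. ]
[-0.84  0.18 -0.51  1.63  0.54  1.58 -0.48] 0.0
[ 0.13  0.09 -0.98  2.12  0.25  0.46  1.31] 0.0156
[ 0.04  0.16 -0.89  2.19  0.44  0.35  1.15] 0.0
[-0.18  0.26 -0.69  2.2   0.72  0.28  0.87] 0.0
```

Request:
{"op": "jog_arm", "data": {"rows": [{"xyz": [0.4,10.4,1.5],"delta_rot": [29.4,-0.9,54.6],"fingers": 0.3},{"xyz": [0.4,10.4,1.5],"delta_rot": [29.4,-0.9,54.6],"fingers": 0.3},{"xyz": [0.4,10.4,1.5],"delta_rot": [29.4,-0.9,54.6],"fingers": 0.3},{"xyz": [0.4,10.4,1.5],"delta_rot": [29.4,-0.9,54.6],"fingers": 0.3},{"xyz": [0.4,10.4,1.5],"delta_rot": [29.4,-0.9,54.6],"fingers": 0.3}]}}

```text
clock: 5.43
tcp_pos: [0.3383, 0.4022, 0.4282]
orientation: [0.124, 2.646, -0.043]
contact_force: [-0.5, 0.1, -0.6]
grip_width: 0.0598
```

```bash
python3 nx.py 1; python3 simw.py 1;python3 simw.py 2; python3 nx.py 2
```

```text
5.4333 [-1.22 -0.01 -0.07  1.82  0.51  1.28  0.05] [-0.5  0.1 -0.6] [0.338 0.402 0.428]
[-0.25 -0.2  -0.07] [14.5 -0.6 27.5]
5.4333 [-1.22 -0.01 -0.07  1.82  0.51  1.28  0.05] [-0.5  0.1 -0.6] [0.338 0.402 0.428]
[-18.25 -17.73   1.83] [-26.7   0.  -49.1]
[-1.24  0.14 -0.04  1.66  0.48  1.54 -0.42] 0.0
[-1.24 -0.06  0.38  2.21  0.17  0.47  1.33] 0.022
[-1.19  0.06  0.41  2.26 -0.03  0.3   1.57] 0.0
[-1.07  0.19  0.31  2.25 -0.23  0.19  1.76] 0.0
5.4333 [-1.22 -0.01 -0.07  1.82  0.51  1.28  0.05] [-0.5  0.1 -0.6] [0.338 0.402 0.428]
[-18.25 -17.73   1.83] [-26.7   0.  -49.1]
[-1.65 -0.09  0.83  2.21  0.2   0.48  1.37] 0.0
[-1.67  0.06  0.93  2.28 -0.17  0.3   1.73] 0.0
[-1.35  0.21  0.63  2.26 -0.59  0.21  2.11] 0.0
5.4333 [-1.22 -0.01 -0.07  1.82  0.51  1.28  0.05] [-0.5  0.1 -0.6] [0.338 0.402 0.428]
[-2.04 -4.5  17.38] [-24.2  -1.8 -42.5]
```

```bash
cat > sim.py <<'E'
from kin import *
from scipy.optimize import lsq_linear
VM=np.array([2.39,2.39,3.14,3.14,3.14,3.14,3.14])*.7
def step(q,Pt,Rt,vmax=.0417,wmax=np.radians(7.16),lam=.01,sub=4,scale=True,brk=True):
    P,M=fk(KP,q);v=Pt-P;w=(R.from_matrix(Rt)*R.from_matrix(M).inv())
    wv=w.as_rotvec();nv,nw=np.linalg.norm(v),np.linalg.norm(wv)
    f=min(1,vmax/max(nv,1e-9),wmax/max(nw,1e-9)) if brk else None
    fv,fw=(f,f) if brk else (min(1,vmax/max(nv,1e-9)),min(1,wmax/max(nw,1e-9)))
    Pg=P+v*fv;Rg=R.from_rotvec(wv*fw)*R.from_matrix(M)
    qs=q.copy()
    for _ in range(sub):
        P,M=fk(KP,qs);e=np.r_[Pg-P,(Rg*R.from_matrix(M).inv()).as_rotvec()]
        J=np.zeros((6,7));h=1e-5
        for i in range(7):
            qq=qs.copy();qq[i]+=h;P2,M2=fk(KP,qq);J[:3,i]=(P2-P)/h;J[3:,i]=(R.from_matrix(M2)*R.from_matrix(M).inv()).as_rotvec()/h
        A=np.r_[J,lam*np.eye(7)];lo=LO-qs;hi=np.maximum(HI-qs,lo+1e-9)
        qs=qs+lsq_linear(A,np.r_[e,np.zeros(7)],(np.minimum(lo,-1e-9),np.maximum(hi,1e-9))).x
    d=qs-q;k=min(1,np.min(VM/12/np.maximum(np.abs(d),1e-9))) if scale else 1
    return q+d*k
E
cat > chk.py <<'E'
from sim import *
T=[([-2.373,-.336,1.449,2.354,1.134,.413,.527],[-11.5,-14.1,-26.2],[-3.7,6.8,-6]),
([-1.95,-.32,1.16,2.17,.39,.64,1.45],[-5.1,-8,-19.9],[-.4,0,0]),
([-1.4,-.32,.76,1.85,.11,1.05,1.8],[2.5,19.4,5.1],[31.8,-1,58.6]),
([-1.2,-.27,.18,1.99,.36,1.02,.87],[.4,10.4,1.5],[29.4,-.9,54.6]),([-1.22,-.01,-.07,1.82,.51,1.28,.05],)]
for kw in(dict(sub=2),dict(sub=2,brk=False),dict(sub=1,lam=.05),dict(sub=4,lam=.002)):
    print(kw)
    for a,b in zip(T[:-1],T[1:]):
        q=np.array(a[0]);P,M=fk(KP,q);Pt=P+M@np.array(a[1])/100;Rt=M@R.from_rotvec(np.radians(a[2])).as_matrix()
        for i in range(5):q=step(q,Pt,Rt,**kw)
        print(q.round(2),b[0])
E
python3 chk.py
```

```text
{'sub': 2}
[-1.68 -0.33  0.89  2.14  0.37  0.68  1.41] [-1.95, -0.32, 1.16, 2.17, 0.39, 0.64, 1.45]
[-1.44 -0.34  0.78  1.84  0.13  1.06  1.79] [-1.4, -0.32, 0.76, 1.85, 0.11, 1.05, 1.8]
[-1.16 -0.26  0.24  1.95  0.37  1.04  0.88] [-1.2, -0.27, 0.18, 1.99, 0.36, 1.02, 0.87]
[-1.17 -0.05 -0.06  1.84  0.51  1.3   0.04] [-1.22, -0.01, -0.07, 1.82, 0.51, 1.28, 0.05]
{'sub': 2, 'brk': False}
[-1.95 -0.32  1.16  2.17  0.4   0.64  1.44] [-1.95, -0.32, 1.16, 2.17, 0.39, 0.64, 1.45]
[-1.44 -0.34  0.78  1.84  0.13  1.06  1.79] [-1.4, -0.32, 0.76, 1.85, 0.11, 1.05, 1.8]
[-1.2  -0.27  0.18  1.99  0.35  1.02  0.88] [-1.2, -0.27, 0.18, 1.99, 0.36, 1.02, 0.87]
[-1.22 -0.01 -0.07  1.81  0.51  1.28  0.04] [-1.22, -0.01, -0.07, 1.82, 0.51, 1.28, 0.05]
{'sub': 1, 'lam': 0.05}
[-1.74 -0.34  0.92  2.15  0.36  0.67  1.41] [-1.95, -0.32, 1.16, 2.17, 0.39, 0.64, 1.45]
[-1.46 -0.34  0.79  1.86  0.14  1.05  1.77] [-1.4, -0.32, 0.76, 1.85, 0.11, 1.05, 1.8]
[-1.16 -0.26  0.25  1.96  0.38  1.01  0.88] [-1.2, -0.27, 0.18, 1.99, 0.36, 1.02, 0.87]
[-1.16 -0.06 -0.06  1.85  0.52  1.29  0.03] [-1.22, -0.01, -0.07, 1.82, 0.51, 1.28, 0.05]
{'sub': 4, 'lam': 0.002}
[-1.68 -0.33  0.89  2.14  0.37  0.68  1.41] [-1.95, -0.32, 1.16, 2.17, 0.39, 0.64, 1.45]
[-1.44 -0.34  0.78  1.84  0.13  1.06  1.79] [-1.4, -0.32, 0.76, 1.85, 0.11, 1.05, 1.8]
[-1.16 -0.26  0.24  1.95  0.37  1.04  0.88] [-1.2, -0.27, 0.18, 1.99, 0.36, 1.02, 0.87]
[-1.17 -0.05 -0.06  1.84  0.51  1.3   0.04] [-1.22, -0.01, -0.07, 1.82, 0.51, 1.28, 0.05]
```

```bash
sed -i 's/sub=4,scale=True,brk=True/sub=2,scale=True,brk=False/' sim.py
cat > plan4.py <<'E'
from plan import *
hk=(tip(np.array([.079,.016]),38,1,.011),toolR(38,1))
def f(seed):
    rg=np.random.default_rng(seed)
    nW=rg.integers(1,3)
    W=[(np.array([rg.uniform(.35,.52),rg.uniform(.2,.5),rg.uniform(.36,.5)]),rg.uniform(-10,32),np.radians(rg.uniform(-120,100))) for _ in range(nW)]
    q=q0.copy()
    for w in W:
        T=(w[0],Rw(w[1],w[2]))
        for i in range(15):q=step(q,*T)
    for T,k in(((pre[0]+[0,0,.06],pre[1]),16),(pre,6),(gr,6)):
        for i in range(k):q=step(q,*T)
    qg=q;e=np.linalg.norm(fk(KP,q)[0]-gr[0])*1000
    if e>3:return None
    for i in range(14):q=step(q,*hk)
    e2=np.linalg.norm(fk(KP,q)[0]-hk[0])*1000
    return (margin(qg)+.3*margin(q)-e/20-e2/20,W,qg.round(2),q.round(2),round(e,1),round(e2,1))
if __name__=="__main__":
    with mp.Pool() as p:res=[x for x in p.map(f,range(int(sys.argv[1]))) if x]
    res.sort(key=lambda t:-t[0])
    for t in res[:8]:print(round(t[0],3),[(w[0].round(2),round(w[1]),round(np.degrees(w[2]))) for w in t[1]],*t[2:])
E
OMP_NUM_THREADS=1 timeout 570 python3 plan4.py 500
```

```text
0.125 [(array([0.45, 0.36, 0.36]), 13, 93), (array([0.42, 0.2 , 0.39]), 30, 77)] [-0.15  0.26 -0.72  2.19  0.74  0.29  0.85] [-0.33  0.34 -0.54  2.17  1.53  0.19  0.08] 0.0 0.0
0.123 [(array([0.51, 0.46, 0.5 ]), -2, 94), (array([0.35, 0.22, 0.45]), 18, 70)] [-0.16  0.26 -0.71  2.2   0.74  0.29  0.86] [-0.33  0.34 -0.54  2.17  1.53  0.19  0.08] 0.0 0.0
0.123 [(array([0.45, 0.42, 0.39]), 28, 66), (array([0.41, 0.24, 0.4 ]), 31, 78)] [-0.16  0.26 -0.71  2.2   0.74  0.29  0.86] [-0.33  0.34 -0.54  2.17  1.53  0.19  0.08] 0.0 0.0
0.118 [(array([0.44, 0.28, 0.43]), 4, 19), (array([0.49, 0.27, 0.48]), 30, 84)] [-0.18  0.25 -0.69  2.2   0.72  0.28  0.87] [-0.33  0.34 -0.54  2.17  1.53  0.18  0.08] 0.0 0.0
0.117 [(array([0.51, 0.28, 0.37]), 3, 38), (array([0.48, 0.36, 0.4 ]), 28, 84)] [-0.18  0.25 -0.68  2.2   0.71  0.28  0.88] [-0.33  0.34 -0.54  2.17  1.53  0.18  0.08] 0.0 0.0
0.106 [(array([0.5 , 0.41, 0.37]), 22, 44), (array([0.5 , 0.31, 0.41]), 13, 83)] [-0.22  0.25 -0.64  2.2   0.68  0.27  0.91] [-0.34  0.34 -0.53  2.17  1.53  0.18  0.07] 0.0 0.0
0.1 [(array([0.37, 0.24, 0.36]), -1, 63), (array([0.51, 0.27, 0.38]), 31, 56)] [-0.25  0.24 -0.6   2.2   0.65  0.27  0.93] [-0.34  0.34 -0.53  2.17  1.53  0.18  0.07] 0.0 0.0
0.092 [(array([0.39, 0.41, 0.38]), -7, 0), (array([0.43, 0.34, 0.44]), 23, 75)] [-0.29  0.23 -0.56  2.2   0.62  0.26  0.96] [-0.34  0.33 -0.52  2.17  1.54  0.18  0.07] 0.0 0.0
```

Run:
```python
from h import *
# line parallel to y: find x,z
oS,dS=ray("scene",(100,127));oT,dT=ray("top",(100,135))
# project to xz
A=np.array([[dS[0],-dT[0]],[dS[2],-dT[2]]]);k=np.linalg.solve(A,[oT[0]-oS[0],oT[2]-oS[2]])
print("shelf xz",oS+dS*k[0],oT+dT*k[1])
# pole: top handle tip (545,228) & scene handle top (412,32)
print("pole top",tri({"scene":(412,30),"top":(542,228)}))
print("pole bottom", tri({"scene":(392,238),"top":(408,238)}))
print("pole mid", tri({"scene":(397,200),"top":(425,237)}))
```

```text
shelf xz [0.60592745 0.65855723 0.33281028] [0.60592745 0.65570633 0.33281028]
pole top (array([0.4591527 , 0.02747822, 0.47785378]), np.float64(2.8386311806972344))
pole bottom (array([ 0.43912734,  0.04519637, -0.01565881]), np.float64(1.0359362797610174))
pole mid (array([0.44298619, 0.03975969, 0.08747019]), np.float64(0.6881237534609568))
```

```bash
python3 - <<'E'
from h import *
for c in("scene","top"):cv2.imwrite(f"pics/{c}5.png",imaging.grab_frame(c))
E
cat > plan5.py <<'E'
from plan4 import *
def safe(q):
    P,M=fk(KP,q)
    for s in(0,.1,.2,.327):
        p=P-M[:,2]*s
        if p[0]>.52 or (p[0]>.33 and p[1]<.16 and p[2]<.62):return False
    return P[2]>.15
def g(seed):
    rg=np.random.default_rng(seed+10000)
    nW=rg.integers(1,3)
    W=[(np.array([rg.uniform(.35,.5),rg.uniform(.2,.5),rg.uniform(.36,.5)]).round(2),round(rg.uniform(-10,32)),np.radians(round(rg.uniform(-40,110)))) for _ in range(nW)]
    q=q0.copy()
    for w in W:
        T=(w[0],Rw(w[1],w[2]))
        for i in range(15):
            q=step(q,*T)
            if not safe(q):return None
    for T,k in(((pre[0]+[0,0,.06],pre[1]),16),(pre,6),(gr,6)):
        for i in range(k):
            q=step(q,*T)
            if not safe(q):return None
    qg=q;e=np.linalg.norm(fk(KP,q)[0]-gr[0])*1000
    if e>3:return None
    for i in range(14):q=step(q,*hk)
    e2=np.linalg.norm(fk(KP,q)[0]-hk[0])*1000
    return (margin(qg)+.3*margin(q)-e/20-e2/20,W,qg.round(2),q.round(2),round(e,1),round(e2,1))
if __name__=="__main__":
    with mp.Pool() as p:res=[x for x in p.map(g,range(int(sys.argv[1]))) if x]
    res.sort(key=lambda t:-t[0]);print(len(res))
    for t in res[:10]:print(round(t[0],3),[(w[0].round(2),round(w[1]),round(np.degrees(w[2]))) for w in t[1]],*t[2:])
E
OMP_NUM_THREADS=1 timeout 575 python3 plan5.py 900
```

```text
844
0.156 [(array([0.43, 0.21, 0.36]), 5, 72), (array([0.49, 0.35, 0.44]), -7, 105)] [-0.07  0.28 -0.82  2.19  0.82  0.32  0.78] [-0.29  0.34 -0.58  2.17  1.53  0.2   0.08] 0.0 0.0
0.136 [(array([0.46, 0.43, 0.44]), 7, 97), (array([0.4 , 0.41, 0.39]), 16, 107)] [-0.12  0.27 -0.76  2.19  0.78  0.3   0.82] [-0.32  0.34 -0.55  2.17  1.53  0.19  0.08] 0.0 0.0
0.135 [(array([0.39, 0.48, 0.39]), 3, 72), (array([0.39, 0.29, 0.41]), -7, 103)] [-0.12  0.27 -0.75  2.19  0.77  0.3   0.83] [-0.32  0.34 -0.55  2.17  1.53  0.19  0.08] 0.0 0.0
0.132 [(array([0.47, 0.46, 0.46]), 24, 71), (array([0.39, 0.28, 0.41]), 22, 104)] [-0.13  0.27 -0.74  2.19  0.76  0.3   0.83] [-0.32  0.34 -0.55  2.17  1.53  0.19  0.08] 0.0 0.0
0.131 [(array([0.43, 0.49, 0.45]), 16, 96), (array([0.41, 0.25, 0.44]), 4, 92)] [-0.13  0.26 -0.74  2.19  0.76  0.3   0.84] [-0.32  0.34 -0.55  2.17  1.53  0.19  0.08] 0.0 0.0
0.13 [(array([0.46, 0.39, 0.46]), 30, 99), (array([0.4 , 0.24, 0.42]), -1, 94)] [-0.14  0.26 -0.73  2.19  0.76  0.29  0.84] [-0.32  0.34 -0.55  2.17  1.53  0.19  0.08] 0.0 0.0
0.127 [(array([0.46, 0.49, 0.42]), -8, 90), (array([0.35, 0.43, 0.4 ]), 14, 109)] [-0.15  0.26 -0.72  2.19  0.75  0.29  0.85] [-0.32  0.34 -0.54  2.17  1.53  0.19  0.08] 0.0 0.0
0.123 [(array([0.45, 0.26, 0.46]), 2, 37), (array([0.41, 0.28, 0.5 ]), 20, 99)] [-0.16  0.26 -0.71  2.2   0.74  0.29  0.86] [-0.33  0.34 -0.54  2.17  1.53  0.19  0.08] 0.0 0.0
0.123 [(array([0.45, 0.22, 0.45]), 3, 88), (array([0.43, 0.33, 0.42]), 14, 95)] [-0.16  0.26 -0.71  2.2   0.74  0.29  0.86] [-0.33  0.34 -0.54  2.17  1.53  0.19  0.08] 0.0 0.0
0.122 [(array([0.36, 0.29, 0.38]), 2, 42), (array([0.37, 0.43, 0.41]), 28, 106)] [-0.17  0.26 -0.7   2.2   0.73  0.29  0.86] [-0.33  0.34 -0.54  2.17  1.53  0.19  0.08] 0.0 0.0
```

```bash
cat > nx.py <<'E'
import sys
from plan5 import *
ob=r.get_obs()
W=[(np.array([.39,.48,.39]),Rw(3,np.radians(72))),(np.array([.39,.29,.41]),Rw(-7,np.radians(103))),(pre[0]+[0,0,.06],pre[1]),pre,gr]
N=(15,15,16,6,6)
if __name__=="__main__":
    print(ob["clock"],ob["joints"].round(2),ob["contact_force"].round(1),ob["tcp_pos"].round(3))
    i=int(sys.argv[1]);print(*delta(*W[i]))
    for s in(i,i+1):
        q=ob["joints"].copy()
        for T,k in list(zip(W,N))[s:]:
            for j in range(k): q=step(q,*T)
        print(s,q.round(2),np.linalg.norm(fk(KP,q)[0]-W[-1][0]).round(4))
E
python3 nx.py 0
```

```text
5.5333 [-1.22 -0.01 -0.07  1.82  0.51  1.28  0.05] [-0.9 -0.4 -1.3] [0.34  0.402 0.428]
[-2.    8.31  5.32] [ -33.    14.5 -116.8]
0 [-0.12  0.27 -0.75  2.19  0.77  0.3   0.83] 0.0
1 [-1.11  0.19  0.35  2.25 -0.28  0.19  1.8 ] 0.0
```

Request:
{"op": "jog_arm", "data": {"rows": [{"xyz": [-2,8.3,5.3],"delta_rot": [-33,14.5,-116.8],"fingers": 0.3},{"xyz": [-2,8.3,5.3],"delta_rot": [-33,14.5,-116.8],"fingers": 0.3},{"xyz": [-2,8.3,5.3],"delta_rot": [-33,14.5,-116.8],"fingers": 0.3},{"xyz": [-2,8.3,5.3],"delta_rot": [-33,14.5,-116.8],"fingers": 0.3},{"xyz": [-2,8.3,5.3],"delta_rot": [-33,14.5,-116.8],"fingers": 0.3}]}}

```text
clock: 5.95
tcp_pos: [0.3911, 0.4788, 0.3886]
orientation: [-0.745, 2.646, -0.011]
contact_force: [-0.8, -0.5, -0.5]
grip_width: 0.06
```

```bash
python3 nx.py 0
```

```text
5.95 [-1.11  0.12 -0.04  1.73  0.36  1.06  0.83] [-0.8 -0.5 -0.5] [0.391 0.479 0.389]
[-0.02  0.14 -0.16] [-23.2  10.3 -82.1]
0 [-0.12  0.27 -0.75  2.19  0.77  0.3   0.83] 0.0
1 [-1.06  0.19  0.29  2.25 -0.21  0.19  1.74] 0.0
```

Request:
{"op": "jog_arm", "data": {"rows": [{"xyz": [0,0.1,-0.2],"delta_rot": [-23.2,10.3,-82.1],"fingers": 0.3},{"xyz": [0,0.1,-0.2],"delta_rot": [-23.2,10.3,-82.1],"fingers": 0.3},{"xyz": [0,0.1,-0.2],"delta_rot": [-23.2,10.3,-82.1],"fingers": 0.3},{"xyz": [0,0.1,-0.2],"delta_rot": [-23.2,10.3,-82.1],"fingers": 0.3},{"xyz": [0,0.1,-0.2],"delta_rot": [-23.2,10.3,-82.1],"fingers": 0.3}]}}

```text
clock: 6.37
tcp_pos: [0.391, 0.4776, 0.3908]
orientation: [-1.586, 2.407, 0.024]
contact_force: [0.5, -0.4, -0.4]
grip_width: 0.0598
```

```bash
python3 nx.py 0
```

```text
6.3667 [-0.98  0.14 -0.07  1.68  0.12  1.09  1.65] [ 0.5 -0.4 -0.4] [0.391 0.478 0.391]
[-0.16  0.2   0.09] [-13.7   6.2 -48. ]
0 [-0.12  0.27 -0.75  2.19  0.77  0.3   0.83] 0.0
1 [-1.4   0.22  0.69  2.27 -0.67  0.22  2.19] 0.0
```

Request:
{"op": "jog_arm", "data": {"rows": [{"xyz": [-0.1,0.2,0.1],"delta_rot": [-13.7,6.2,-48],"fingers": 0.3},{"xyz": [-0.1,0.2,0.1],"delta_rot": [-13.7,6.2,-48],"fingers": 0.3},{"xyz": [-0.1,0.2,0.1],"delta_rot": [-13.7,6.2,-48],"fingers": 0.3},{"xyz": [-0.1,0.2,0.1],"delta_rot": [-13.7,6.2,-48],"fingers": 0.3},{"xyz": [-0.1,0.2,0.1],"delta_rot": [-13.7,6.2,-48],"fingers": 0.3}]}}

```text
clock: 6.78
tcp_pos: [0.3912, 0.4776, 0.3901]
orientation: [-2.356, 1.926, 0.057]
contact_force: [-0.1, -0.4, 0.6]
grip_width: 0.0598
```

```bash
python3 nx.py 0;  python3 nx.py 1
```

```text
6.7833 [-0.88  0.23 -0.12  1.55 -0.    1.26  2.35] [-0.1 -0.4  0.6] [0.391 0.478 0.39 ]
[-0.25  0.07  0.03] [ -4.    1.8 -13.8]
0 [-0.12  0.27 -0.75  2.19  0.77  0.3   0.83] 0.0
1 [-0.12  0.27 -0.75  2.19  0.77  0.3   0.83] 0.0
6.7833 [-0.88  0.23 -0.12  1.55 -0.    1.26  2.35] [-0.1 -0.4  0.6] [0.391 0.478 0.39 ]
[18.1   3.7  -3.85] [ -2.2  10.4 -45.2]
1 [-0.12  0.27 -0.75  2.19  0.77  0.3   0.83] 0.0
2 [-0.79  0.19 -0.01  2.23  0.11  0.2   1.43] 0.0
```

Request:
{"op": "jog_arm", "data": {"rows": [{"xyz": [18.1,3.7,-3.8],"delta_rot": [-2.2,10.4,-45.2],"fingers": 0.3},{"xyz": [18.1,3.7,-3.8],"delta_rot": [-2.2,10.4,-45.2],"fingers": 0.3},{"xyz": [18.1,3.7,-3.8],"delta_rot": [-2.2,10.4,-45.2],"fingers": 0.3},{"xyz": [18.1,3.7,-3.8],"delta_rot": [-2.2,10.4,-45.2],"fingers": 0.3},{"xyz": [18.1,3.7,-3.8],"delta_rot": [-2.2,10.4,-45.2],"fingers": 0.3}]}}

```text
clock: 7.2
tcp_pos: [0.392, 0.3136, 0.4035]
orientation: [-2.817, 1.368, -0.097]
contact_force: [0.3, 1.1, -0.2]
grip_width: 0.0598
```

```bash
python3 nx.py 1
```

```text
7.2 [-0.48  0.07 -0.37  1.71  0.08  1.34  2.94] [ 0.3  1.1 -0.2] [0.392 0.314 0.403]
[ 1.77  1.59 -0.62] [ -0.4   3.7 -18.3]
1 [-0.12  0.27 -0.75  2.19  0.77  0.3   0.83] 0.0
2 [-0.6   0.2  -0.21  2.22  0.31  0.21  1.24] 0.0
```

Request:
{"op": "jog_arm", "data": {"rows": [{"xyz": [0.6,0.5,-0.2],"delta_rot": [-0.1,1,-5],"fingers": 0.3},{"xyz": [1.2,1,-0.4],"delta_rot": [-0.2,2,-9],"fingers": 0.3},{"xyz": [1.8,1.6,-0.6],"delta_rot": [-0.3,3,-13],"fingers": 0.3},{"xyz": [1.8,1.6,-0.6],"delta_rot": [-0.4,3.7,-16],"fingers": 0.3},{"xyz": [1.8,1.6,-0.6],"delta_rot": [-0.4,3.7,-18],"fingers": 0.3}]}}

```text
clock: 7.62
tcp_pos: [0.3899, 0.297, 0.3959]
orientation: [2.885, -1.092, 0.138]
contact_force: [1.0, 1.2, -2.2]
grip_width: 0.0599
```

```bash
python3 nx.py 1; python3 nx.py 2
```

```text
7.6167 [ 0.22  0.2  -1.2   1.7   0.29  1.41  2.96] [ 1.   1.2 -2.2] [0.39  0.297 0.396]
[ 0.61  0.55 -1.34] [ 1.9  1.2 -7.8]
1 [-0.12  0.27 -0.75  2.19  0.77  0.3   0.83] 0.0
2 [-0.19  0.25 -0.68  2.2   0.71  0.28  0.88] 0.0
7.6167 [ 0.22  0.2  -1.2   1.7   0.29  1.41  2.96] [ 1.   1.2 -2.2] [0.39  0.297 0.396]
[-1.13 -6.82 10.89] [ 20.9 -28.   94.1]
2 [-0.19  0.25 -0.68  2.2   0.71  0.28  0.88] 0.0
3 [-0.14  0.28 -0.71  2.14  0.42  0.37  1.43] 0.0
```

Request:
{"op": "jog_arm", "data": {"rows": [{"xyz": [-0.4,-1,0],"delta_rot": [20.9,-28,94.1],"fingers": 0.3},{"xyz": [-0.6,-2,0],"delta_rot": [20.9,-28,94.1],"fingers": 0.3},{"xyz": [-0.8,-3,1],"delta_rot": [20.9,-28,94.1],"fingers": 0.3},{"xyz": [-1,-4,2],"delta_rot": [20.9,-28,94.1],"fingers": 0.3},{"xyz": [-1.1,-5,3],"delta_rot": [20.9,-28,94.1],"fingers": 0.3}]}}

```text
clock: 8.03
tcp_pos: [0.418, 0.3381, 0.3636]
orientation: [-2.363, 1.82, 0.023]
contact_force: [-0.1, 0.2, 0.1]
grip_width: 0.06
```

```bash
python3 nx.py 2
```

```text
8.0333 [ 0.21  0.19 -1.11  1.76  0.17  1.14  2.47] [-0.1  0.2  0.1] [0.418 0.338 0.364]
[ 0.45 -0.81  7.99] [ 13.3 -17.8  60.1]
2 [-0.19  0.25 -0.67  2.2   0.71  0.28  0.88] 0.0
3 [-0.33  0.23 -0.52  2.2   0.58  0.25  1.  ] 0.0
```

Request:
{"op": "jog_arm", "data": {"rows": [{"xyz": [0.5,-0.8,1],"delta_rot": [13.3,-17.8,60.1],"fingers": 0.3},{"xyz": [0.5,-0.8,2],"delta_rot": [13.3,-17.8,60.1],"fingers": 0.3},{"xyz": [0.5,-0.8,3],"delta_rot": [13.3,-17.8,60.1],"fingers": 0.3},{"xyz": [0.5,-0.8,4],"delta_rot": [13.3,-17.8,60.1],"fingers": 0.3},{"xyz": [0.5,-0.8,5],"delta_rot": [13.3,-17.8,60.1],"fingers": 0.3}]}}

```text
clock: 8.45
tcp_pos: [0.4322, 0.34, 0.314]
orientation: [-1.615, 2.265, 0.164]
contact_force: [0.1, 0.7, 0.8]
grip_width: 0.0599
```

```bash
python3 nx.py 2
```

```text
8.45 [ 0.26  0.11 -1.03  1.97  0.04  0.75  2.03] [0.1 0.7 0.8] [0.432 0.34  0.314]
[0.37 0.4  2.91] [ 5.7 -7.9 26.5]
2 [-0.18  0.25 -0.68  2.2   0.72  0.28  0.88] 0.0
3 [-0.24  0.24 -0.62  2.2   0.66  0.27  0.92] 0.0
```

Request:
{"op": "jog_arm", "data": {"rows": [{"xyz": [0.4,0.4,1],"delta_rot": [5.7,-7.9,26.5],"fingers": 0.3},{"xyz": [0.4,0.4,2],"delta_rot": [5.7,-7.9,26.5],"fingers": 0.3},{"xyz": [0.4,0.4,2.9],"delta_rot": [5.7,-7.9,26.5],"fingers": 0.3},{"xyz": [0.4,0.4,2.9],"delta_rot": [5.7,-7.9,26.5],"fingers": 0.3},{"xyz": [0.4,0.4,2.9],"delta_rot": [5.7,-7.9,26.5],"fingers": 0.3}]}}

```text
clock: 8.87
tcp_pos: [0.4322, 0.3442, 0.2837]
orientation: [-0.975, 2.456, 0.259]
contact_force: [-1.9, 0.4, -0.3]
grip_width: 0.0599
```

```bash
python3 nx.py 2;python3 nx.py 3
```

```text
8.8667 [ 0.17  0.05 -0.96  2.13  0.13  0.47  1.44] [-1.9  0.4 -0.3] [0.432 0.344 0.284]
[-0.31  0.07  0.  ] [-0.1  0.  -0. ]
2 [-0.18  0.25 -0.69  2.2   0.72  0.28  0.87] 0.0
3 [-0.18  0.26 -0.69  2.2   0.72  0.28  0.87] 0.0
8.8667 [ 0.17  0.05 -0.96  2.13  0.13  0.47  1.44] [-1.9  0.4 -0.3] [0.432 0.344 0.284]
[2.69 0.08 5.2 ] [-0.1  0.  -0. ]
3 [-0.18  0.26 -0.69  2.2   0.72  0.28  0.87] 0.0
4 [-0.17  0.26 -0.69  2.2   0.72  0.28  0.87] 0.0
```

Request:
{"op": "jog_arm", "data": {"rows": [{"xyz": [0.9,0.1,1.8],"fingers": 0.3,"delta_rot": [0,0,0]},{"xyz": [1.8,0.1,3.5],"fingers": 0.3,"delta_rot": [0,0,0]},{"xyz": [2.7,0.1,5.2],"fingers": 0.35,"delta_rot": [0,0,0]},{"xyz": [2.7,0.1,5.2],"fingers": 0.4,"delta_rot": [0,0,0]},{"xyz": [2.7,0.1,5.2],"fingers": 0.4,"delta_rot": [0,0,0]}]}}

```text
clock: 9.28
tcp_pos: [0.4335, 0.346, 0.2249]
orientation: [-0.98, 2.455, 0.258]
contact_force: [-0.1, 0.4, 0.3]
grip_width: 0.0512
```

```bash
python3 - <<'E'
from h import *
for c in("scene","top"):
    im=imaging.grab_frame(c);x,y=(275,190) if c=="scene" else(280,230)
    cv2.imwrite(f"pics/{c}6.png",cv2.resize(im[y-60:y+60,x-75:x+75],None,fx=4,fy=4,interpolation=cv2.INTER_CUBIC))
    print([(np.round(t["position"],1),round(t["conf"],2)) for t in imaging.tip_of(c,"pull_bead")[:2]], proj(c,world(*FIT[:4],mech(*FIT[4:])["pull_bead"])))
E
python3 nx.py 4
```

```text
[(array([278., 191.]), 0.37)] [[277.88090801 190.71437334]]
[(array([281.5, 231.6]), 0.61)] [[278.42206665 233.14165387]]
9.4833 [ 0.02  0.15 -0.87  2.19  0.43  0.35  1.15] [ 0.1  0.4 -0.1] [0.434 0.347 0.227]
[0.16 0.04 5.2 ] [-0.2  0.2  0. ]
4 [-0.18  0.25 -0.69  2.2   0.72  0.28  0.87] 0.0
5 [ 0.02  0.15 -0.87  2.19  0.43  0.35  1.15] 0.052
```

Request:
{"op": "jog_arm", "data": {"rows": [{"xyz": [0.1,0,2],"fingers": 0.4,"delta_rot": [0,0,0]},{"xyz": [0.15,0,4],"fingers": 0.4,"delta_rot": [0,0,0]},{"xyz": [0.15,0,5.2],"fingers": 0.4,"delta_rot": [0,0,0]},{"xyz": [0.15,0,5.2],"fingers": 0.4,"delta_rot": [0,0,0]},{"xyz": [0.15,0,5.2],"fingers": 0.4,"delta_rot": [0,0,0]}]}}

```text
clock: 9.9
tcp_pos: [0.4526, 0.3642, 0.1816]
orientation: [-0.976, 2.452, 0.259]
contact_force: [-0.2, -0.1, -0.7]
grip_width: 0.0511
```

```bash
python3 - <<'E'
from h import *
for c in("scene","top"):
    im=imaging.grab_frame(c);x,y=(275,190) if c=="scene" else(280,230)
    cv2.imwrite(f"pics/{c}7.png",cv2.resize(im[y-60:y+60,x-75:x+75],None,fx=4,fy=4,interpolation=cv2.INTER_CUBIC))
E
python3 nx.py 4
```

```text
10.0 [-0.19  0.25 -0.68  2.2   0.73  0.28  0.86] [0.3 0.6 0.3] [0.453 0.364 0.182]
[0.1  0.03 0.09] [-0.2  0.2  0. ]
4 [-0.18  0.25 -0.69  2.2   0.72  0.28  0.87] 0.0
5 [-0.19  0.25 -0.68  2.2   0.73  0.28  0.86] 0.0015
```

Request:
{"op": "jog_arm", "data": {"rows": [{"xyz": [0,0,-0.2],"fingers": 0.8,"delta_rot": [0,0,0]},{"xyz": [0,0,-0.2],"fingers": 1,"delta_rot": [0,0,0]},{"xyz": [0,0,-0.2],"fingers": 1,"delta_rot": [0,0,0]},{"xyz": [0,0,-0.2],"fingers": 1,"delta_rot": [0,0,0]},{"xyz": [0,0,-0.2],"fingers": 1,"delta_rot": [0,0,0]}], "grip_force": 40}}

```text
clock: 10.42
tcp_pos: [0.4525, 0.3635, 0.1847]
orientation: [-0.974, 2.45, 0.259]
contact_force: [-0.1, -1.2, 2.6]
grip_width: 0.0165
```

Run:
```python
from h import *
for c in("scene","top"):
    im=imaging.grab_frame(c);x,y=(275,190) if c=="scene" else(280,230)
    cv2.imwrite(f"pics/{c}8.png",cv2.resize(im[y-60:y+60,x-75:x+75],None,fx=4,fy=4,interpolation=cv2.INTER_CUBIC))
ob=r.get_obs();print(ob["grip_width"],ob["contact_force"],un_of(ob["tcp_pos"]),un_of(ob["tcp_pos"]-.009*R.from_rotvec(ob["orientation"]).as_matrix()[:,2]))
```

```text
0.01661716756096405 [ 0.48703844 -1.11335982  0.88329356] [55.2 71.6 -0.6] [60.3 79.  -0.5]
```

```bash
cat > path.py <<'E'
from sim import *
def solve_bar(bar,g):
    s=least_squares(lambda p:(mech(*p)["crossbar"]-bar)*1000,g);return s.x
def beads(bars,g=None):
    g=FIT[4:] if g is None else g;o=[]
    for b in bars:
        g=solve_bar(np.array(b)/1000,g);o.append((b,g.round(3),mech(*g)["pull_bead"]))
    return o
def margin(q):return np.min(np.minimum(q-LO,HI-q))
E
python3 - <<'E'
from path import *
bars=[(47,50),(55,46),(60,38),(61,30),(61,20),(60,12),(60,6),(54,5),(49.5,5)]
B=beads(bars)
q=r.get_obs()["joints"]
for (b,g,bd),t in zip(B,[30,31,33,35,36,38,38,38,38]):
    T=(tip(bd,t,1,.0095,-.0005),toolR(t,1))
    for i in range(4):q=step(q,*T)
    print(b,g,(bd*1000).round(1),t,q.round(2),np.linalg.norm(fk(KP,q)[0]-T[0]).round(4))
E
```

```text
(47, 50) [1.403 0.414] [58.3 79. ] 30 [-0.17  0.25 -0.69  2.2   0.71  0.28  0.88] 0.0
(55, 46) [1.785 0.308] [69.3 73.6] 31 [-0.18  0.25 -0.69  2.18  0.71  0.28  0.88] 0.0
(60, 38) [1.975 0.168] [78.  63.4] 33 [-0.23  0.25 -0.63  2.18  0.78  0.24  0.81] 0.0
(61, 30) [1.987 0.034] [82.2 52.7] 35 [-0.31  0.25 -0.54  2.19  0.9   0.19  0.69] 0.0
(61, 20) [ 2.018 -0.132] [85.7 38.9] 36 [-0.37  0.27 -0.47  2.18  1.    0.17  0.59] 0.0
(60, 12) [ 2.056 -0.267] [87.  27.4] 38 [-0.33  0.3  -0.53  2.18  1.37  0.17  0.23] 0.0
(60, 6) [ 2.174 -0.366] [88.4 18.7] 38 [-0.34  0.32 -0.53  2.16  1.38  0.18  0.23] 0.0
(54, 5) [ 1.831 -0.392] [82.7 16.9] 38 [-0.35  0.32 -0.51  2.17  1.47  0.17  0.14] 0.0
(49.5, 5) [ 1.505 -0.368] [77.9 17.6] 38 [-0.35  0.33 -0.51  2.18  1.53  0.17  0.07] 0.0
```

```bash
cat > go.py <<'E'
import sys
from path import *
ob=r.get_obs();R0=R.from_rotvec(ob["orientation"])
DEP=.0095
def show(bars,ts,g=None):
    q=ob["joints"].copy()
    for (b,g,bd),t in zip(beads(bars,g),ts):
        T=(tip(bd,t,1,DEP,-.0005),toolR(t,1));d,rv=delta(*T)
        for i in range(2):q=step(q,*T)
        print(b,g,(bd*1000).round(1),"xyz",list(d),"rot",list(rv),"j",q.round(2)[[0,2,3,5]])
    tc=ob["tcp_pos"]-DEP*R0.as_matrix()[:,2]
    print("now bead",un_of(tc),"F",ob["contact_force"].round(1),"w",ob["grip_width"].round(4),ob["clock"],"j",ob["joints"].round(2))
    return tc
E
python3 - <<'E'
from go import *
show([(47,50),(51,48.5),(55,46),(58,42),(59.5,37),(60,30)],[30,30,30,31,31,32])
E
```

```text
(47, 50) [1.403 0.414] [58.3 79. ] xyz [np.float64(0.17), np.float64(0.01), np.float64(0.16)] rot [np.float64(-0.2), np.float64(0.3), np.float64(0.0)] j [-0.17 -0.69  2.2   0.28]
(51, 48.5) [1.599 0.364] [63.7 76.9] xyz [np.float64(-0.4), np.float64(0.01), np.float64(0.03)] rot [np.float64(-0.2), np.float64(0.3), np.float64(0.0)] j [-0.16 -0.7   2.18  0.3 ]
(55, 46) [1.785 0.308] [69.3 73.6] xyz [np.float64(-1.04), np.float64(0.01), np.float64(-0.02)] rot [np.float64(-0.2), np.float64(0.3), np.float64(0.0)] j [-0.16 -0.71  2.17  0.31]
(58, 42) [1.901 0.236] [74.2 68.5] xyz [np.float64(-1.75), np.float64(0.01), np.float64(0.11)] rot [np.float64(-0.2), np.float64(-0.7), np.float64(0.0)] j [-0.18 -0.69  2.17  0.29]
(59.5, 37) [1.934 0.151] [77.9 62.1] xyz [np.float64(-2.42), np.float64(0.01), np.float64(0.43)] rot [np.float64(-0.2), np.float64(-0.7), np.float64(0.0)] j [-0.18 -0.69  2.15  0.3 ]
(60, 30) [1.924 0.034] [81.2 52.7] xyz [np.float64(-3.24), np.float64(0.01), np.float64(1.01)] rot [np.float64(-0.2), np.float64(-1.7), np.float64(0.0)] j [-0.22 -0.65  2.15  0.28]Traceback (most recent call last):
  File "<stdin>", line 2, in <module>
  File "go.py", line 12, in show
    print("now bead",un_of(tc),"F",ob["contact_force"].round(1),"w",ob["grip_width"].round(4),ob["clock"],"j",ob["joints"].round(2))
                                                                    ^^^^^^^^^^^^^^^^^^^^^^
AttributeError: 'float' object has no attribute 'round'
```

Request:
{"op": "jog_arm", "data": {"rows": [{"xyz": [-0.1,0,0.1],"fingers": 1,"delta_rot": [0,0,0]},{"xyz": [-0.4,0,0.05],"fingers": 1,"delta_rot": [0,0,0]},{"xyz": [-0.7,0,0],"fingers": 1,"delta_rot": [0,0,0]},{"xyz": [-1.05,0,0],"fingers": 1,"delta_rot": [0,0,0]},{"xyz": [-1.05,0,0],"fingers": 1,"delta_rot": [0,0,0]}]}}

```text
clock: 10.93
tcp_pos: [0.4592, 0.3698, 0.1895]
orientation: [-0.974, 2.451, 0.259]
contact_force: [0.4, 0.9, -2.7]
grip_width: 0.0169
```

```bash
sed -i 's/ob\["grip_width"\].round(4)/round(ob["grip_width"],4)/; s/list(d)/d/;s/list(rv)/rv/' go.py
python3 - <<'E'
from go import *
show([(55,46),(58,42),(59.5,37),(60,30),(60,24)],[30,31,31,32,33],[1.785,.3])
E
```

```text
(55, 46) [1.785 0.308] [69.3 73.6] xyz [ 0.04  0.01 -0.05] rot [-0.2  0.2  0. ] j [-0.16 -0.71  2.17  0.31]
(58, 42) [1.901 0.236] [74.2 68.5] xyz [-0.68  0.01  0.09] rot [-0.2 -0.8  0. ] j [-0.18 -0.69  2.17  0.29]
(59.5, 37) [1.934 0.151] [77.9 62.1] xyz [-1.35  0.01  0.41] rot [-0.2 -0.8  0. ] j [-0.18 -0.69  2.15  0.3 ]
(60, 30) [1.924 0.034] [81.2 52.7] xyz [-2.17  0.01  0.99] rot [-0.2 -1.8  0. ] j [-0.22 -0.65  2.15  0.28]
(60, 24) [ 1.93  -0.066] [83.4 44.5] xyz [-2.83  0.01  1.54] rot [-0.2 -2.8  0. ] j [-0.26 -0.61  2.14  0.26]
now bead [69.3 73.  -0.6] F [ 0.4  0.9 -2.7] w 0.0169 10.9333 j [-0.17  0.26 -0.7   2.17  0.7   0.3   0.89]
```

Force is consistent with the loop pull (~2.9 N). Check visually before going on.

```bash
cat > look.py <<'E'
import sys
from h import *
def look(tag,a=None,ph=None):
    for c in("scene","top"):
        im=imaging.grab_frame(c);x,y=(265,200) if c=="scene" else(270,222)
        k=7;w,h=55,42
        cr=cv2.resize(im[y-h:y+h,x-w:x+w],None,fx=k,fy=k,interpolation=cv2.INTER_CUBIC)
        if a is not None:
            for n,v in mech(a,ph).items():
                p=(proj(c,world(*FIT[:4],v))[0]-[x-w,y-h]+.5)*k;cv2.circle(cr,tuple(p.round().astype(int)),4,(255,0,255),1)
        cv2.imwrite(f"pics/{c}{tag}.png",cr)
        for n in("keeper","crossbar","lever_end","lever_pivot"):
            print(c,n,[(np.round(t["position"],1),round(t["conf"],2)) for t in imaging.tip_of(c,n)[:2]], proj(c,world(*FIT[:4],mech(a,ph)[n]))[0].round(1) if a is not None else "")
if __name__=="__main__":look(sys.argv[1],*(float(v) for v in sys.argv[2:]))
E
python3 look.py 9 1.785 .308
```

```text
scene keeper [(array([245.7, 203.9]), 0.76)] [247.6 205.3]
scene crossbar [(array([267.3, 200.4]), 0.59)] [264.7 196.4]
scene lever_end [(array([282.4, 212.9]), 0.82)] [279.3 212.4]
scene lever_pivot [(array([261.7, 223.4]), 0.54)] [261.8 222.9]
top keeper [(array([257.8, 208.1]), 0.79)] [256.8 209.4]
top crossbar [(array([269.1, 223.8]), 0.46), (array([357.5, 179.3]), 0.3)] [268.9 222.7]
top lever_end [(array([280.9, 237.8]), 0.51)] [279.7 234.2]
top lever_pivot [(array([271.2, 225.2]), 0.68)] [267.6 220.9]
```

```bash
cat > ov.py <<'E'
import sys
from h import *
def ov(tag,a,ph,fit=None,dk=(0,0),ims=None):
    fit=FIT if fit is None else fit
    d=np.array([-np.cos(a),np.sin(a)]);f=np.array([np.sin(a),np.cos(a)]);m=mech(a,ph);piv=m["lever_pivot"]
    L=[]
    for lat in(-.011,.011):
        L.append(([np.array([.047+u,n])+dk for u,n in((-.005,0),(-.005,.014),(.004,.014),(.004,.010),(0,.010),(0,0))],[lat]*6,(0,255,255)))
    L.append(([np.array([.051,.014])+dk]*2,[-.011,.011],(0,255,255)))
    L.append(([np.array([.042,.014])+dk]*2,[-.011,.011],(0,255,255)))
    e1=piv+.067*d+.002*f;e0=piv+.002*f
    L.append(([e0,e1,e1,e0,e0],[-.013,-.013,.013,.013,-.013],(0,255,0)))
    L.append(([m["pin"],m["crossbar"],m["crossbar"],m["pin"]],[-.019,-.019,.019,.019],(255,0,255)))
    L.append(([m["pull_bead"]]*2,[-.009,.009],(255,255,0)))
    for c in("scene","top"):
        im=imaging.grab_frame(c) if ims is None else ims[c];x,y=(265,200) if c=="scene" else(270,222);k=7;w,h=55,42
        cr=cv2.resize(im[y-h:y+h,x-w:x+w],None,fx=k,fy=k,interpolation=cv2.INTER_CUBIC);raw=cr.copy()
        for p,l,col in L:
            q=np.array([proj(c,world(*fit[:4],pp,ll))[0] for pp,ll in zip(p,l)])
            q=((q-[x-w,y-h]+.5)*k).round().astype(int);cv2.polylines(cr,[q],False,col,1)
        cv2.imwrite(f"pics/{c}{tag}.png",cr)
    return
if __name__=="__main__":ov(sys.argv[1],*(float(v) for v in sys.argv[2:]))
E
python3 ov.py 10 1.785 .308
python3 - <<'E'
from h import *
obs=[("crossbar","scene",264.7,198.6),("crossbar","top",269.8,223.2),("tip","scene",292.2,213.0),("tip","top",283.4,238.4),("pull_bead","top",275.5,230.2)]
def F(p,v=0):
    a,ph,dl=p;m=mech(a,ph);d=np.array([-np.cos(a),np.sin(a)]);m["tip"]=m["lever_pivot"]+.067*d;o=[]
    for n,c,U,V in obs:
        e=proj(c,world(*FIT[:4],m[n],dl))[0]-[U,V];o+=list(e)
        if v:print(n,c,e.round(1))
    return o+[dl*1000/2]
s=least_squares(F,[1.7,.3,0]);F(s.x,1);print(s.x,mech(*s.x[:2]))
E
```

```text
crossbar scene [ 0.5 -1.3]
crossbar top [-0.4 -0.2]
tip scene [-3.7  0.2]
tip top [2.8 2.8]
pull_bead top [ 0.2 -0.2]
[ 1.65161258e+00  3.16293835e-01 -2.14475188e-04] {'lever_pivot': array([0.   , 0.012]), 'lever_end': array([0.00602989, 0.06167535]), 'crossbar': array([0.05275256, 0.04605783]), 'pull_bead': array([0.06681822, 0.07380954]), 'keeper': array([0.047, 0.   ]), 'pin': array([-0.00427112,  0.02739505])}
```

```bash
sed -i 's/T=(tip(bd,t,1,DEP,-.0005)/T=(tip(bd+np.array([.0023,0]),t,1,DEP,-.0005)/; s/un_of(tc)/un_of(tc)-np.array([2.3,0,0])/' go.py
python3 - <<'E'
from go import *
show([(55,46),(58,42),(59.5,37),(60,30),(60,24),(60,20)],[30,31,31,32,32,33],[1.785,.3])
E
```

```text
(55, 46) [1.785 0.308] [69.3 73.6] xyz [-0.2   0.01 -0.16] rot [-0.2  0.3  0. ] j [-0.15 -0.72  2.17  0.31]
(58, 42) [1.901 0.236] [74.2 68.5] xyz [-0.91  0.01 -0.02] rot [-0.2 -0.7  0. ] j [-0.17 -0.7   2.16  0.3 ]
(59.5, 37) [1.934 0.151] [77.9 62.1] xyz [-1.58  0.01  0.3 ] rot [-0.2 -0.7  0. ] j [-0.18 -0.7   2.15  0.31]
(60, 30) [1.924 0.034] [81.2 52.7] xyz [-2.4   0.01  0.88] rot [-0.2 -1.7  0. ] j [-0.21 -0.66  2.14  0.28]
(60, 24) [ 1.93  -0.066] [83.4 44.5] xyz [-3.05  0.01  1.43] rot [-0.2 -1.7  0. ] j [-0.23 -0.65  2.13  0.29]
(60, 20) [ 1.956 -0.133] [84.7 38.9] xyz [-3.49  0.02  1.82] rot [-0.2 -2.7  0. ] j [-0.26 -0.61  2.13  0.26]
now bead [66.8 73.5 -0.6] F [-0.   0.2 -3.5] w 0.0168 11.5333 j [-0.17  0.25 -0.7   2.17  0.7   0.3   0.89]
```

Request:
{"op": "jog_arm", "data": {"rows": [{"xyz": [-0.5,0,-0.1],"fingers": 1,"delta_rot": [0,0,0]},{"xyz": [-0.9,0,0],"fingers": 1,"delta_rot": [0,-0.7,0]},{"xyz": [-1.6,0,0.3],"fingers": 1,"delta_rot": [0,-0.7,0]},{"xyz": [-2.4,0,0.9],"fingers": 1,"delta_rot": [0,-1.7,0]},{"xyz": [-3.1,0,1.4],"fingers": 1,"delta_rot": [0,-1.7,0]}]}}

```text
clock: 11.95
tcp_pos: [0.4842, 0.3935, 0.1935]
orientation: [-0.964, 2.422, 0.272]
contact_force: [-0.1, -1.0, -1.0]
grip_width: 0.0167
```

```bash
python3 ov.py 11 1.93 -.066
python3 - <<'E'
from go import *
show([(60,24),(60,20),(60,14),(60,9),(60,6)],[32,33,33,33,33],[1.93,-.066])
E
```

```text
(60, 24) [ 1.93  -0.066] [83.4 44.5] xyz [ 0.23 -0.01 -0.02] rot [-0.2  0.   0.1] j [-0.22 -0.65  2.13  0.29]
(60, 20) [ 1.956 -0.133] [84.7 38.9] xyz [-0.2  -0.01  0.38] rot [-0.2 -1.   0.1] j [-0.26 -0.61  2.13  0.26]
(60, 14) [ 2.024 -0.234] [86.5 30.3] xyz [-0.81 -0.01  1.01] rot [-0.2 -1.   0.1] j [-0.27 -0.6   2.11  0.27]
(60, 9) [ 2.11  -0.317] [87.8 23.1] xyz [-1.31 -0.01  1.55] rot [-0.2 -1.   0.1] j [-0.28 -0.59  2.1   0.27]
(60, 6) [ 2.174 -0.366] [88.4 18.7] xyz [-1.61 -0.01  1.88] rot [-0.2 -1.   0.1] j [-0.29 -0.59  2.09  0.27]
now bead [85.3 43.1 -0.3] F [ 0.2 -0.8 -0.1] w 0.0167 12.05 j [-0.23  0.29 -0.65  2.12  0.77  0.3   0.84]
```

Run:
```python
from h import *
for a in(1.93,2.05,2.15,2.25,2.36):
    d=np.array([-np.cos(a),np.sin(a)]);p=np.array([0,.012])+.067*d
    print(a,[(proj("scene",world(*FIT[:4],p,l))[0]-[210,158]+.5)*7 for l in(-.013,.013)])
s=least_squares(lambda p:(mech(*p)["pull_bead"]-[.0853,.0431])*1000,[2,0]);print(s.x,mech(*s.x))
```

```text
1.93 [array([528.17772787, 320.10535691]), array([502.56463518, 360.99080463])]
2.05 [array([508.45903481, 301.48400763]), array([482.40655858, 342.01420254])]
2.15 [array([490.52827657, 287.48438051]), array([464.08795677, 327.73366744])]
2.25 [array([471.44494972, 275.03302029]), array([444.60213898, 315.01898593])]
2.36 [array([449.37508614, 263.28891541]), array([422.07861932, 303.00944769])]
[ 2.03362749 -0.08184613] {'lever_pivot': array([0.   , 0.012]), 'lever_end': array([0.02411374, 0.05584663]), 'crossbar': array([0.06157504, 0.02297225]), 'pull_bead': array([0.0853, 0.0431]), 'keeper': array([0.047, 0.   ]), 'pin': array([0.00177589, 0.02787754])}
```

Run:
```python
from go import *
show([(60,20),(60,15),(59.5,11),(59,8),(58.5,5.5)],[32,32.5,33,33,33],[1.93,-.066])
```

```text
(60, 20) [ 1.956 -0.133] [84.7 38.9] xyz [-0.18 -0.01  0.38] rot [-0.2  0.   0.1] j [-0.23 -0.64  2.12  0.29]
(60, 15) [ 2.01  -0.217] [86.2 31.7] xyz [-0.7  -0.01  0.9 ] rot [-0.2 -0.5  0.1] j [-0.26 -0.62  2.11  0.28]
(59.5, 11) [ 2.043 -0.285] [86.8 25.9] xyz [-1.08 -0.01  1.36] rot [-0.2 -1.   0.1] j [-0.28 -0.59  2.11  0.27]
(59, 8) [ 2.071 -0.336] [87.  21.5] xyz [-1.34 -0.01  1.72] rot [-0.2 -1.   0.1] j [-0.29 -0.59  2.1   0.27]
(58.5, 5.5) [ 2.097 -0.38 ] [87.1 17.8] xyz [-1.54 -0.01  2.02] rot [-0.2 -1.   0.1] j [-0.3  -0.58  2.09  0.27]
now bead [85.3 43.1 -0.3] F [ 0.2 -0.8 -0.1] w 0.0167 12.05 j [-0.23  0.29 -0.65  2.12  0.77  0.3   0.84]
```

Request:
{"op": "jog_arm", "data": {"rows": [{"xyz": [-0.2,0,0.4],"fingers": 1,"delta_rot": [0,0,0]},{"xyz": [-0.6,0,0.8],"fingers": 1,"delta_rot": [0,-0.5,0]},{"xyz": [-0.9,0,1.15],"fingers": 1,"delta_rot": [0,-1,0]},{"xyz": [-1.15,0,1.5],"fingers": 1,"delta_rot": [0,-1,0]},{"xyz": [-1.3,0,1.75],"fingers": 1,"delta_rot": [0,-1,0]}]}}

```text
clock: 12.47
tcp_pos: [0.4995, 0.4083, 0.1855]
orientation: [-0.958, 2.407, 0.279]
contact_force: [0.4, -0.1, -0.8]
grip_width: 0.0169
```

```bash
python3 ov.py 12 2.09 -.34
python3 - <<'E'
from go import *
show([(59,8),(58.5,5.5),(55,5),(52,5),(49.5,5),(48,5)],[33]*6,[2.07,-.33])
E
```

```text
(59, 8) [ 2.071 -0.336] [87.  21.5] xyz [-0.02 -0.02 -0.07] rot [-0.2  0.   0.1] j [-0.29 -0.59  2.1   0.27]
(58.5, 5.5) [ 2.097 -0.38 ] [87.1 17.8] xyz [-0.23 -0.02  0.24] rot [-0.2  0.   0.1] j [-0.29 -0.58  2.09  0.27]
(55, 5) [ 1.895 -0.393] [83.7 16.9] xyz [ 0.01 -0.01  0.49] rot [-0.2  0.   0.1] j [-0.31 -0.57  2.1   0.26]
(52, 5) [ 1.695 -0.386] [80.7 17.1] xyz [ 0.28 -0.01  0.64] rot [-0.2  0.   0.1] j [-0.32 -0.56  2.1   0.25]
(49.5, 5) [ 1.505 -0.368] [77.9 17.6] xyz [ 0.54 -0.01  0.74] rot [-0.2  0.   0.1] j [-0.32 -0.55  2.11  0.25]
(48, 5) [ 1.373 -0.351] [76.2 18.1] xyz [ 0.71 -0.01  0.79] rot [-0.2  0.   0.1] j [-0.33 -0.54  2.11  0.24]
now bead [86.5 21.  -0.3] F [ 0.7 -0.9 -1.5] w 0.0167 12.5667 j [-0.3   0.33 -0.58  2.1   0.85  0.27  0.76]
```

Request:
{"op": "jog_arm", "data": {"rows": [{"xyz": [-0.2,0,0.2],"fingers": 1,"delta_rot": [0,0,0]},{"xyz": [-0.2,0,0.25],"fingers": 1,"delta_rot": [0,0,0]},{"xyz": [0,0,0.45],"fingers": 1,"delta_rot": [0,0,0]},{"xyz": [0.25,0,0.6],"fingers": 1,"delta_rot": [0,0,0]},{"xyz": [0.5,0,0.7],"fingers": 1,"delta_rot": [0,0,0]}]}}

```text
clock: 12.98
tcp_pos: [0.5003, 0.4091, 0.1793]
orientation: [-0.957, 2.403, 0.281]
contact_force: [-4.3, -6.5, 16.6]
grip_width: 0.0166
```

```bash
python3 ov.py 13 1.5 -.37
python3 - <<'E'
from go import *
show([(55,5),(52,5),(49.5,5),(48,5)],[33]*6,[1.89,-.33])
E
```

```text
(55, 5) [ 1.895 -0.393] [83.7 16.9] xyz [-0.25 -0.02 -0.07] rot [-0.2  0.2  0.1] j [-0.3  -0.57  2.1   0.26]
(52, 5) [ 1.695 -0.386] [80.7 17.1] xyz [ 0.03 -0.02  0.07] rot [-0.2  0.2  0.1] j [-0.31 -0.56  2.1   0.25]
(49.5, 5) [ 1.505 -0.368] [77.9 17.6] xyz [ 0.28 -0.02  0.17] rot [-0.2  0.2  0.1] j [-0.32 -0.55  2.11  0.25]
(48, 5) [ 1.373 -0.351] [76.2 18.1] xyz [ 0.46 -0.02  0.22] rot [-0.2  0.2  0.1] j [-0.33 -0.54  2.11  0.24]
now bead [81.2 17.6 -0.2] F [-4.8 -6.6 13.6] w 0.0167 13.0833 j [-0.33  0.33 -0.55  2.11  0.9   0.25  0.71]
```

Run:
```python
from h import *
A={c:cv2.imread(f"pics/{c}5.png") for c in("scene","top")}
o,X,Y,u,n=frame(*FIT[:3]);Z=np.array([0,0,1.])
for c,pts in(("scene",[(180,165),(205,150),(215,165),(233,150)]),("top",[(195,165),(235,180),(255,195),(220,205)])):
    B=imaging.grab_frame(c);cv2.imwrite(f"pics/{c}14.png",B)
    g0=cv2.cvtColor(A[c],cv2.COLOR_BGR2GRAY);g1=cv2.cvtColor(B,cv2.COLOR_BGR2GRAY)
    p=np.array(pts,np.float32).reshape(-1,1,2)
    q,st,er=cv2.calcOpticalFlowPyrLK(g0,g1,p,None,winSize=(25,25))
    print(c,(q-p).reshape(-1,2).round(2).tolist(),st.ravel())
    # predicted flow of ledge for lid angle -0.05 about hinge at box x=.11,z=.127
    h=o+.11*X+.127*Z
    for P in(o-.09*X+(FIT[3]+.047+.104)*u+.042*n,o-.09*X+(FIT[3]+.047+.104)*u):
        v=P-h;w=R.from_rotvec(-0.05*np.array([0,0,0])).apply(v)
        P2=h+R.from_rotvec(-.05*Y).apply(v);print("  pred",(proj(c,P2)-proj(c,P)).round(2),(P2-P).round(4))
```

```text
scene [[0.9300000071525574, 0.9599999785423279], [2.619999885559082, 0.7699999809265137], [2.0299999713897705, 2.1600000858306885], [2.3399999141693115, 1.6699999570846558]] [1 1 1 1]
  pred [[3.14 3.35]] [-0.0047 -0.0044 -0.0064]
  pred [[2.67 2.36]] [-0.0041 -0.0038 -0.0045]
top [[6.139999866485596, -2.309999942779541], [-20.770000457763672, 22.959999084472656], [-51.790000915527344, 26.309999465942383], [1.899999976158142, 2.0999999046325684]] [1 1 1 1]
  pred [[2.7  2.88]] [-0.0047 -0.0044 -0.0064]
  pred [[2.31 2.48]] [-0.0041 -0.0038 -0.0045]
```

Request:
{"op": "jog_arm", "data": {"rows": [{"xyz": [0,0,-0.4],"fingers": 1,"delta_rot": [0,0,0]},{"xyz": [-0.2,0,-0.65],"fingers": 1,"delta_rot": [0,0,0]},{"xyz": [-0.2,0,-0.65],"fingers": 1,"delta_rot": [0,0,0]},{"xyz": [-0.2,0,-0.65],"fingers": 0.85,"delta_rot": [0,0,0]},{"xyz": [-0.2,0,-0.65],"fingers": 0.75,"delta_rot": [0,0,0]}]}}

```text
clock: 13.6
tcp_pos: [0.499, 0.408, 0.186]
orientation: [-0.957, 2.403, 0.281]
contact_force: [0.8, 0.7, -0.4]
grip_width: 0.0213
```

```bash
python3 ov.py 15 2.0 -.3
python3 - <<'E'
from go import *
show([(59,8),(55,5)],[33]*6,[2,-.33])
E
```

```text
(59, 8) [ 2.071 -0.336] [87.  21.5] xyz [ 0.01 -0.05  0.01] rot [-0.2  0.3  0.1] j [-0.28 -0.59  2.1   0.27]
(55, 5) [ 1.895 -0.393] [83.7 16.9] xyz [ 0.05 -0.05  0.58] rot [-0.2  0.3  0.1] j [-0.3  -0.57  2.1   0.26]
now bead [87.2 21.6 -0. ] F [-0.7 -0.2  0.7] w 0.0218 13.7 j [-0.3   0.32 -0.58  2.1   0.86  0.26  0.74]
```

Request:
{"op": "jog_arm", "data": {"rows": [{"xyz": [0,0,-0.2],"fingers": 0.75,"delta_rot": [0,0,0]},{"xyz": [0,0,-0.4],"fingers": 0.75,"delta_rot": [0,0,0]},{"xyz": [0,0,-0.4],"fingers": 0.9,"delta_rot": [0,0,0]},{"xyz": [0,0,-0.4],"fingers": 1,"delta_rot": [0,0,0]},{"xyz": [0,0,-0.4],"fingers": 1,"delta_rot": [0,0,0]}], "grip_force": 40}}

```text
clock: 14.12
tcp_pos: [0.4981, 0.4073, 0.1904]
orientation: [-0.956, 2.401, 0.282]
contact_force: [1.5, 0.1, 2.6]
grip_width: 0.0167
```

```bash
sed -i 's/DEP=.0095/DEP=.0057/' go.py; python3 ov.py 16 2.09 -.34
python3 - <<'E'
from go import *
show([(59,8),(58,6.5),(55,6.5),(52,6.5),(49.5,6.5),(48,6.5)],[33]*6,[2,-.33])
E
```

```text
(59, 8) [ 2.071 -0.336] [87.  21.5] xyz [ 0.1  -0.04  0.06] rot [-0.2  0.4  0.1] j [-0.27 -0.6   2.1   0.27]
(58, 6.5) [ 2.043 -0.364] [86.4 19.2] xyz [ 0.04 -0.04  0.28] rot [-0.2  0.4  0.1] j [-0.28 -0.6   2.1   0.27]
(55, 6.5) [ 1.857 -0.365] [83.4 19.2] xyz [ 0.29 -0.04  0.44] rot [-0.2  0.4  0.1] j [-0.29 -0.59  2.1   0.27]
(52, 6.5) [ 1.654 -0.356] [80.3 19.5] xyz [ 0.57 -0.04  0.58] rot [-0.2  0.4  0.1] j [-0.3  -0.58  2.11  0.26]
(49.5, 6.5) [ 1.459 -0.336] [77.5 20. ] xyz [ 0.83 -0.04  0.68] rot [-0.2  0.4  0.1] j [-0.31 -0.57  2.12  0.25]
(48, 6.5) [ 1.323 -0.317] [75.8 20.6] xyz [ 1.01 -0.04  0.73] rot [-0.2  0.4  0.1] j [-0.31 -0.56  2.12  0.25]
now bead [88.1 21.5 -0.1] F [ 2.4 -0.7  1.8] w 0.016 14.2167 j [-0.29  0.32 -0.59  2.1   0.85  0.27  0.76]
```

Request:
{"op": "jog_arm", "data": {"rows": [{"xyz": [0.05,0,0.2],"fingers": 1,"delta_rot": [0,0,0]},{"xyz": [0.05,0,0.28],"fingers": 1,"delta_rot": [0,0,0]},{"xyz": [0.3,0,0.44],"fingers": 1,"delta_rot": [0,0,0]},{"xyz": [0.45,0,0.52],"fingers": 1,"delta_rot": [0,0,0]},{"xyz": [0.57,0,0.58],"fingers": 1,"delta_rot": [0,0,0]}]}}

```text
clock: 14.63
tcp_pos: [0.4978, 0.4071, 0.1837]
orientation: [-0.956, 2.398, 0.283]
contact_force: [-1.3, -2.9, 10.1]
grip_width: 0.0166
```

```bash
python3 ov.py 17 1.65 -.356
python3 - <<'E'
from go import *
show([(55,6.5),(52,6.5),(49.5,6.5),(48,6.5)],[33]*6,[1.8,-.33])
o,X,Y,u,n=frame(*FIT[:3]);F=ob["contact_force"];print("Fu,Fn",F@u,F@n)
E
```

```text
(55, 6.5) [ 1.857 -0.365] [83.4 19.2] xyz [-0.14 -0.04 -0.09] rot [-0.2  0.5  0.1] j [-0.28 -0.59  2.1   0.27]
(52, 6.5) [ 1.654 -0.356] [80.3 19.5] xyz [ 0.14 -0.04  0.05] rot [-0.2  0.5  0.1] j [-0.29 -0.58  2.11  0.26]
(49.5, 6.5) [ 1.459 -0.336] [77.5 20. ] xyz [ 0.4  -0.04  0.14] rot [-0.2  0.5  0.1] j [-0.3  -0.57  2.12  0.25]
(48, 6.5) [ 1.323 -0.317] [75.8 20.6] xyz [ 0.58 -0.04  0.19] rot [-0.2  0.5  0.1] j [-0.31 -0.56  2.12  0.25]
now bead [81.7 19.1 -0. ] F [-0.3 -2.6  8.3] w 0.0164 14.7333 j [-0.31  0.32 -0.56  2.11  0.89  0.25  0.71]
Fu,Fn 6.635908009419574 5.293810943491277
```

Run:
```python
from go import *
M=R0.as_matrix();T=ob["tcp_pos"]
for c,off in(("scene",(210,158)),("top",(215,180))):
    for sy in(1,-1):
      for xx in(-.011,.011):
        for zz in(0,.004):
            print(c,sy,xx,zz,[((proj(c,T+M@[xx,sy*yy,zz])[0]-off+.5)*7).round(0).tolist() for yy in(.008,.016)])
for xx in(-.011,.011):print(un_of(T+M@[xx,0,0]))
A=cv2.imread("pics/scene5.png",0);B=cv2.cvtColor(imaging.grab_frame("scene"),cv2.COLOR_BGR2GRAY)
p=np.array([(205,150),(215,165),(225,158),(233,150),(190,160)],np.float32).reshape(-1,1,2)
for nm in("scene14","scene5"):
    A=cv2.imread(f"pics/{nm}.png",0);q,st,_=cv2.calcOpticalFlowPyrLK(A,B,p,None,winSize=(25,25));print(nm,(q-p).reshape(-1,2).round(2).tolist())
```

```text
scene 1 -0.011 0 [[218.0, 213.0], [208.0, 225.0]]
scene 1 -0.011 0.004 [[212.0, 222.0], [202.0, 234.0]]
scene 1 0.011 0 [[279.0, 258.0], [269.0, 270.0]]
scene 1 0.011 0.004 [[272.0, 267.0], [262.0, 279.0]]
scene -1 -0.011 0 [[237.0, 190.0], [247.0, 178.0]]
scene -1 -0.011 0.004 [[231.0, 199.0], [240.0, 187.0]]
scene -1 0.011 0 [[297.0, 234.0], [306.0, 222.0]]
scene -1 0.011 0.004 [[290.0, 243.0], [299.0, 232.0]]
top 1 -0.011 0 [[239.0, 191.0], [218.0, 211.0]]
top 1 -0.011 0.004 [[235.0, 186.0], [214.0, 206.0]]
top 1 0.011 0 [[287.0, 242.0], [266.0, 261.0]]
top 1 0.011 0.004 [[282.0, 236.0], [262.0, 255.0]]
top -1 -0.011 0 [[281.0, 152.0], [303.0, 133.0]]
top -1 -0.011 0.004 [[277.0, 148.0], [298.0, 128.0]]
top -1 0.011 0 [[328.0, 203.0], [349.0, 184.0]]
top -1 0.011 0.004 [[324.0, 198.0], [344.0, 179.0]]
[90.4  8.5 -0. ]
[71.6 20.  -0.1]
scene14 [[-1.2400000095367432, -0.3799999952316284], [-1.0, -1.0800000429153442], [-0.7300000190734863, -1.2899999618530273], [-1.1699999570846558, -0.7699999809265137], [-0.5699999928474426, -0.5400000214576721]]
scene5 [[1.2200000286102295, 0.33000001311302185], [1.059999942779541, 1.0199999809265137], [0.7099999785423279, 1.350000023841858], [1.2400000095367432, 0.8199999928474426], [0.20000000298023224, 0.6000000238418579]]
```

Run:
```python
from go import *
show([(57,6.5),(57,4),(54,4),(52,4),(50,4),(48,4)],[33]*6,[1.8,-.33])
```

```text
(57, 6.5) [ 1.983 -0.366] [85.4 19.2] xyz [-0.31 -0.04 -0.19] rot [-0.2  0.5  0.1] j [-0.28 -0.6   2.1   0.27]
(57, 4) [ 2.044 -0.409] [85.9 15.4] xyz [-0.55 -0.04  0.1 ] rot [-0.2  0.5  0.1] j [-0.28 -0.59  2.09  0.27]
(54, 4) [ 1.859 -0.411] [83.  15.4] xyz [-0.29 -0.04  0.26] rot [-0.2  0.5  0.1] j [-0.29 -0.58  2.1   0.27]
(52, 4) [ 1.725 -0.405] [80.9 15.5] xyz [-0.11 -0.04  0.35] rot [-0.2  0.5  0.1] j [-0.3  -0.57  2.1   0.26]
(50, 4) [ 1.577 -0.394] [78.8 15.9] xyz [ 0.09 -0.04  0.44] rot [-0.2  0.5  0.1] j [-0.31 -0.57  2.11  0.26]
(48, 4) [ 1.408 -0.374] [76.5 16.4] xyz [ 0.31 -0.04  0.5 ] rot [-0.2  0.5  0.1] j [-0.31 -0.56  2.11  0.25]
now bead [81.7 19.1 -0.1] F [-0.3 -1.9  8. ] w 0.0161 14.7833 j [-0.31  0.32 -0.56  2.11  0.89  0.25  0.71]
```

Request:
{"op": "jog_arm", "data": {"rows": [{"xyz": [-0.3,0,-0.2],"fingers": 1,"delta_rot": [0,0,0]},{"xyz": [-0.45,0,-0.2],"fingers": 1,"delta_rot": [0,0,0]},{"xyz": [-0.55,0,0],"fingers": 1,"delta_rot": [0,0,0]},{"xyz": [-0.55,0,0.1],"fingers": 1,"delta_rot": [0,0,0]},{"xyz": [-0.55,0,0.1],"fingers": 1,"delta_rot": [0,0,0]}]}}

```text
clock: 15.2
tcp_pos: [0.4982, 0.4073, 0.1826]
orientation: [-0.959, 2.406, 0.277]
contact_force: [-14.5, -13.6, 11.4]
grip_width: 0.0165
```

```bash
cat > st.py <<'E'
from go import *
show([(57,4),(54,4),(52,4),(50,4)],[33]*6,[2,-.33])
o,X,Y,u,n=frame(*FIT[:3]);F=ob["contact_force"];print("Fu,Fn,Fy",F@u,F@n,F@Y)
E
python3 st.py
```

```text
(57, 4) [ 2.044 -0.409] [85.9 15.4] xyz [-0.55 -0.03 -0.03] rot [-0.3  0.   0.1] j [-0.28 -0.59  2.09  0.27]
(54, 4) [ 1.859 -0.411] [83.  15.4] xyz [-0.3  -0.03  0.13] rot [-0.3  0.   0.1] j [-0.29 -0.58  2.1   0.27]
(52, 4) [ 1.725 -0.405] [80.9 15.5] xyz [-0.12 -0.03  0.23] rot [-0.3  0.   0.1] j [-0.3  -0.57  2.1   0.26]
(50, 4) [ 1.577 -0.394] [78.8 15.9] xyz [ 0.08 -0.03  0.32] rot [-0.3  0.   0.1] j [-0.31 -0.57  2.11  0.26]
now bead [81.1 18.1 -0.2] F [-14.5 -13.6  11.4] w 0.0165 15.2 j [-0.31  0.33 -0.57  2.11  0.88  0.26  0.73]
Fu,Fn,Fy 1.9214982113665653 22.86300246087359 0.106732130509232
```

Request:
{"op": "jog_arm", "data": {"rows": [{"xyz": [0.05,0,-0.1],"fingers": 1,"delta_rot": [0,0,0]},{"xyz": [0.05,0,-0.2],"fingers": 1,"delta_rot": [0,0,0]},{"xyz": [0,0,-0.3],"fingers": 1,"delta_rot": [0,0,0]},{"xyz": [-0.1,0,-0.35],"fingers": 1,"delta_rot": [0,0,0]},{"xyz": [-0.1,0,-0.35],"fingers": 1,"delta_rot": [0,0,0]}]}}

```text
clock: 15.62
tcp_pos: [0.4968, 0.4058, 0.1849]
orientation: [-0.959, 2.408, 0.276]
contact_force: [-0.6, -1.7, -3.9]
grip_width: 0.0165
```

```bash
python3 st.py; python3 ov.py 18 2 -.36
python3 - <<'E'
from h import *
for c in("scene","top"):
    im=imaging.grab_frame(c);x,y=(245,165) if c=="scene" else(262,222)
    cv2.imwrite(f"pics/{c}19.png",cv2.resize(im[y-50:y+50,x-65:x+65],None,fx=6,fy=6,interpolation=cv2.INTER_CUBIC))
E
```

```text
(57, 4) [ 2.044 -0.409] [85.9 15.4] xyz [-0.59 -0.02  0.28] rot [-0.3 -0.1  0.1] j [-0.28 -0.59  2.09  0.27]
(54, 4) [ 1.859 -0.411] [83.  15.4] xyz [-0.34 -0.02  0.44] rot [-0.3 -0.1  0.1] j [-0.29 -0.58  2.1   0.27]
(52, 4) [ 1.725 -0.405] [80.9 15.5] xyz [-0.16 -0.02  0.53] rot [-0.3 -0.1  0.1] j [-0.3  -0.57  2.1   0.26]
(50, 4) [ 1.577 -0.394] [78.8 15.9] xyz [ 0.04 -0.02  0.62] rot [-0.3 -0.1  0.1] j [-0.31 -0.57  2.11  0.26]
now bead [82.4 20.9 -0.2] F [-0.6 -1.7 -3.9] w 0.0165 15.6167 j [-0.29  0.32 -0.58  2.11  0.86  0.27  0.75]
Fu,Fn,Fy -4.217517181733409 -0.17054325314973934 -0.8088777486064724
```

Run:
```python
from go import *
show([(55,8),(53,8),(51,8.3),(49.5,8.5),(48,8.5),(46,8.5)],[33]*6,[1.8,-.33])
```

```text
(55, 8) [ 1.822 -0.338] [83.1 21.5] xyz [ 0.06 -0.03 -0.06] rot [-0.3 -0.   0.1] j [-0.28 -0.59  2.11  0.27]
(53, 8) [ 1.687 -0.332] [81.  21.6] xyz [ 0.25 -0.03  0.03] rot [-0.3 -0.   0.1] j [-0.29 -0.59  2.11  0.26]
(51, 8.3) [ 1.531 -0.313] [78.7 22.5] xyz [ 0.49 -0.03  0.08] rot [-0.3 -0.   0.1] j [-0.29 -0.58  2.12  0.26]
(49.5, 8.5) [ 1.403 -0.294] [76.9 23.2] xyz [ 0.67 -0.03  0.12] rot [-0.3 -0.   0.1] j [-0.3  -0.57  2.12  0.25]
(48, 8.5) [ 1.262 -0.272] [75.1 23.8] xyz [ 0.86 -0.03  0.16] rot [-0.3 -0.   0.1] j [-0.3  -0.57  2.13  0.25]
(46, 8.5) [ 1.028 -0.227] [72.4 25. ] xyz [ 1.16 -0.02  0.2 ] rot [-0.3 -0.   0.1] j [-0.31 -0.56  2.13  0.24]
now bead [83.3 20.6 -0.2] F [-0.2 -1.2 -3.6] w 0.0164 15.8167 j [-0.29  0.32 -0.58  2.11  0.86  0.27  0.75]
```

Request:
{"op": "jog_arm", "data": {"rows": [{"xyz": [0.1,0,0],"fingers": 1,"delta_rot": [0,0,0]},{"xyz": [0.25,0,0.03],"fingers": 1,"delta_rot": [0,0,0]},{"xyz": [0.4,0,0.05],"fingers": 1,"delta_rot": [0,0,0]},{"xyz": [0.5,0,0.08],"fingers": 1,"delta_rot": [0,0,0]},{"xyz": [0.5,0,0.08],"fingers": 1,"delta_rot": [0,0,0]}]}}

```text
clock: 16.23
tcp_pos: [0.4952, 0.4045, 0.1833]
orientation: [-0.958, 2.404, 0.278]
contact_force: [1.7, 0.9, 4.1]
grip_width: 0.0163
```

```bash
python3 st.py; python3 ov.py 20 1.53 -.313
```

```text
(57, 4) [ 2.044 -0.409] [85.9 15.4] xyz [-0.85 -0.04  0.26] rot [-0.3  0.1  0.1] j [-0.28 -0.59  2.09  0.27]
(54, 4) [ 1.859 -0.411] [83.  15.4] xyz [-0.6  -0.04  0.42] rot [-0.3  0.1  0.1] j [-0.29 -0.58  2.1   0.27]
(52, 4) [ 1.725 -0.405] [80.9 15.5] xyz [-0.42 -0.03  0.51] rot [-0.3  0.1  0.1] j [-0.3  -0.58  2.1   0.26]
(50, 4) [ 1.577 -0.394] [78.8 15.9] xyz [-0.22 -0.03  0.6 ] rot [-0.3  0.1  0.1] j [-0.31 -0.57  2.11  0.26]
now bead [80.  22.1 -0.1] F [1.7 0.9 4.1] w 0.0163 16.2333 j [-0.3   0.32 -0.57  2.12  0.88  0.26  0.72]
Fu,Fn,Fy 4.495329225331747 -0.011917537846770297 -0.5020569133862973
```

Request:
{"op": "jog_arm", "data": {"rows": [{"xyz": [0.1,0,0.03],"fingers": 1,"delta_rot": [0,0,0]},{"xyz": [0.2,0,0.06],"fingers": 1,"delta_rot": [0,0,0]},{"xyz": [0.3,0,0.08],"fingers": 1,"delta_rot": [0,0,0]},{"xyz": [0.35,0,0.08],"fingers": 1,"delta_rot": [0,0,0]},{"xyz": [0.35,0,0.08],"fingers": 1,"delta_rot": [0,0,0]}]}}

```text
clock: 16.75
tcp_pos: [0.4941, 0.4036, 0.1818]
orientation: [-0.958, 2.402, 0.279]
contact_force: [2.9, 1.6, 5.9]
grip_width: 0.0164
```

```bash
python3 st.py; python3 ov.py 21 1.4 -.3
```

```text
(57, 4) [ 2.044 -0.409] [85.9 15.4] xyz [-1.05 -0.05  0.21] rot [-0.3  0.3  0.2] j [-0.28 -0.6   2.09  0.27]
(54, 4) [ 1.859 -0.411] [83.  15.4] xyz [-0.8  -0.04  0.37] rot [-0.3  0.3  0.2] j [-0.29 -0.58  2.1   0.27]
(52, 4) [ 1.725 -0.405] [80.9 15.5] xyz [-0.62 -0.04  0.46] rot [-0.3  0.3  0.2] j [-0.3  -0.58  2.1   0.26]
(50, 4) [ 1.577 -0.394] [78.8 15.9] xyz [-0.42 -0.04  0.55] rot [-0.3  0.3  0.2] j [-0.3  -0.57  2.11  0.26]
now bead [78.1 22.7 -0. ] F [2.9 1.6 5.9] w 0.0164 16.75 j [-0.31  0.32 -0.56  2.12  0.9   0.25  0.71]
Fu,Fn,Fy 6.670921017420971 -0.40593782513753107 -0.8607086333571904
```

Request:
{"op": "jog_arm", "data": {"rows": [{"xyz": [0.1,0,0.0],"fingers": 1,"delta_rot": [0,0,0]},{"xyz": [0.2,0,-0.1],"fingers": 1,"delta_rot": [0,0,0]},{"xyz": [0.25,0,-0.25],"fingers": 1,"delta_rot": [0,0,0]},{"xyz": [0.3,0,-0.4],"fingers": 1,"delta_rot": [0,0,0]},{"xyz": [0.3,0,-0.4],"fingers": 1,"delta_rot": [0,0,0]}]}}

```text
clock: 17.27
tcp_pos: [0.4905, 0.4001, 0.1835]
orientation: [-0.958, 2.402, 0.278]
contact_force: [1.8, -0.3, 5.8]
grip_width: 0.016
```

```bash
python3 st.py; python3 ov.py 22 1.4 -.25
```

```text
(57, 4) [ 2.044 -0.409] [85.9 15.4] xyz [-1.38 -0.04  0.63] rot [-0.3  0.3  0.2] j [-0.28 -0.6   2.09  0.27]
(54, 4) [ 1.859 -0.411] [83.  15.4] xyz [-1.13 -0.04  0.79] rot [-0.3  0.3  0.2] j [-0.29 -0.58  2.1   0.27]
(52, 4) [ 1.725 -0.405] [80.9 15.5] xyz [-0.95 -0.04  0.89] rot [-0.3  0.3  0.2] j [-0.3  -0.58  2.1   0.26]
(50, 4) [ 1.577 -0.394] [78.8 15.9] xyz [-0.75 -0.04  0.97] rot [-0.3  0.3  0.2] j [-0.3  -0.57  2.11  0.26]
now bead [77.5 28.1 -0.1] F [ 1.8 -0.3  5.8] w 0.016 17.2667 j [-0.3   0.31 -0.57  2.13  0.89  0.25  0.72]
Fu,Fn,Fy 5.752019498748484 1.4882337963255412 -1.4381775597507034
```

Request:
{"op": "jog_arm", "data": {"rows": [{"xyz": [0,0,0],"fingers": 0.7,"delta_rot": [0,0,0]},{"xyz": [0,0,0],"fingers": 0.5,"delta_rot": [0,0,0]},{"xyz": [0,0,-2],"fingers": 0.5,"delta_rot": [0,0,0]},{"xyz": [0,0,-5],"fingers": 0.5,"delta_rot": [0,0,0]},{"xyz": [0,0,-7],"fingers": 0.5,"delta_rot": [0,0,0]}]}}

```text
clock: 17.78
tcp_pos: [0.46, 0.3734, 0.241]
orientation: [-0.961, 2.405, 0.278]
contact_force: [0.2, -0.6, -0.0]
grip_width: 0.0425
```

```bash
python3 ov.py 23 1.45 -.25
python3 - <<'E'
from h import *
for c in("scene","top"):
    im=imaging.grab_frame(c);cv2.imwrite(f"pics/{c}24.png",im)
    x,y=(256,205) if c=="scene" else(266,218)
    cv2.imwrite(f"pics/{c}24z.png",cv2.resize(im[y-30:y+30,x-40:x+40],None,fx=10,fy=10,interpolation=cv2.INTER_CUBIC))
ob=r.get_obs();print(ob["clock"],ob["joints"].round(2),ob["contact_force"])
E
```

```text
17.9833 [-0.03  0.18 -0.83  2.14  0.55  0.33  1.04] [ 0.06119244 -0.78464997  0.12820405]
```

```bash
python3 - <<'E'
import cv2,numpy as np
out=[]
for c,(x,y) in(("scene",(250,206)),("top",(262,214))):
    for f in("3","24"):
        p=f"pics/{c}{f}.png"
        im=cv2.imread(p) if not(c=="top" and f=="3") else cv2.imread("pics/top5.png")
        cr=im[y-17:y+17,x-20:x+20].astype(float)
        cr=np.clip((cr-30)*1.5,0,255).astype(np.uint8)
        out.append(cv2.resize(cr,(400,300),interpolation=cv2.INTER_LANCZOS4))
cv2.imwrite("pics/cmp.png",np.vstack([np.hstack(out[:2]),np.hstack(out[2:])]))
E
python3 - <<'E'
from h import *
P=lambda c,u,n,l=0:proj(c,world(*FIT[:4],np.array([u,n]),l))[0]
A=[];
for c in("scene","top"):
    J=np.stack([(P(c,.052,.012)-P(c,.051,.012)),(P(c,.051,.013)-P(c,.051,.012))],1);print(c,P(c,.051,.012).round(1),J.round(2).tolist());A.append(J)
A=np.vstack(A);b=np.array([-2.5,2.0,-1.8,-1.4]);s=np.linalg.lstsq(A,b,rcond=None);print(s[0],A@s[0])
# plate edge
b=np.array([19+230-254.5, 125/8.82+189-201.7, (165-205)/10,(427.5-460)/8.82]);s=np.linalg.lstsq(A,b,rcond=None);print("plate",s[0],b,A@s[0])
E
```

```text
scene [251.6 202.2] [[-0.2, 0.4], [-0.41, -0.12]]
top [259.5 212.4] [[-0.17, 0.29], [-0.18, 0.32]]
[-2.77345935 -7.17240198] [-2.33840385  2.0045929  -1.60744337 -1.78083025]
plate [  0.19252822 -12.98740105] [-5.5         1.4723356  -4.         -3.68480726] [-5.29719242  1.47840645 -3.78120567 -4.1417716 ]
```

```bash
cat > lev.py <<'E'
import sys
from path import *
ob=r.get_obs();o,X,Y,u,n=frame(*FIT[:3])
RR=.060
def tgt(a,t,clr=0.):
    d=np.array([-np.cos(a),np.sin(a)]);f=np.array([np.sin(a),np.cos(a)]);P=np.array([0,PB])+RR*d+(.002+clr)*f
    th=np.radians(25+t);z=-np.array([np.cos(th),np.sin(th)]);x=np.array([-np.sin(th),np.cos(th)])
    lo=P-.011*x
    # leading corner
    up=P+.011*x
    if True:
        # shift so that no corner penetrates the plate
        cand=lo; pen=((cand-.011*x-P)@f)
        if pen<0:cand=cand-pen*f
    return cand
def show(seq):
    q=ob["joints"].copy()
    for a,t,clr in seq:
        T=(world(*FIT[:4],tgt(a,t,clr)),toolR(t,1));d,rv=delta(*T)
        for i in range(3):q=step(q,*T)
        print(a,t,clr,(tgt(a,t,clr)*1000).round(1),"xyz",d,"rot",rv,"j",q.round(2),np.linalg.norm(fk(KP,q)[0]-T[0]).round(4))
    F=ob["contact_force"];print("now",un_of(ob["tcp_pos"]),"Fu,Fn,Fy",(F@u).round(1),(F@n).round(1),(F@Y).round(1),ob["clock"],round(ob["grip_width"],4))
if __name__=="__main__":show([tuple(float(x) for x in s.split(",")) for s in sys.argv[1:]])
E
python3 lev.py 1.45,33,.025 1.45,33,.005 1.3,33,0 1.1,33,0 .9,33,0 .7,33,0 .5,33,0 .3,33,0 .1,33,0 0,33,0 0,33,-.003
```

```text
1.45 33.0 0.025 [28.9 69. ] xyz [6.36 0.1  5.6 ] rot [-0.4  0.2  0.1] j [-0.27  0.25 -0.59  2.26  1.09  0.18  0.5 ] 0.0094
1.45 33.0 0.005 [ 9.  66.6] xyz [7.92 0.11 6.85] rot [-0.4  0.2  0.1] j [-0.28  0.29 -0.58  2.3   1.51  0.18  0.07] 0.0
1.3 33.0 0.0 [-4.8 64.5] xyz [8.98 0.12 7.76] rot [-0.4  0.2  0.1] j [-0.26  0.32 -0.6   2.32  1.72  0.2  -0.12] 0.0
1.1 33.0 0.0 [-16.1  60.6] xyz [9.74 0.13 8.69] rot [-0.4  0.2  0.1] j [-0.22  0.36 -0.65  2.33  1.84  0.23 -0.23] 0.0
0.9 33.0 0.0 [-26.4  54.4] xyz [10.29  0.13  9.75] rot [-0.4  0.2  0.1] j [-0.19  0.4  -0.69  2.33  1.92  0.27 -0.29] 0.0
0.7 33.0 0.0 [-35.3  46.4] xyz [10.62  0.14 10.91] rot [-0.4  0.2  0.1] j [-0.18  0.44 -0.72  2.32  1.97  0.31 -0.33] 0.0
0.5 33.0 0.0 [-41.8  37.8] xyz [10.72  0.15 11.97] rot [-0.4  0.2  0.1] j [-0.17  0.47 -0.73  2.32  2.    0.33 -0.35] 0.0
0.3 33.0 0.0 [-45.7  31.2] xyz [10.7   0.15 12.75] rot [-0.4  0.2  0.1] j [-0.17  0.5  -0.73  2.31  2.02  0.35 -0.36] 0.0
0.1 33.0 0.0 [-49.2  23.8] xyz [10.61  0.16 13.55] rot [-0.4  0.2  0.1] j [-0.17  0.52 -0.73  2.3   2.04  0.37 -0.37] 0.0
0.0 33.0 0.0 [-50.7  19.8] xyz [10.53  0.16 13.97] rot [-0.4  0.2  0.1] j [-0.17  0.53 -0.73  2.29  2.04  0.37 -0.37] 0.0
0.0 33.0 -0.003 [-50.7  16.8] xyz [10.37  0.16 14.23] rot [-0.4  0.2  0.1] j [-0.18  0.54 -0.73  2.29  2.04  0.37 -0.37] 0.0
now [112.4  83.1  -0.5] Fu,Fn,Fy -0.1 0.5 -0.6 17.9833 0.0425
```

```bash
python3 lev.py 1.45,28,.025 1.45,28,.005 1.3,28,0 1.1,28,0 .9,28,0 .5,28,0  .1,28,0 0,28,-.003
```

```text
1.45 28.0 0.025 [28.4 68.2] xyz [6.36 0.1  5.7 ] rot [-0.4  5.2  0.1] j [-0.21  0.29 -0.66  2.21  0.77  0.29  0.82] 0.0
1.45 28.0 0.005 [ 8.5 65.8] xyz [7.92 0.11 6.95] rot [-0.4  5.2  0.1] j [-0.29  0.3  -0.58  2.24  0.88  0.24  0.71] 0.0
1.3 28.0 0.0 [-5.3 63.7] xyz [8.99 0.12 7.85] rot [-0.4  5.2  0.1] j [-0.36  0.31 -0.49  2.26  0.97  0.2   0.61] 0.0
1.1 28.0 0.0 [-16.6  59.8] xyz [9.74 0.13 8.79] rot [-0.4  5.2  0.1] j [-0.42  0.32 -0.43  2.28  1.1   0.17  0.48] 0.0
0.9 28.0 0.0 [-26.9  53.6] xyz [10.29  0.13  9.85] rot [-0.4  5.2  0.1] j [-0.41  0.35 -0.44  2.28  1.29  0.17  0.29] 0.0
0.5 28.0 0.0 [-41.4  38.7] xyz [10.73  0.15 11.88] rot [-0.4  5.2  0.1] j [-0.42  0.4  -0.43  2.27  1.55  0.18  0.04] 0.0
0.1 28.0 0.0 [-49.6  24.7] xyz [10.69  0.16 13.5 ] rot [-0.4  5.2  0.1] j [-0.41  0.45 -0.45  2.26  1.67  0.2  -0.07] 0.0
0.0 28.0 -0.003 [-51.2  17.6] xyz [10.45  0.16 14.19] rot [-0.4  5.2  0.1] j [-0.41  0.46 -0.46  2.25  1.69  0.21 -0.08] 0.0
now [112.4  83.1  -0.5] Fu,Fn,Fy -0.1 0.5 -0.6 17.9833 0.0425
```

Request:
{"op": "jog_arm", "data": {"rows": [{"xyz": [1.5,0,0.5],"fingers": 1,"delta_rot": [0,1,0]},{"xyz": [3,0,2],"fingers": 1,"delta_rot": [0,2,0]},{"xyz": [5,0.1,4],"fingers": 1,"delta_rot": [0,3,0]},{"xyz": [6.3,0.1,5.6],"fingers": 1,"delta_rot": [0,3,0]},{"xyz": [6.3,0.1,5.6],"fingers": 1,"delta_rot": [0,3,0]}]}}

```text
clock: 18.4
tcp_pos: [0.442, 0.3556, 0.1531]
orientation: [-0.982, 2.461, 0.251]
contact_force: [0.1, -1.0, -0.6]
grip_width: -0.0
```

```bash
python3 lev.py 1.45,30,.025 1.45,30,.005 1.3,30,0 1.1,30,0 .9,30,0 .7,30,0 .5,30,0 .3,30,0  .1,30,0 0,30,-.003; python3 ov.py 25 1.45 -.25
```

```text
1.45 30.0 0.025 [28.6 68.5] xyz [-0.67 -0.09 -0.3 ] rot [-0.3 -0.5  0.2] j [-0.26  0.27 -0.6   2.24  0.86  0.23  0.72] 0.0
1.45 30.0 0.005 [ 8.7 66.1] xyz [ 0.81 -0.08  1.05] rot [-0.3 -0.5  0.2] j [-0.37  0.28 -0.48  2.27  1.01  0.18  0.56] 0.0
1.3 30.0 0.0 [-5.1 64. ] xyz [ 1.81 -0.07  2.02] rot [-0.3 -0.5  0.2] j [-0.36  0.3  -0.49  2.29  1.24  0.17  0.34] 0.0
1.1 30.0 0.0 [-16.4  60.1] xyz [ 2.51 -0.07  3.  ] rot [-0.3 -0.5  0.2] j [-0.36  0.33 -0.49  2.3   1.44  0.17  0.14] 0.0
0.9 30.0 0.0 [-26.7  53.9] xyz [ 2.99 -0.06  4.1 ] rot [-0.3 -0.5  0.2] j [-0.37  0.36 -0.49  2.3   1.62  0.18 -0.03] 0.0
0.7 30.0 0.0 [-35.6  45.9] xyz [ 3.24 -0.05  5.27] rot [-0.3 -0.5  0.2] j [-0.34  0.39 -0.53  2.3   1.74  0.21 -0.14] 0.0
0.5 30.0 0.0 [-41.5  38.3] xyz [ 3.29 -0.05  6.23] rot [-0.3 -0.5  0.2] j [-0.32  0.42 -0.55  2.29  1.8   0.23 -0.19] 0.0
0.3 30.0 0.0 [-45.7  31.8] xyz [ 3.25 -0.04  7.01] rot [-0.3 -0.5  0.2] j [-0.31  0.45 -0.57  2.28  1.83  0.25 -0.22] 0.0
0.1 30.0 0.0 [-49.4  24.4] xyz [ 3.12 -0.04  7.82] rot [-0.3 -0.5  0.2] j [-0.3   0.47 -0.58  2.27  1.86  0.26 -0.23] 0.0
0.0 30.0 -0.003 [-51.   17.3] xyz [ 2.84 -0.04  8.49] rot [-0.3 -0.5  0.2] j [-0.3   0.49 -0.58  2.26  1.87  0.27 -0.24] 0.0
now [21.4 70.   0.9] Fu,Fn,Fy -0.8 0.3 -0.8 18.4 -0.0
```

Request:
{"op": "jog_arm", "data": {"rows": [{"xyz": [0.4,0,0.5],"fingers": 1,"delta_rot": [0,0,0]},{"xyz": [0.8,0,1],"fingers": 1,"delta_rot": [0,0,0]},{"xyz": [1.3,0,1.5],"fingers": 1,"delta_rot": [0,0,0]},{"xyz": [1.8,0,2],"fingers": 1,"delta_rot": [0,0,0]},{"xyz": [2.1,0,2.4],"fingers": 1,"delta_rot": [0,0,0]}]}}

```text
clock: 18.92
tcp_pos: [0.4402, 0.3543, 0.1273]
orientation: [-0.979, 2.453, 0.255]
contact_force: [-0.7, -1.3, 2.2]
grip_width: 0.0003
```

```bash
python3 lev.py 1.3,30,0 1.1,30,0 .9,30,0 .7,30,0 .5,30,0 .3,30,0  .1,30,0 0,30,-.003; python3 ov.py 26 1.2 -.2
```

```text
1.3 30.0 0.0 [-5.1 64. ] xyz [ 0.35 -0.12 -0.11] rot [-0.3  0.   0.2] j [-0.36  0.3  -0.5   2.29  1.25  0.17  0.33] 0.0
1.1 30.0 0.0 [-16.4  60.1] xyz [ 1.05 -0.11  0.86] rot [-0.3  0.   0.2] j [-0.36  0.33 -0.49  2.3   1.44  0.17  0.14] 0.0
0.9 30.0 0.0 [-26.7  53.9] xyz [ 1.54 -0.1   1.96] rot [-0.3  0.   0.2] j [-0.37  0.36 -0.49  2.3   1.62  0.18 -0.03] 0.0
0.7 30.0 0.0 [-35.6  45.9] xyz [ 1.81 -0.1   3.12] rot [-0.3  0.   0.2] j [-0.34  0.39 -0.53  2.3   1.74  0.21 -0.14] 0.0
0.5 30.0 0.0 [-41.5  38.3] xyz [ 1.86 -0.09  4.08] rot [-0.3  0.   0.2] j [-0.32  0.42 -0.55  2.29  1.8   0.23 -0.19] 0.0
0.3 30.0 0.0 [-45.7  31.8] xyz [ 1.83 -0.09  4.86] rot [-0.3  0.   0.2] j [-0.31  0.45 -0.57  2.28  1.83  0.25 -0.21] 0.0
0.1 30.0 0.0 [-49.4  24.4] xyz [ 1.71 -0.08  5.68] rot [-0.3  0.   0.2] j [-0.3   0.47 -0.58  2.27  1.86  0.26 -0.23] 0.0
0.0 30.0 -0.003 [-51.   17.3] xyz [ 1.43 -0.08  6.35] rot [-0.3  0.   0.2] j [-0.3   0.49 -0.58  2.26  1.87  0.27 -0.24] 0.0
now [-2.9 61.1  1.2] Fu,Fn,Fy 1.4 2.2 -0.4 18.9167 0.0003
```

Request:
{"op": "jog_arm", "data": {"rows": [{"xyz": [0.4,0,0],"fingers": 1,"delta_rot": [0,0,0]},{"xyz": [0.75,0,0.4],"fingers": 1,"delta_rot": [0,0,0]},{"xyz": [1.05,0,0.85],"fingers": 1,"delta_rot": [0,0,0]},{"xyz": [1.2,0,1.2],"fingers": 1,"delta_rot": [0,0,0]},{"xyz": [1.3,0,1.4],"fingers": 1,"delta_rot": [0,0,0]}]}}

```text
clock: 19.43
tcp_pos: [0.4377, 0.3518, 0.1094]
orientation: [-0.979, 2.452, 0.255]
contact_force: [-1.1, -1.4, 1.9]
grip_width: 0.0001
```

```bash
python3 lev.py 1.1,30,0 .9,30,0 .7,30,0 .5,30,0 .3,30,0  .1,30,0 0,30,-.003; python3 ov.py 27 1 -.13
```

```text
1.1 30.0 0.0 [-16.4  60.1] xyz [-0.16 -0.11 -0.51] rot [-0.3  0.1  0.2] j [-0.37  0.33 -0.49  2.3   1.44  0.17  0.14] 0.0
0.9 30.0 0.0 [-26.7  53.9] xyz [ 0.34 -0.11  0.58] rot [-0.3  0.1  0.2] j [-0.37  0.36 -0.49  2.3   1.62  0.18 -0.03] 0.0
0.7 30.0 0.0 [-35.6  45.9] xyz [ 0.6  -0.1   1.75] rot [-0.3  0.1  0.2] j [-0.34  0.39 -0.52  2.3   1.74  0.21 -0.14] 0.0
0.5 30.0 0.0 [-41.5  38.3] xyz [ 0.66 -0.09  2.7 ] rot [-0.3  0.1  0.2] j [-0.32  0.42 -0.55  2.29  1.8   0.23 -0.19] 0.0
0.3 30.0 0.0 [-45.7  31.8] xyz [ 0.63 -0.09  3.49] rot [-0.3  0.1  0.2] j [-0.31  0.45 -0.56  2.28  1.84  0.25 -0.22] 0.0
0.1 30.0 0.0 [-49.4  24.4] xyz [ 0.51 -0.09  4.3 ] rot [-0.3  0.1  0.2] j [-0.31  0.47 -0.58  2.27  1.86  0.26 -0.24] 0.0
0.0 30.0 -0.003 [-51.   17.3] xyz [ 0.23 -0.08  4.97] rot [-0.3  0.1  0.2] j [-0.31  0.49 -0.58  2.26  1.87  0.27 -0.24] 0.0
now [-20.6  56.7   1.1] Fu,Fn,Fy 1.0 2.4 -0.3 19.4333 0.0001
```

Request:
{"op": "jog_arm", "data": {"rows": [{"xyz": [0.35,0,0.6],"fingers": 1,"delta_rot": [0,0,0]},{"xyz": [0.5,0,1.2],"fingers": 1,"delta_rot": [0,0,0]},{"xyz": [0.6,0,1.8],"fingers": 1,"delta_rot": [0,0,0]},{"xyz": [0.65,0,2.3],"fingers": 1,"delta_rot": [0,0,0]},{"xyz": [0.65,0,2.8],"fingers": 1,"delta_rot": [0,0,0]}]}}

```text
clock: 19.95
tcp_pos: [0.4447, 0.358, 0.0827]
orientation: [-0.978, 2.451, 0.255]
contact_force: [1.3, 0.1, 1.0]
grip_width: 0.0002
```

```bash
python3 lev.py .7,30,0 .5,30,0 .3,30,0  .1,30,0 0,30,0 0,30,-.003; python3 ov.py 28 .5 -.05
```

```text
0.7 30.0 0.0 [-35.6  45.9] xyz [ 0.08 -0.08 -1.03] rot [-0.3  0.2  0.2] j [-0.33  0.4  -0.54  2.3   1.73  0.21 -0.13] 0.0
0.5 30.0 0.0 [-41.5  38.3] xyz [ 0.13 -0.07 -0.07] rot [-0.3  0.2  0.2] j [-0.31  0.43 -0.57  2.29  1.79  0.24 -0.18] 0.0
0.3 30.0 0.0 [-45.7  31.8] xyz [ 0.1  -0.07  0.71] rot [-0.3  0.2  0.2] j [-0.3   0.45 -0.58  2.28  1.83  0.25 -0.2 ] 0.0
0.1 30.0 0.0 [-49.4  24.4] xyz [-0.02 -0.06  1.52] rot [-0.3  0.2  0.2] j [-0.29  0.47 -0.59  2.27  1.85  0.27 -0.22] 0.0
0.0 30.0 0.0 [-51.   20.3] xyz [-0.12 -0.06  1.95] rot [-0.3  0.2  0.2] j [-0.29  0.49 -0.6   2.27  1.86  0.28 -0.23] 0.0
0.0 30.0 -0.003 [-51.   17.3] xyz [-0.29 -0.06  2.19] rot [-0.3  0.2  0.2] j [-0.29  0.49 -0.59  2.26  1.86  0.28 -0.23] 0.0
now [-40.9  37.    0.7] Fu,Fn,Fy 1.3 -0.5 -0.8 19.95 0.0002
```

Request:
{"op": "jog_arm", "data": {"rows": [{"xyz": [0.1,0,0.7],"fingers": 1,"delta_rot": [0,0,0]},{"xyz": [0,0,1.4],"fingers": 1,"delta_rot": [0,0,0]},{"xyz": [-0.1,0,1.9],"fingers": 1,"delta_rot": [0,0,0]},{"xyz": [-0.2,0,2.1],"fingers": 1,"delta_rot": [0,0,0]},{"xyz": [-0.2,0,2.1],"fingers": 1,"delta_rot": [0,0,0]}]}}

```text
clock: 20.47
tcp_pos: [0.4497, 0.3624, 0.0638]
orientation: [-0.981, 2.457, 0.252]
contact_force: [-24.5, -24.9, 36.9]
grip_width: 0.0002
```

```bash
python3 lev.py  .1,30,0 0,30,0 0,30,-.003 0,30,-.006; python3 ov.py 29 0 0
```

```text
0.1 30.0 0.0 [-49.4  24.4] xyz [-0.39 -0.05 -0.45] rot [-0.3 -0.2  0.2] j [-0.29  0.47 -0.59  2.27  1.85  0.27 -0.22] 0.0
0.0 30.0 0.0 [-51.   20.3] xyz [-0.49 -0.05 -0.02] rot [-0.3 -0.2  0.2] j [-0.29  0.49 -0.6   2.27  1.86  0.28 -0.23] 0.0
0.0 30.0 -0.003 [-51.   17.3] xyz [-0.67 -0.05  0.22] rot [-0.3 -0.2  0.2] j [-0.29  0.49 -0.59  2.26  1.86  0.28 -0.23] 0.0
0.0 30.0 -0.006 [-51.   14.3] xyz [-0.84 -0.05  0.47] rot [-0.3 -0.2  0.2] j [-0.29  0.5  -0.59  2.26  1.86  0.28 -0.23] 0.0
now [-55.2  23.    0.5] Fu,Fn,Fy 18.7 47.2 -1.2 20.4667 0.0002
```

Request:
{"op": "jog_arm", "data": {"rows": [{"xyz": [0,0,-0.5],"delta_rot": [0,0,0],"fingers": 1},{"xyz": [0,0,-1.5],"delta_rot": [0,0,0],"fingers": 1},{"xyz": [0,0,-3],"delta_rot": [0,0,0],"fingers": 1},{"xyz": [0,0,-5],"delta_rot": [0,0,0],"fingers": 1},{"xyz": [0,0,-7],"delta_rot": [0,0,0],"fingers": 1}]}}

```text
clock: 20.98
tcp_pos: [0.4252, 0.3398, 0.1229]
orientation: [-0.981, 2.456, 0.252]
contact_force: [0.0, -0.0, 0.9]
grip_width: -0.0001
```

```bash
python3 ov.py 40 0 0; ls pics | grep 40
```

```text
scene40.png
top40.png
```

View pics/scene40.png

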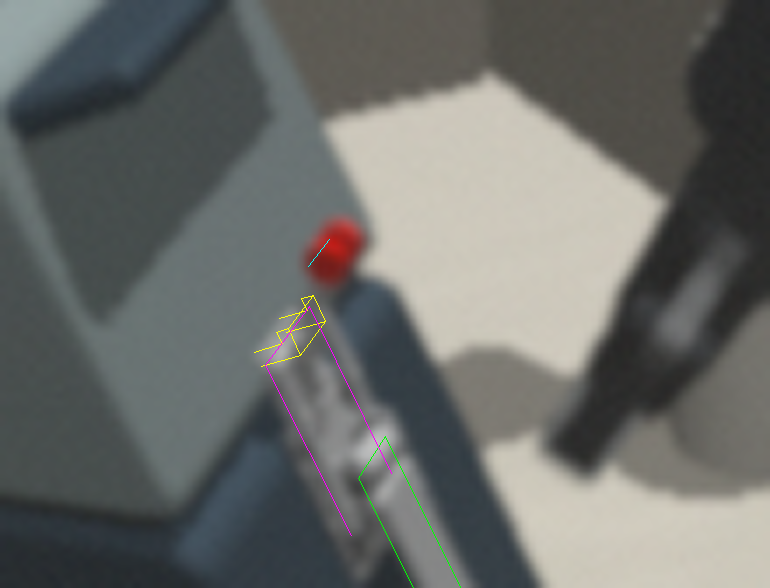

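View pics/top40.png

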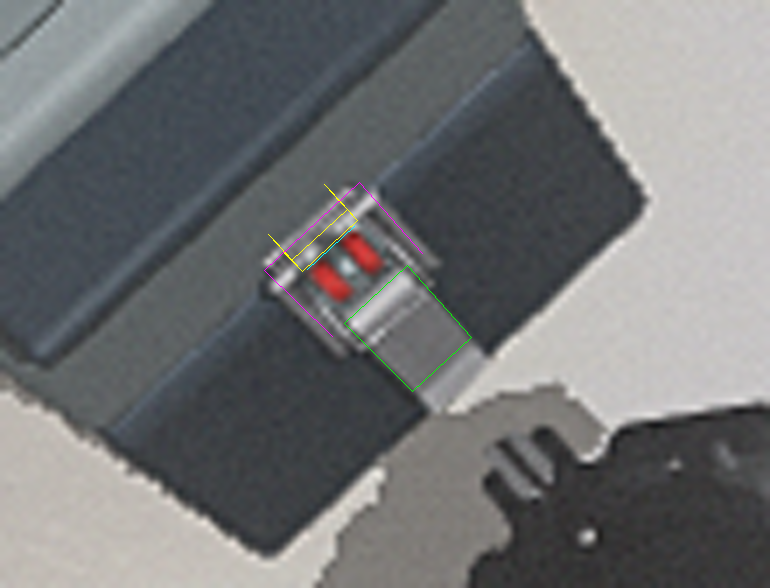

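The gripper is clear. The lever lies along the front face, the loop bar is at the keeper and the bead is just above it. The overlay is off by only a few pixels. Next I'll check the lever angle against an alternative and look at the bystanders.

```bash
cat ov.py; python3 ov.py 41 0.25 0
python3 - <<'E'
import cv2,numpy as np
from bench import r,imaging
from h import *
a=imaging.grab_frame("scene");b=imaging.grab_frame("top")
cv2.imwrite("pics/full_s41.png",a);cv2.imwrite("pics/full_t41.png",b)
for q in("lever_end","crossbar","pull_bead","lever_pivot"):
    s=imaging.tip_of("scene",q);t=imaging.tip_of("top",q)
    if s and t:
        try:
            P=tri(s[0]["position"],t[0]["position"])
            P=P[0] if isinstance(P,tuple) else P
            print(q,s[0]["conf"],t[0]["conf"],P,un_of(np.array(P)))
        except Exception as e: print(q,e,s[0],t[0])
    else: print(q,s,t)
o=r.get_obs();print(o["clock"],o["contact_force"])
E
```

```text
import sys
from h import *
def ov(tag,a,ph,fit=None,dk=(0,0),ims=None):
    fit=FIT if fit is None else fit
    d=np.array([-np.cos(a),np.sin(a)]);f=np.array([np.sin(a),np.cos(a)]);m=mech(a,ph);piv=m["lever_pivot"]
    L=[]
    for lat in(-.011,.011):
        L.append(([np.array([.047+u,n])+dk for u,n in((-.005,0),(-.005,.014),(.004,.014),(.004,.010),(0,.010),(0,0))],[lat]*6,(0,255,255)))
    L.append(([np.array([.051,.014])+dk]*2,[-.011,.011],(0,255,255)))
    L.append(([np.array([.042,.014])+dk]*2,[-.011,.011],(0,255,255)))
    e1=piv+.067*d+.002*f;e0=piv+.002*f
    L.append(([e0,e1,e1,e0,e0],[-.013,-.013,.013,.013,-.013],(0,255,0)))
    L.append(([m["pin"],m["crossbar"],m["crossbar"],m["pin"]],[-.019,-.019,.019,.019],(255,0,255)))
    L.append(([m["pull_bead"]]*2,[-.009,.009],(255,255,0)))
    for c in("scene","top"):
        im=imaging.grab_frame(c) if ims is None else ims[c];x,y=(265,200) if c=="scene" else(270,222);k=7;w,h=55,42
        cr=cv2.resize(im[y-h:y+h,x-w:x+w],None,fx=k,fy=k,interpolation=cv2.INTER_CUBIC);raw=cr.copy()
        for p,l,col in L:
            q=np.array(
[... 209 characters left out ...]
ame__=="__main__":ov(sys.argv[1],*(float(v) for v in sys.argv[2:]))
lever_end tri() takes 1 positional argument but 2 were given {'position': [275.4, 238.6], 'conf': 0.6} {'position': [277.0, 232.1], 'conf': 0.9}
crossbar tri() takes 1 positional argument but 2 were given {'position': [248.8, 208.1], 'conf': 0.66} {'position': [257.2, 206.8], 'conf': 0.66}
pull_bead tri() takes 1 positional argument but 2 were given {'position': [256.3, 194.0], 'conf': 0.41} {'position': [267.5, 217.4], 'conf': 0.36}
lever_pivot tri() takes 1 positional argument but 2 were given {'position': [261.1, 221.7], 'conf': 0.83} {'position': [268.7, 224.5], 'conf': 0.62}
21.6833 [ 0.05095484 -0.24430201  0.20317039]
```

```bash
grep -n -A8 "def tri\|def un_of" h.py
python3 - <<'E'
from h import *
for q,s,t in(("end",[275.4,238.6],[277,232.1]),("bar",[248.8,208.1],[257.2,206.8]),("bead",[256.3,194],[267.5,217.4]),("piv",[261.1,221.7],[268.7,224.5])):
    P=tri({"scene":s,"top":t}) 
    print(q,P)
    P=P[0] if isinstance(P,tuple) else P
    print(un_of(P))
m=mech(0,0);print({k:(v*1000).round(1) for k,v in m.items()})
E
```

```text
15:def tri(p):  # dict cam->px
16-    f=lambda X:np.concatenate([proj(c,X)[0]-p[c] for c in p])
17-    s=least_squares(f,[0.6,0.3,0.1]); return s.x,np.abs(s.fun).max()
18-def onz(c,px,z):
19-    o,d=ray(c,px); return o+d*(z-o[2])/d[2]
20-c25,s25=np.cos(np.radians(25)),np.sin(np.radians(25))
21-def frame(x,y,yaw):
22-    X=np.array([np.cos(yaw),np.sin(yaw),0]);Y=np.array([-np.sin(yaw),np.cos(yaw),0]);Z=np.array([0,0,1.])
23-    return np.array([x,y,0.]),X,Y,s25*X+c25*Z,-c25*X+s25*Z   # o,X,Y,u,n
--
42:def un_of(P):
43-    o,X,Y,u,n=frame(*FIT[:3]);q=P-(o-.09*X+FIT[3]*u);return np.round([q@u*1000,q@n*1000,q@Y*1000],1)
44-def tip(unp,t,sgn,depth,lat=0):
45-    return world(*FIT[:4],unp,lat)+depth*toolR(t,sgn)[:,2]
end (array([0.45075294, 0.36513977, 0.07684338]), np.float64(0.06240341788054593))
[-42.2  26.1   1.8]
bar (array([0.50132222, 0.40373946, 0.13729912]), np.float64(1.153187148776425))
[39.3 -5.7 -4.9]
bead (array([0.48144973, 0.38672285, 0.17480764]), np.float64(2.47257961951766))
[62.3 33.8 -3.6]
piv (array([0.46824502, 0.38547824, 0.11527597]), np.float64(1.722242343361927))
[ 3.9 18.1  4.6]
{'lever_pivot': array([ 0., 12.]), 'lever_end': array([-50.,  14.]), 'crossbar': array([45. ,  6.5]), 'pull_bead': array([67. , 28.5]), 'keeper': array([47.,  0.]), 'pin': array([-15. ,   6.5])}
```

View pics/full_s41.png

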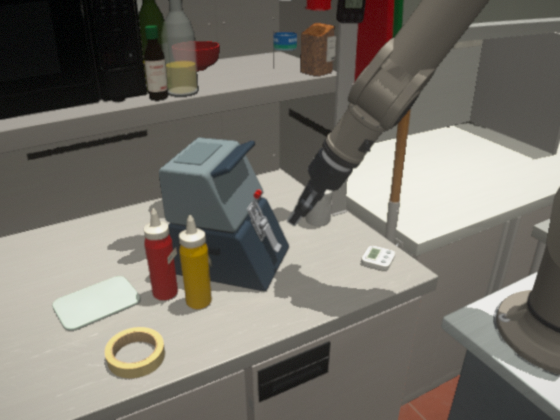

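View pics/full_t41.png

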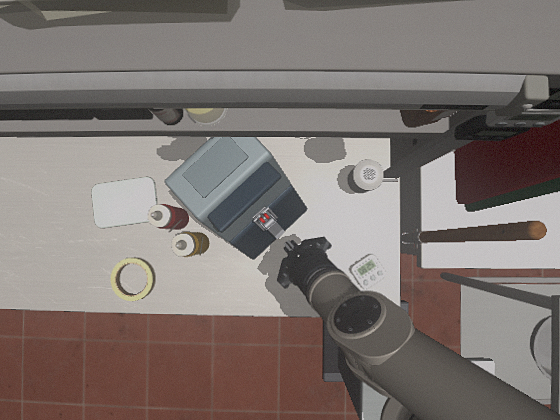

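View pics/scene41.png

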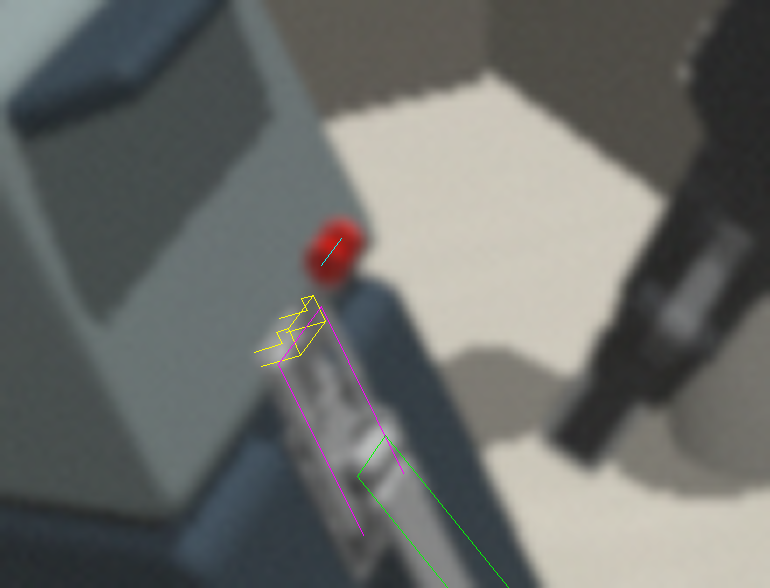

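View pics/top41.png

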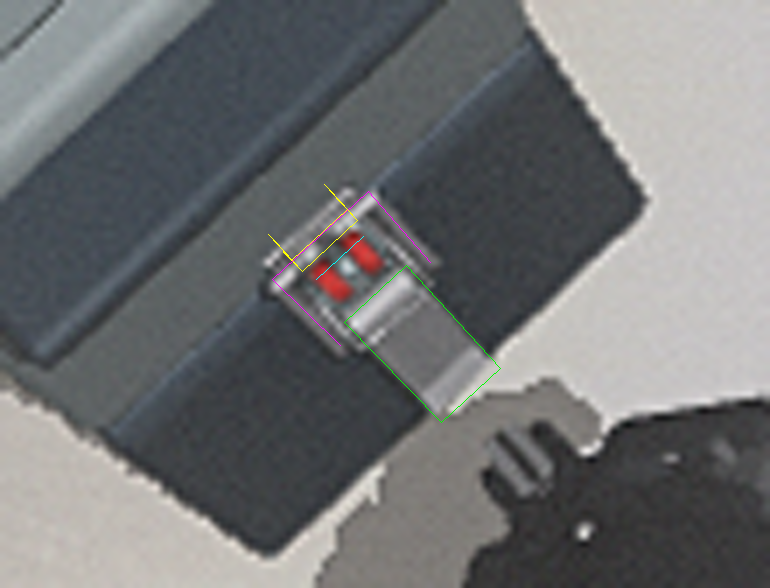

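```bash
ls -t pics | head -80 | tr '\n' ' '
python3 - <<'E'
import cv2,numpy as np
a=cv2.imread("pics/full_s41.png");b=cv2.imread("pics/full_t41.png")
A=cv2.resize(a[180:270,230:300],(560,720),interpolation=cv2.INTER_CUBIC)[:600]
B=cv2.resize(b[195:245,240:290],(600,600),interpolation=cv2.INTER_CUBIC)
cv2.imwrite("pics/zs41.png",A);cv2.imwrite("pics/zt41.png",B)
E
```

```text
full_t41.png full_s41.png top41.png scene41.png top40.png scene40.png top29.png scene29.png top28.png scene28.png top27.png scene27.png top26.png scene26.png top25.png scene25.png cmp.png top24z.png top24.png scene24z.png scene24.png top23.png scene23.png top22.png scene22.png top21.png scene21.png top20.png scene20.png top19.png scene19.png top18.png scene18.png top17.png scene17.png top16.png scene16.png top15.png scene15.png top14.png scene14.png top13.png scene13.png top12.png scene12.png top11.png scene11.png top10.png scene10.png top9.png scene9.png top8.png scene8.png top7.png scene7.png top6.png scene6.png top5.png scene5.png top4.png scene4.png top3.png scene3.png top2.png scene2.png top1.png scene1.png top0.png scene0.png
```

View pics/zs41.png

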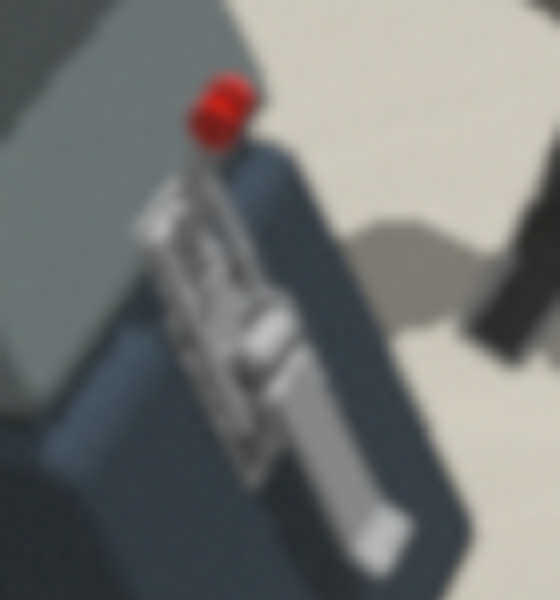

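View pics/zt41.png

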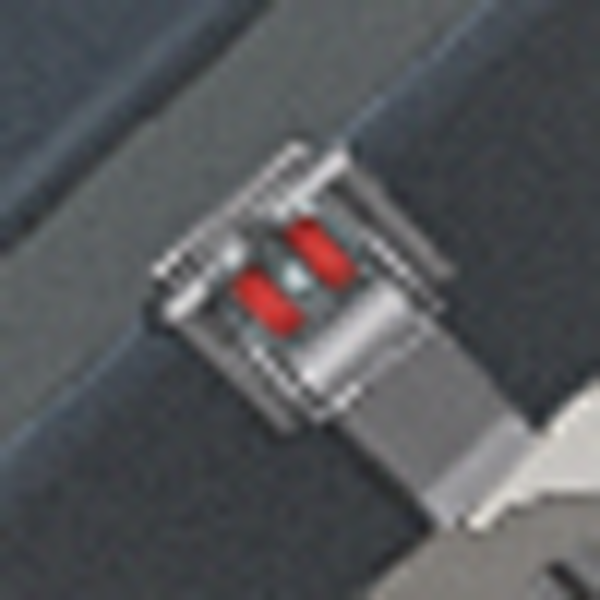

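View pics/top29.png

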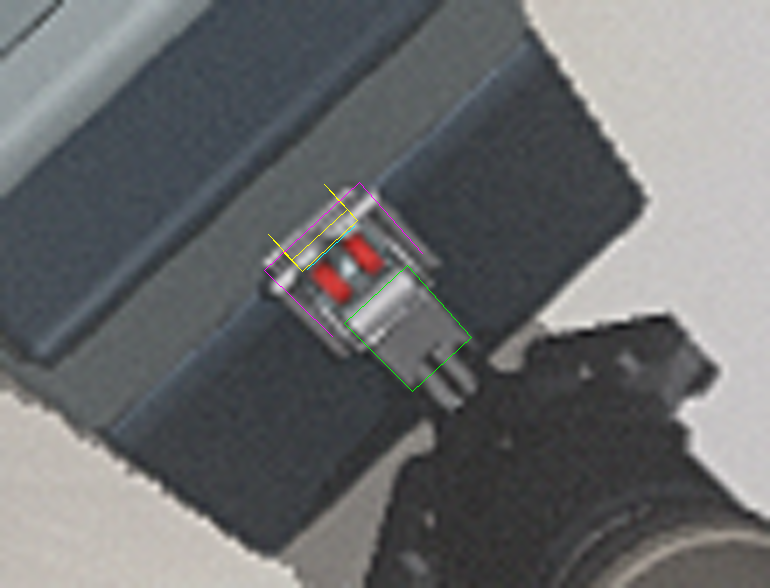

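View pics/scene29.png

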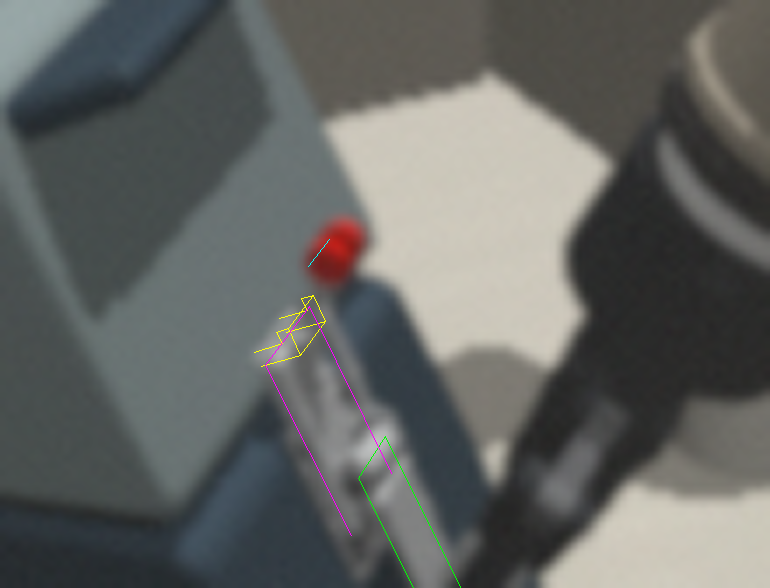

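Run:
```python
import cv2,numpy as np
g=lambda n:cv2.imread(f"pics/{n}.png",0)
for c,(y0,y1,x0,x1) in(("scene",(20,380,20,230)),("top",(20,250,20,240))):
  ref=g(c+"40")
  T=ref[y0:y1,x0:x1]
  for k in(8,10,12,14,16,18,20,22,25,27,29):
    i=g(f"{c}{k}")
    if i is None or i.shape!=ref.shape: print(c,k,None if i is None else i.shape);continue
    m=cv2.matchTemplate(i[:, :300],T,cv2.TM_CCOEFF_NORMED);_,v,_,p=cv2.minMaxLoc(m);print(c,k,round(v,3),(p[0]-x0)/7,(p[1]-y0)/7)
```

```text
scene 8 (480, 600)
scene 10 0.983 -2.0 -2.857142857142857
scene 12 0.963 -2.2857142857142856 -2.7142857142857144
scene 14 (420, 560)
scene 16 0.965 -2.142857142857143 -2.857142857142857
scene 18 0.975 -2.142857142857143 -2.857142857142857
scene 20 0.982 -2.0 -2.7142857142857144
scene 22 0.991 -1.4285714285714286 -2.0
scene 25 0.991 -1.4285714285714286 -2.0
scene 27 0.994 -0.42857142857142855 -0.5714285714285714
scene 29 0.997 0.0 0.0
top 8 (480, 600)
top 10 0.992 -2.0 -1.8571428571428572
top 12 0.99 -2.857142857142857 -1.1428571428571428
top 14 (420, 560)
top 16 0.991 -2.857142857142857 -1.1428571428571428
top 18 0.992 -2.857142857142857 -1.1428571428571428
top 20 0.991 -2.857142857142857 -0.8571428571428571
top 22 0.993 -2.857142857142857 0.14285714285714285
top 25 0.994 -2.857142857142857 0.0
top 27 0.995 2.0 -2.142857142857143
top 29 0.996 1.0 -1.0
```

Run:
```python
import cv2,numpy as np
a=cv2.imread("pics/scene0.png",0);b=cv2.imread("pics/full_s41.png",0);print(a.shape)
if a.shape==b.shape:
  for n,(x,y,w,h) in dict(shaker=(308,190,24,32),timer=(360,244,38,28),must=(176,215,38,95),chil=(144,205,32,97)).items():
    m=cv2.matchTemplate(a[y-15:y+h+15,x-15:x+w+15],b[y:y+h,x:x+w],cv2.TM_CCOEFF_NORMED);_,v,_,p=cv2.minMaxLoc(m);print(n,round(v,3),p[0]-15,p[1]-15)
from bench import r
o=r.get_obs();print(o["contact_force"],np.abs(o["qvel"]).max());print(r.hand_in())
```

```text
(420, 560)
shaker 0.522 14 14
timer 1.0 0 0
must 0.244 0 0
chil 0.556 -13 -5
[ 0.05095484 -0.24430201  0.20317039] 0.0032815440145410575
the job is handed in; nothing more can be done
None
```

Run:
```python
import cv2
for f,g in(("scene14","full_s41"),("top0","full_t41"),("top14","full_t41")):
  a=cv2.imread(f"pics/{f}.png",0);b=cv2.imread(f"pics/{g}.png",0)
  if a.shape!=b.shape: print(f,a.shape);continue
  R=dict(must=(176,215,38,95),chil=(144,205,32,97),shaker=(318,200,14,22)) if f[0]=="s" else dict(must=(170,230,40,28),chil=(146,203,44,28),shaker=(352,158,32,34))
  for n,(x,y,w,h) in R.items():
    m=cv2.matchTemplate(a[y-15:y+h+15,x-15:x+w+15],b[y:y+h,x:x+w],cv2.TM_CCOEFF_NORMED);_,v,_,p=cv2.minMaxLoc(m);print(f,n,round(v,3),p[0]-15,p[1]-15)
```

```text
scene14 must 1.0 0 0
scene14 chil 1.0 0 0
scene14 shaker 0.928 0 0
top0 must 0.998 0 0
top0 chil 0.996 0 0
top0 shaker 0.997 0 0
top14 must 0.998 0 0
top14 chil 0.999 0 0
top14 shaker 0.997 0 0
```

The box is latched and the job is handed in at about 21.7 s. I hooked the loop's crossbar over the keeper by its bead, let go, and pushed the lever over centre with closed fingers until it lay flat. I then backed the gripper off.

**Last checks, with the gripper clear:**
- **Contact:** the measured force on the tool was about 0.3 N and the arm was still.
- **Lever:** it lies flat to within a few hundredths of a radian, and looks the same as while it was being pressed.
- **Lid:** it stays down. It sits about 3.4 px lower in the scene picture than while ajar, roughly 5 mm.
- **Bystanders:** none moved. The shaker and both bottles match the first top picture with zero shift, and the timer matches the first scene picture with zero shift.

**Checks that disagreed:**
- **Model overlay:** the drawn positions of the loop and bead were off by 1–3 px.
- **Network points:** the triangulated points for the crossbar, bead, lever end and pivot were up to about 15 mm off the model. I relied on the overlays and the lid having moved instead.
- **First bystander match:** in the scene view this failed for the shaker and both bottles, probably because the arm hid them at the start. I had already handed in when I redid it with a later scene picture and the top pictures, and those agreed.

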